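# Change the plate in a marking holder with a swing clip

### The job

The marked plate in the holder is finished: lift the holder's spring clip off its face and swing it right clear without dragging the foot across the plate, then lean the plate in the free bay of the sloping wire rack, marked face up, standing on a short end and lying back on both wires. Lay the blank plate from the bench flat on the holder's rails, press it home by feel against the two side pins and the end stop, which has just been reset for it, firmly but without forcing it, then swing the clip back with its foot held up and let the foot down to press on the plate, well inside its edge and not dragged across it. Do not shift the plate already drying in the rack or the other things on the bench, and let go of everything.

Things in the scene. Friction and masses are not known exactly. Their poses are not given: they have to be found in the camera images.
- seat (a point): Grey marking holder fixed to the bench, base 182 x 100 x 12 mm. This point: 20 mm above the bench, on top of its two steel cross rails, under the centre of a home plate (give or take the end stop). x along holder and plate, y across, z up. Rails 8 mm high, 16 mm long, at x = -40 and +40; between them fingers can pass under plate level, down to the base 8 mm below. Base spans x -76 to 105, y -58 to 42 mm.
- side_pin (a point): Top centre of one of the two side stop pins, steel, 10 mm across, at x = +38, y = +30 mm of the seat frame; its twin stands at x = -38, y = +30. They stop a plate's long +y edge. Pin tops are 5 mm above the rails, 1 mm below a plate's face. A plate touching both has its centre at y = 0 of the seat frame.
- stop_slots: The two slots, on the holder's base at its -x end, in which the end stop slides and is clamped; origin and axes those of the seat frame, 20 mm lower. The end stop, a steel block 50 mm wide (its middle 24 mm as tall as the pins), stops a plate's -x end. It is clamped at a setting that differs each time and is not reported: its face is 49 to 61 mm to the -x side of the seat point. Feel for it.
- pivot (a point): Pivot of the clip on the holder: at x = +88, y = -40 mm of the seat frame, 32 mm above the bench, in the clip strip's mid-plane. The clip swings about the vertical through this point, and springs up and down about it. The screw head rises 8 mm above it.
- clip_swing (a joint): Swing of the clip about its pivot, rad, growing clockwise seen from above, -0.15 to 1.4; light friction keeps it where left. The clip points 154 deg minus this angle, counter-clockwise from the seat frame's +x. At 0 its foot is over the plate at x = +35, y = -14 mm; -0.15 to 0.25 is well on the plate; beyond 1.0 foot and strip are past the +x end of a plate; 1.1 is well clear, along +y.
- clip_leaf: Spring clip: steel strip 73 x 18 x 2 mm. Origin at the pivot, x to its tip, z up. A round foot (radius 6 mm) sits 59 mm out, a tab stands up at the tip. It presses down: 5 to 6 N at the foot on a plate, 1 N more per 2 mm raised; the foot can be raised 11 mm above a plate. Off the plate the foot sinks 3 mm below the level of a plate's face, so hold it up to pass over the edge.
- clip_foot (a point): Lowest point of the clip's round foot.
- clip_tab (a point): Grip point on the clip's upright tab, across the strip's tip, 72.5 mm from the pivot and 14 mm above the strip (46 mm above the bench while the foot is on a plate). Tab 18 mm wide (along the clip's y), 3.5 mm thick, rolled top edge 14 mm above this point. Grip it over its width from above, fingers beside the strip; a plate's face is 20 mm below.
- finished_center (a point): Centre of the marked aluminium plate that starts in the holder under the clip: 110 x 50 x 6 mm (x, y, z), 60 to 130 g, dark dots and lines on its upper (+z) face.
- finished_plate: The same marked plate; origin under its centre on the lower face, axes as its centre's.
- blank_center (a point): Centre of the blank aluminium plate that starts flat on the bench: 110 x 50 x 6 mm (x, y, z), 60 to 130 g, two screw holes but no marking; either face may be up.
- blank_plate: The same blank plate; origin under its centre on the lower face, axes as its centre's.
- free_bay (a point): Where a plate's centre lies when it leans home in the free (right-hand, -y) bay of the fixed wire rack. Rack axes: x level, to the rack's back, y left, z up. Two 8 mm wires, 13 mm either side in y, rise at 40 deg toward +x; the plate lies on them, its lower short end on two upturned toes 55 mm down the slope that stand 17 mm square to it. Its sides overhang the wires by 8 mm, free for fingers.
- dry_center (a point): Centre of another marked plate of the same size, leaning in the other bay, 100 mm to the left of the free one: leave it alone.
- black_tape: Bystander: roll of tape 58 mm across, 19 mm high, lying flat; origin under its middle.
- swarf_brush: Bystander: hand brush 30 x 86 x 55 mm; origin under its middle.
- oil_bottle: Bystander: small bottle 35 mm across, 106 mm high; origin under its middle.

How it is judged:
On the way, in this order (a step that is already met when the one before it is completed fails the run):
1. the clip is swung clear, past its plate's end, while the marked plate still lies on the rails (value of joint clip_swing above 0.9 rad and distance of finished_center from where it was at the start of the episode below 0.006 m), for 0.2 s.
2. the marked plate leans home in the free bay, let go (distance between finished_center and free_bay below 0.01 m and angle between finished_center's own z axis and vertical between 0.62 and 0.78 rad and contact force between the fingers and finished_plate below 0.1 N), for 0.2 s.
3. the blank plate, down on the rails and within 4 mm of the side pins, is pressed against the end stop with more than 1.5 N (contact force between blank_plate and stop_slots above 1.5 N and y of blank_center in the frame of seat above -0.004 m and z of blank_center in the frame of seat below 0.006 m).
4. the blank plate lies on the rails, by the end stop and within 2 mm of both side pins, let go, the clip still clear (x of blank_center in the frame of seat between -0.009 and 0.009 m and y of blank_center in the frame of seat between -0.002 and 0.003 m and z of blank_center in the frame of seat below 0.005 m and angle between the x axis of blank_center and the x axis of seat, either way round below 0.035 rad and contact force between the fingers and blank_plate below 0.1 N and value of joint clip_swing above 0.5 rad), for 0.2 s.
At the end, for the whole second after the job is handed in: Blank flat on the rails, within 2 mm of both side pins, turned under 2 deg, centre within 9 mm of the seat point in x; clip foot on it with over 2 N, swing under 0.3 rad; marked plate in the free bay within 10 mm, marked face up, 40 deg within 4 deg; all let go and at rest (x of blank_center in the frame of seat between -0.009 and 0.009 m and y of blank_center in the frame of seat between -0.002 and 0.003 m and z of blank_center in the frame of seat below 0.005 m and angle between the x axis of blank_center and the x axis of seat, either way round below 0.035 rad and distance between finished_center and free_bay below 0.01 m and angle between finished_center's own z axis and vertical between 0.62 and 0.78 rad and value of joint clip_swing below 0.3 rad and contact force between clip_leaf and blank_plate above 2 N and linear speed of each of blank_plate, finished_plate below 0.01 m/s); the robot touches nothing.
It fails at once if the blank is forced against the end stop with more than 30 N (contact force between blank_plate and stop_slots above 30 N).
It fails at once if the clip's foot is dragged across a plate or pushed against its edge instead of being held up: it touches a plate with more than 1.5 N while the clip is swung out beyond 0.32 rad (value of joint clip_swing above 0.32 rad and (contact force between clip_leaf and finished_plate above 1.5 N or contact force between clip_leaf and blank_plate above 1.5 N)).
It fails at once if the plate already drying in the rack is shifted by more than 8 mm (distance of dry_center from where it was at the start of the episode above 0.008 m).
It fails at once if one of the other things on the bench is shifted by more than 25 mm (distance of any of black_tape, swarf_brush, oil_bottle from where it was at the start of the episode above 0.025 m).
It also fails if it takes over 72 s, if anything falls off the work surface, if the arm or the gripper's body presses on something with over 40 N, if the wrist force passes 120 N, or if a joint passes its speed limit or range.

### The arm

A 6-joint arm with a two-finger parallel gripper is mounted at the origin on a cart in front of the work surface, level with it; the furniture and walls round the work are solid. World frame = base frame: x ahead of the robot, y to its left, z up, the work surface at z = 0. Lengths are in m, angles in rad, forces in N, time in s.
With the tool pointing down it reaches from about 0.425 to 0.95 m from the base axis. Payload 3.5 kg.
Tool frame: the origin (TCP) lies at the very end of the fingers, on their centre line; the grasp point (between the pads) lies 19 mm behind it; y points along the fingers, z is the direction in which the jaws open and shut, and the axes are right-handed (so a half turn about y gives the same grasp; the last joint's range is limited). The gripper opens to 85 mm and grips with 20 to 120 N. Pads are 22 mm wide; open, the fingers measure 114 mm over their backs; the gripper's body (76 mm by 85 mm) begins 54 mm behind the grasp point. The pads swing forward as they close: fully open they stand 13 mm farther back than shut.
Start: joints at [-1.468, 0.286, 1.577, -0, 1.279, -0.15], TCP at [0.169, -0.654, 0.231] pointing down, gripper open.
Joint ranges: [-2.77, 2.77], [-0.9, 2.22], [0.21, 2.48], [-1.53, 4.67], [0.24, 2.81], [-2.84, 2.84]. Speed limits (rad/s): [2.79, 2.79, 3.14, 3.14, 3.14, 3.14].

### API

Orientations are given as a unit quaternion [x, y, z, w].
In Python, from plant import ctrl, cams gives the robot as it stands.
- The arm moves only by the tool play_rows, never from a script. Its argument "steps" is a list of rows, each an object of numbers: "claw": the finger opening in cm, from 0 to 8.54; "tx", "ty", "tz": the shift along the tool's x, y, z in cm; "ax", "ay", "az": the turn, a rotation vector about the tool's x, y, z in degrees. A call has 1 to 12 rows; each row is the pose to reach, as a shift and turn from the pose commanded when the call began, along the tool's axes at that moment; what a row does not reach only later rows make up. A row lasts 1/12 s, in which the tool goes at most 41.7 mm and 7.16 degrees, less where a joint would pass 70% of its speed; a pose out of reach is approached as far as the arm can. A call with a gripper value outside its range is refused whole. The fingers move at their own pace and stop on an object; "grip_force" is the grip in N (left out, the last holds). Time passes only in rows, so rows that repeat a pose let the fingers close. It gives the time, the measured TCP pose, the force and the opening at its end, in the units of the state.
- ctrl.get_state(): the state, without advancing time (a new reading comes with each control period).
- cams.read_camera(name): name is "side" or "top"; returns (picture, depth): 420x560x3 uint8, blue, green, red; 420x560 float32, m along the optical axis (not along the pixel's ray), 0 where there is no reading.
- cams.camera_model(name): a dict with "intrinsics" (3x3 intrinsics, pixels), "rvec" (rotation vector, rad) and "tvec" (3), from world to camera coordinates, as OpenCV has them. Camera axes: x right, y down, z forward; pixel columns grow to the right and rows downward; lengths in m; the calibration is good to about 2 mm. A picture is of the moment at which its call begins. camera_model takes no time and is no camera call.
- ctrl.sign_off(): hands the job in, once; it reports no verdict.
The state is a dict: "time": time; "qpos": joint angles; "dq": joint speeds; "joint_efforts": joint torques, N m; "eef_pos": TCP position; "tcp_rot": TCP orientation; "contact_force": force on the tool from outside, world axes, zero at the start; "wrist_torque": the same for the moment, N m; "opening": opening from 0.0 (shut) to 1.0 (fully open).
Only numpy, scipy, OpenCV 4.12 (cv2) and the standard library are available. Lean on these libraries where they do the work, as an engineer would, in place of code of your own. Each camera call takes 0.05 s, during which the arm holds its last target.

## Working session

There is one attempt and no reset: what is moved stays moved. The work goes in short steps, Python scripts to look and compute and a tool call to move; the robot and the scene stay as the last step left them, time stands still between calls to the robot, and variables do not carry over. Pictures are saved under pics/ and viewed, and the job is handed in when it is done.

Besides the shell and the picture viewer there is one more tool, called after ">>>" by a JSON object that holds its "method" and its "body". play_rows: Moves the arm, as the interface text tells. Its arguments: {"type":"object","properties":{"steps":{"type":"array","items":{"type":"object","properties":{"claw":{"type":"number"},"tx":{"type":"number"},"ty":{"type":"number"},"tz":{"type":"number"},"ax":{"type":"number"},"ay":{"type":"number"},"az":{"type":"number"}}}},"grip_force":{"type":"number"}},"required":["steps"]}

```bash
ls -la; mkdir -p pics; python3 - <<'E'
from plant import ctrl,cams
import cv2,numpy as np
print(ctrl.get_state())
for n in("side","top"):
    p,d=cams.read_camera(n); cv2.imwrite(f"pics/{n}0.png",p); np.save(f"{n}0.npy",d)
    m=cams.camera_model(n); print(n,m)
    R=cv2.Rodrigues(np.array(m["rvec"]))[0]; print(-R.T@np.array(m["tvec"]).ravel(), R[2])
E
```

```text
total 12
drwxr-xr-x  3 agent agent 4096 Dec  7 06:00 .
drwxr-xr-x 23 root  root  4096 Dec  7 06:00 ..
drwxr-xr-x  2 agent agent 4096 Dec  7 06:00 pics
{'time': 0.0, 'qpos': array([-1.46802543e+00,  2.87167186e-01,  1.57817632e+00,  1.38430803e-05,
        1.27858925e+00, -1.50033335e-01]), 'dq': array([ 0.0011645 , -0.00011329,  0.00068075, -0.0005747 ,  0.00081562,
       -0.00126366]), 'joint_efforts': array([-5.80735086e-04, -4.05980659e+01, -2.92627072e+01, -2.70881965e-04,
        5.79491563e-03, -6.36432027e-07]), 'eef_pos': array([ 0.16877332, -0.65288497,  0.22994653]), 'tcp_rot': array([-0.08911627,  0.70229211, -0.70063809,  0.08916474]), 'contact_force': array([-0.14010688, -0.15162252, -0.37447313]), 'wrist_torque': array([0.0050048 , 0.04561547, 0.03610558]), 'opening': 0.9994884923666798}
side {'intrinsics': array([[481.80880431,   0.        , 272.014754  ],
       [  0.        , 481.80880431, 213.5028161 ],
       [  0.        ,   0.        ,   1.        ]]), 'rvec': array([ 0.41509447, -2.44394332,  1.61415897]), 'tvec': array([0.61347839, 0.03091045, 1.18977814])}
[0.2232837  1.22394131 0.49496997] [ 0.30255678 -0.86846507 -0.3927185 ]
top {'intrinsics': array([[430.55715647,   0.        , 275.35856136],
       [  0.        , 430.55715647, 206.05061097],
       [  0.        ,   0.        ,   1.        ]]), 'rvec': array([ 2.21944587, -2.16879263,  0.05378889]), 'tvec': array([0.29385702, 0.53365839, 0.8704399 ])}
[0.48136053 0.30350478 0.89720998] [ 0.05130274  0.0029311  -0.99867885]
```

View pics/side0.png

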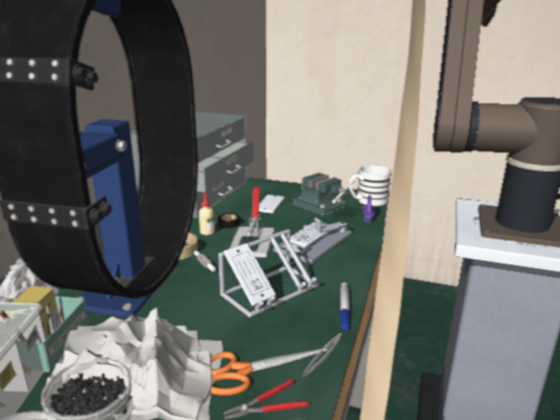

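View pics/top0.png

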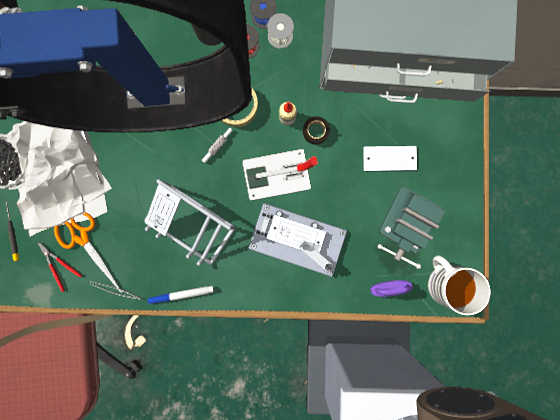

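```bash
cat > h.py <<'E'
import cv2,numpy as np
from plant import ctrl,cams
from scipy.spatial.transform import Rotation as Ro
def model(n):
    m=cams.camera_model(n); R=cv2.Rodrigues(np.array(m["rvec"]))[0]; t=np.array(m["tvec"]).ravel()
    return np.array(m["intrinsics"]),R,t
def ray(n,u,v):
    K,R,t=model(n); d=R.T@np.linalg.inv(K)@np.array([u,v,1.]); return -R.T@t,d
def onz(n,u,v,z):
    o,d=ray(n,u,v); return o+d*(z-o[2])/d[2]
def proj(n,P):
    K,R,t=model(n); p=cv2.projectPoints(np.atleast_2d(np.array(P,float)),cv2.Rodrigues(R)[0],t,K,None)[0]; return p[:,0]
def cloud(n,d):
    K,R,t=model(n); v,u=np.indices(d.shape); c=np.stack([(u-K[0,2])/K[0,0]*d,(v-K[1,2])/K[1,1]*d,d],-1)
    return (c-t)@R
def snap(n,tag):
    p,d=cams.read_camera(n); cv2.imwrite(f"pics/{n}{tag}.png",p); np.save(f"{n}{tag}.npy",d); return p,d
def crop(n,tag,x0,y0,w,h,s):
    p=cv2.imread(f"pics/{n}{tag}.png")[y0:y0+h,x0:x0+w]; cv2.imwrite(f"pics/{n}{tag}_c{x0}_{y0}.png",cv2.resize(p,None,fx=s,fy=s,interpolation=cv2.INTER_CUBIC))
E
python3 - <<'E'
from h import *
crop("top","0",130,130,230,170,3.4)
crop("side","0",180,170,200,150,4)
crop("top","0",230,80,240,180,3.3)
d=np.load("top0.npy"); c=cloud("top",d)
for u,v in [(390,158),(300,235),(200,300),(255,170),(465,270),(315,130),(288,112)]: print(u,v,c[v,u], onz("top",u,v,0))
E
```

```text
390 158 [0.63279457 0.06974956 0.00644704] [0.63389059 0.06805772 0.        ]
300 235 [0.46874905 0.25495833 0.02575948] [0.46837627 0.25352333 0.        ]
200 300 [0.32983104 0.45706446 0.00050534] [0.32974564 0.457151   0.        ]
255 170 [0.59788064 0.34889925 0.03136719] [0.60210185 0.35054377 0.        ]
465 270 [ 0.40725511 -0.07283818  0.0374422 ] [ 0.40402788 -0.08922761  0.        ]
315 130 [0.68946194 0.22648027 0.00084168] [0.68965735 0.22640794 0.        ]
288 112 [0.70639025 0.28567746 0.07440317] [0.7267388 0.2840654 0.       ]
```

View pics/top0_c130_130.png

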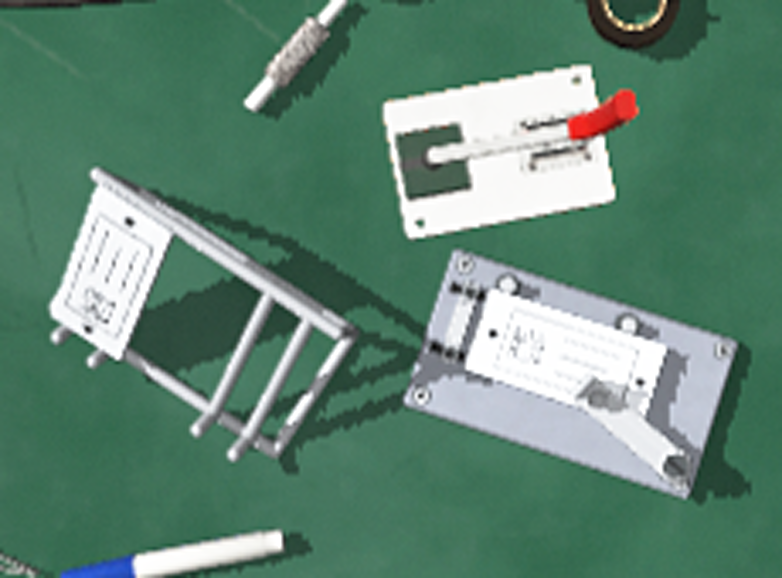

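View pics/side0_c180_170.png

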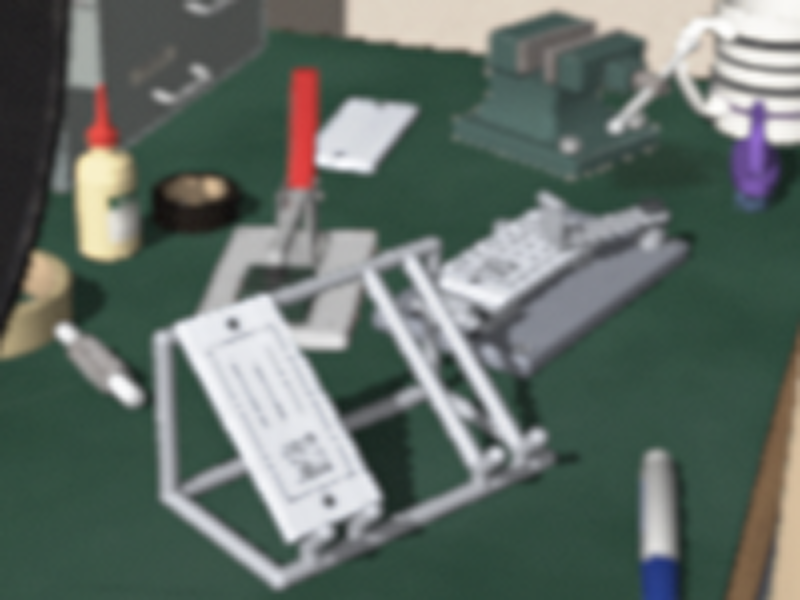

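View pics/top0_c230_80.png

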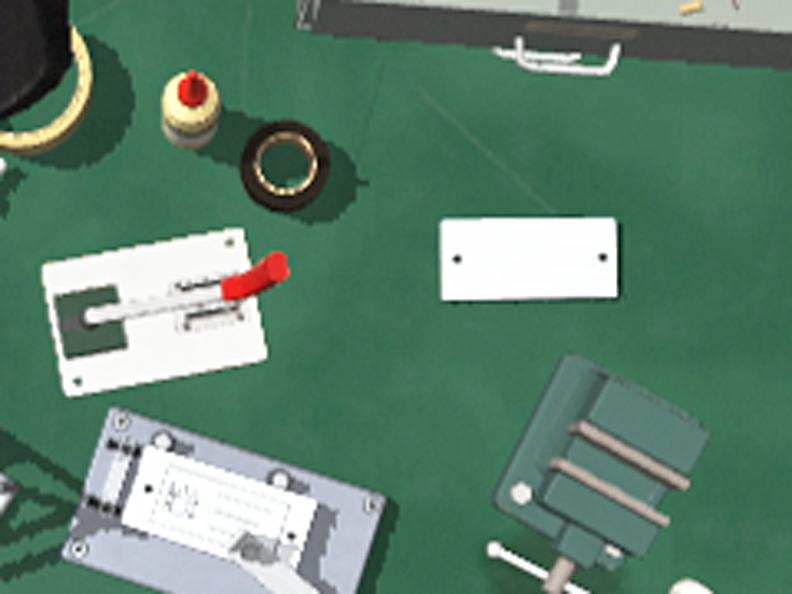

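```bash
cat > m1.py <<'E'
from h import *
p=cv2.imread("pics/top0.png"); d=np.load("top0.npy"); c=cloud("top",d)
hsv=cv2.cvtColor(p,cv2.COLOR_BGR2HSV)
# non-green region for holder
ng=((c[...,2]>0.0065)&(c[...,2]<0.08)).astype(np.uint8)*255
for nm,(x0,y0,x1,y1) in dict(holder=(245,198,352,280)).items():
    m=np.zeros_like(ng); m[y0:y1,x0:x1]=ng[y0:y1,x0:x1]
    m=cv2.morphologyEx(m,cv2.MORPH_OPEN,np.ones((3,3)))
    cs=max(cv2.findContours(m,cv2.RETR_EXTERNAL,cv2.CHAIN_APPROX_NONE)[0],key=cv2.contourArea)
    r=cv2.minAreaRect(cs); b=cv2.boxPoints(r); print(nm,r,b)
    W=np.array([onz("top",u,v,0.012) for u,v in b]); print(W, [np.linalg.norm(W[i]-W[i-1]) for i in range(4)])
# color mask for holder
hl=((hsv[...,1]<70)&(hsv[...,2]>100)).astype(np.uint8)*255
m=np.zeros_like(hl); m[195:285,240:355]=hl[195:285,240:355]
m=cv2.morphologyEx(m,cv2.MORPH_OPEN,np.ones((3,3)))
cs=max(cv2.findContours(m,cv2.RETR_EXTERNAL,cv2.CHAIN_APPROX_NONE)[0],key=cv2.contourArea)
r=cv2.minAreaRect(cs); b=cv2.boxPoints(r); print("color",r,b)
W=np.array([onz("top",u,v,0.010) for u,v in b]); print(W, [np.linalg.norm(W[i]-W[i-1]) for i in range(4)])
# blank
m=np.zeros_like(hl); m[140:178,355:425]=hl[140:178,355:425]
cs=max(cv2.findContours(m,cv2.RETR_EXTERNAL,cv2.CHAIN_APPROX_NONE)[0],key=cv2.contourArea)
r=cv2.minAreaRect(cs); b=cv2.boxPoints(r); print("blank",r,b)
W=np.array([onz("top",u,v,0.006) for u,v in b]); print(W,W.mean(0), [np.linalg.norm(W[i]-W[i-1]) for i in range(4)])
# dry plate
g=cv2.cvtColor(p,cv2.COLOR_BGR2GRAY)
m=np.zeros_like(hl); m[180:240,140:185]=(g[180:240,140:185]>190)*255
cv2.imwrite("pics/drymask.png",cv2.resize(m[170:270,130:250],None,fx=5,fy=5))
E
python3 m1.py; python3 - <<'E'
from h import *
crop("top","0",240,195,115,90,6.5)
crop("top","0",140,170,110,100,6)
E
```

```text
holder ((297.6999816894531, 239.9000244140625), (88.54376983642578, 48.699073791503906), 18.434947967529297) [[247.99997 249.00003]
 [263.4     202.80002]
 [347.4     230.80002]
 [331.99997 277.00003]]
[[0.43747279 0.36009209 0.012     ]
 [0.53296881 0.33088107 0.012     ]
 [0.47940029 0.15713545 0.012     ]
 [0.38454289 0.18717944 0.012     ]] [np.float64(0.1808324048300564), np.float64(0.09986376889733367), np.float64(0.18181618145808068), np.float64(0.09950158766841292)]
color ((297.0533447265625, 239.2847137451172), (88.95220947265625, 49.23583984375), 18.13808250427246) [[247.12354 248.83357]
 [262.45105 202.0443 ]
 [346.98315 229.73586]
 [331.65564 276.52515]]
[[0.43767221 0.36202803 0.01      ]
 [0.53460263 0.3329399  0.01      ]
 [0.4815612  0.15769346 0.01      ]
 [0.38527217 0.18763645 0.01      ]] [np.float64(0.18209390365134331), np.float64(0.10120092681536101), np.float64(0.18309754206401796), np.float64(0.10083729295044461)]
blank ((389.5, 158.0), (24.0, 53.0), 90.0) [[363. 146.]
 [416. 146.]
 [416. 170.]
 [363. 170.]]
[[0.65680546 0.12617523 0.006     ]
 [0.6593249  0.01566364 0.006     ]
 [0.60896221 0.01534307 0.006     ]
 [0.60643913 0.12553655 0.006     ]] [0.63288293 0.07067962 0.006     ] [np.float64(0.05037037934771019), np.float64(0.11054029957136802), np.float64(0.05036371871281065), np.float64(0.11022235857634555)]
```

View pics/top0_c240_195.png

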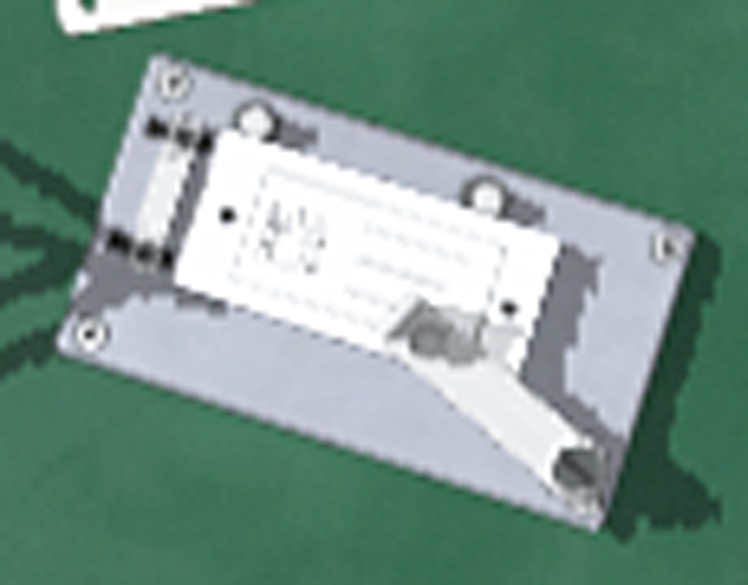

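View pics/top0_c140_170.png

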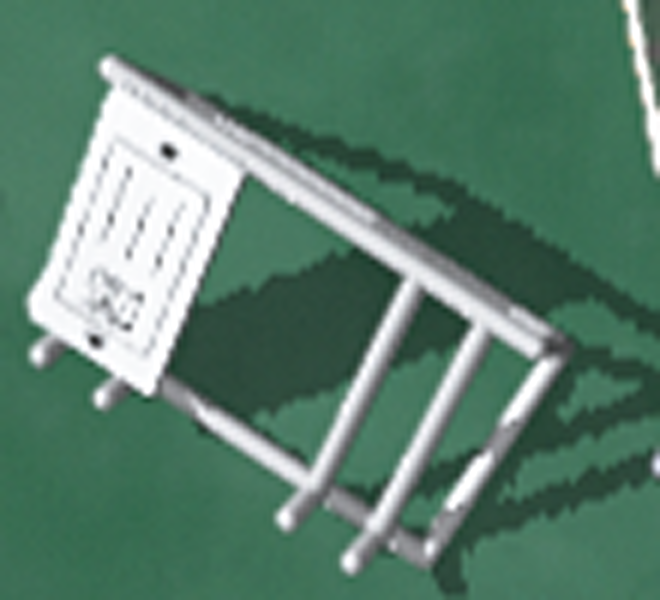

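```bash
cat > m2.py <<'E'
from h import *
p=cv2.imread("pics/top0.png"); d=np.load("top0.npy"); c=cloud("top",d)
# seat
a=onz("top",279.3,213.4,.025); b=onz("top",315.0,225.3,.025)
print("pins",a,b,np.linalg.norm(a-b))
x=(b-a)/np.linalg.norm(b-a); y=np.array([-x[1],x[0],0]); s=(a+b)/2-.03*y; print("seat by pins",s[:2],"yaw",np.degrees(np.arctan2(x[1],x[0])))
for off in(0,.25,.5):
    W=np.array([onz("top",u+off,v+off,0.012) for u,v in [(247.6,249),(263,202.5),(347.2,230.3),(331.8,276.8)]])
    xx=(W[3]-W[0]+W[2]-W[1]);xx/=np.linalg.norm(xx); yy=np.array([-xx[1],xx[0],0]); s2=W.mean(0)-.0145*xx+.008*yy
    print("seat by base",s2[:2],np.degrees(np.arctan2(xx[1],xx[0])))
# dry plate plane
poly=np.array([[147,219],[164,231],[179,200],[161,189]])
m=np.zeros(d.shape,np.uint8); cv2.fillPoly(m,[poly],1)
P=c[(m>0)&(d>0)]; 
for _ in range(3):
    o=P.mean(0); n=np.linalg.svd(P-o,full_matrices=False)[2][2]; n*=np.sign(n[2]); r=(P-o)@n; P=P[abs(r)<.003]
print("n",n,"tilt",np.degrees(np.arccos(n[2])),"centroid",o,len(P),r.std())
def onpl(n_,u,v,o,n):
    q,dd=ray(n_,u,v); return q+dd*((o-q)@n)/(dd@n)
h1=onpl("top",168.0,195.1,o,n);h2=onpl("top",155.8,227.0,o,n); print("holes",h1,h2,np.linalg.norm(h1-h2)); 
cs=[onpl("top",140+u/6,170+v/6,o,n) for u,v in [(30,310),(153,396),(246,174),(112,88)]]
cs=np.array(cs);print(cs.mean(0),[np.linalg.norm(cs[i]-cs[i-1]) for i in range(4)])
rx=-n*[1,1,0]; rx/=np.linalg.norm(rx); print("rackx from n",rx,np.degrees(np.arctan2(rx[1],rx[0])))
e=(h1-h2); print("yaw by holes",np.degrees(np.arctan2(e[1],e[0])), "slope",np.degrees(np.arctan2(e[2],np.hypot(e[0],e[1]))))
sd=np.load("side0.npy"); C=cloud("side",sd)
hs=[(180+235/4,170+323/4),(180+330/4,170+500/4)]
for (u,v),w in zip(hs,(h1,h2)): print("side hole px",u,v,"proj",proj("side",w),"cloud",C[int(v),int(u)])
poly=np.array([[228,252],[246,246],[272,293],[253,301]])
m=np.zeros(d.shape,np.uint8); cv2.fillPoly(m,[poly],1); P=C[(m>0)&(sd>0)]
for _ in range(3):
    o=P.mean(0); n=np.linalg.svd(P-o,full_matrices=False)[2][2]; n*=np.sign(n[2]); r=(P-o)@n; P=P[abs(r)<.003]
print("side n",n,"tilt",np.degrees(np.arccos(n[2])),o,r.std())
print("side holes", [onpl("side",u,v,o,n) for u,v in hs])
E
python3 m2.py
```

```text
pins [0.51144026 0.297734   0.025     ] [0.48902279 0.22497048 0.025     ] 0.0761385136052112
seat by pins [0.47156134 0.27018514] yaw -107.12336429362888
seat by base [0.47096673 0.27099158] -106.91466414866787
seat by base [0.47046744 0.27046879] -106.91428955827098
seat by base [0.46996818 0.26994604] -106.913914981198
n [-0.54768585  0.33976112  0.76459309] tilt 40.12919466759536 centroid [0.51168416 0.52384626 0.06403387] 745 0.0009207324261810754
holes [0.5387603  0.50808207 0.09043389] [0.47815651 0.54554873 0.03037377] 0.09318684534685018
[0.50947071 0.52541966 0.06174919] [np.float64(0.10701988759447827), np.float64(0.050573703094626686), np.float64(0.109726006429811), np.float64(0.049975093409270234)]
rackx from n [ 0.84976654 -0.5271592  -0.        ] -31.813713489919685
yaw by holes -31.72531442580214 slope 40.129161062502995
side hole px 238.75 250.75 proj [[237.64624292 249.64650321]] cloud [0.53777772 0.50877113 0.0902187 ]
side hole px 262.5 295.0 proj [[261.97793222 294.52901219]] cloud [0.47726429 0.54783273 0.03097612]
side n [-0.55014238  0.32692474  0.76841628] tilt 39.788115760527745 [0.5072148  0.5286686  0.05848395] 0.001198057791369211
side holes [array([0.53671865, 0.50790204, 0.08844222]), array([0.47712973, 0.5456875 , 0.02970402])]
```

```bash
cat >> h.py <<'E'
SEAT=np.array([.4711,.2703,.020]); SY=np.radians(-107.0)
RS=Ro.from_euler('z',SY).as_matrix()
def seat2w(p): return SEAT+RS@np.array(p,float)
RY=np.radians(-31.75); RR=Ro.from_euler('z',RY).as_matrix()
DRY=np.array([.5094,.5258,.0574]); BAY=DRY-.1*RR[:,1]
s40,c40=np.sin(np.radians(40)),np.cos(np.radians(40))
RP=RR@np.array([[c40,0,-s40],[0,1,0],[s40,0,c40]])  # plate axes in bay: x up slope, z normal
def bay2w(p): return BAY+RP@np.array(p,float)
E
python3 - <<'E'
from h import *
print(BAY)
for n in("top","side"):
    p=cv2.imread(f"pics/{n}0.png"); s=4; x0,y0=(135,160) if n=="top" else (190,160)
    q=cv2.resize(p[y0:y0+140,x0:x0+200],None,fx=s,fy=s,interpolation=cv2.INTER_CUBIC)
    L=[]
    for y in(-.013,.013): L.append(([bay2w([t,y,-.007]) for t in(-.055,.055)],(0,0,255)))
    L.append(([bay2w([a,b,-.003]) for a,b in((-.055,-.025),(-.055,.025),(.055,.025),(.055,-.025),(-.055,-.025))],(255,0,0)))
    L.append(([seat2w([a,b,-.008]) for a,b in((-.076,-.058),(.105,-.058),(.105,.042),(-.076,.042),(-.076,-.058))],(0,0,255)))
    L.append(([seat2w([.088,-.04,.012]),seat2w([.035,-.014,.006])],(0,200,0)))
    for x in (.038,-.038): L.append(([seat2w([x+.005*np.cos(t),.03+.005*np.sin(t),.005]) for t in np.linspace(0,6.3,12)],(255,0,255)))
    for P,c in L:
        uv=((proj(n,P)-[x0,y0]+.5)*s).astype(np.int32); cv2.polylines(q,[uv],False,c,1)
    cv2.imwrite(f"pics/ov_{n}.png",q)
E
```

```text
[0.45677861 0.44076478 0.0574    ]
```

View pics/ov_top.png

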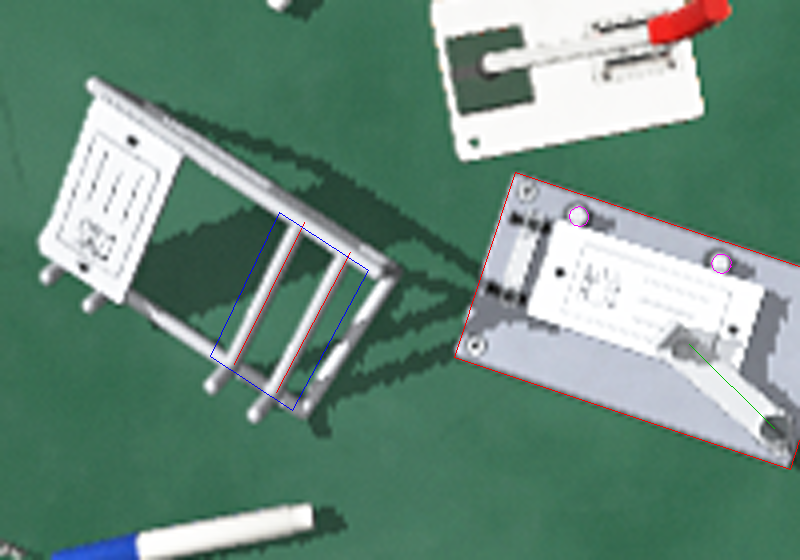

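View pics/ov_side.png

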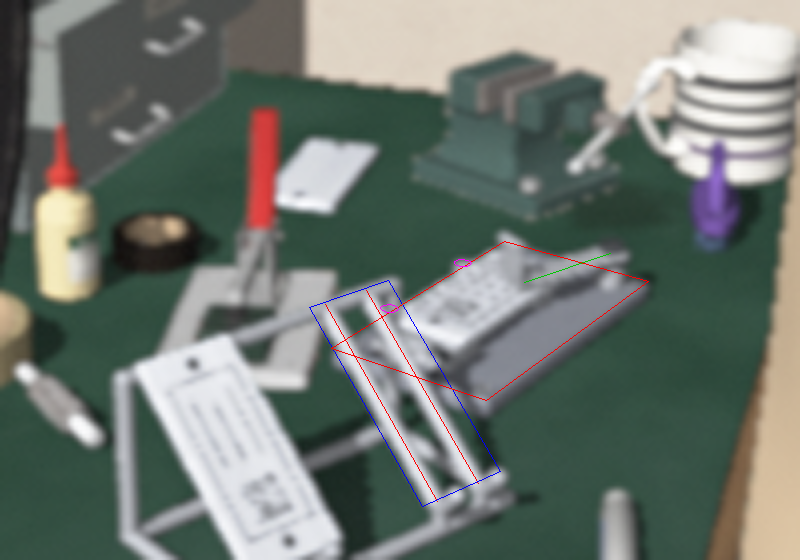

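```bash
python3 - <<'E'
from h import *
crop("top","0",180,210,60,60,12)
crop("side","0",265,222,60,75,8)
for n in("top","side"):
    d=np.load(f"{n}0.npy"); C=cloud(n,d).reshape(-1,3); 
    L=(C-BAY)@RP  # bay coords
    k=(abs(L[:,0])<.05)&(abs(L[:,1])<.03)&(abs(L[:,2]+.003)<.006)
    Q=L[k]; print(n,len(Q))
    for lo in np.arange(-.05,.05,.02):
        kk=(Q[:,0]>=lo)&(Q[:,0]<lo+.02)
        for s in(-1,1):
            q=Q[kk&(Q[:,1]*s>0)]; 
            if len(q): print(round(lo,3),s,len(q),(q[:,1].min()*1e3).round(1),(q[:,1].max()*1e3).round(1),(q[:,1].mean()*1e3).round(1),"z",(np.percentile(q[:,2],90)*1e3).round(1))
E
```

```text
top 300
-0.05 -1 28 -16.0 -8.2 -12.2 z -2.2
-0.05 1 30 9.8 17.0 13.0 z -2.2
-0.03 -1 28 -16.1 -9.0 -12.9 z -2.5
-0.03 1 28 9.6 16.8 13.0 z -2.1
-0.01 -1 28 -16.2 -8.8 -12.4 z -1.7
-0.01 1 29 10.0 17.5 13.2 z -1.9
0.01 -1 29 -15.9 -8.9 -12.7 z -2.3
0.01 1 34 9.8 17.4 13.3 z -2.1
0.03 -1 34 -16.2 -8.4 -12.4 z -1.7
0.03 1 32 9.6 17.3 13.2 z -1.8
side 437
-0.05 -1 44 -17.5 -7.5 -11.3 z -1.7
-0.05 1 45 10.4 18.3 14.8 z -1.9
-0.03 -1 41 -15.6 -7.8 -11.4 z -2.4
-0.03 1 40 10.4 18.3 14.4 z -2.3
-0.01 -1 40 -17.3 -6.9 -11.2 z -2.0
-0.01 1 41 9.4 19.0 14.6 z -2.5
0.01 -1 39 -16.2 -7.8 -11.2 z -1.8
0.01 1 43 9.7 17.6 14.5 z -2.2
0.03 -1 54 -29.3 -4.9 -13.7 z -2.5
0.03 1 50 0.7 29.9 14.7 z -2.0
```

View pics/top0_c180_210.png

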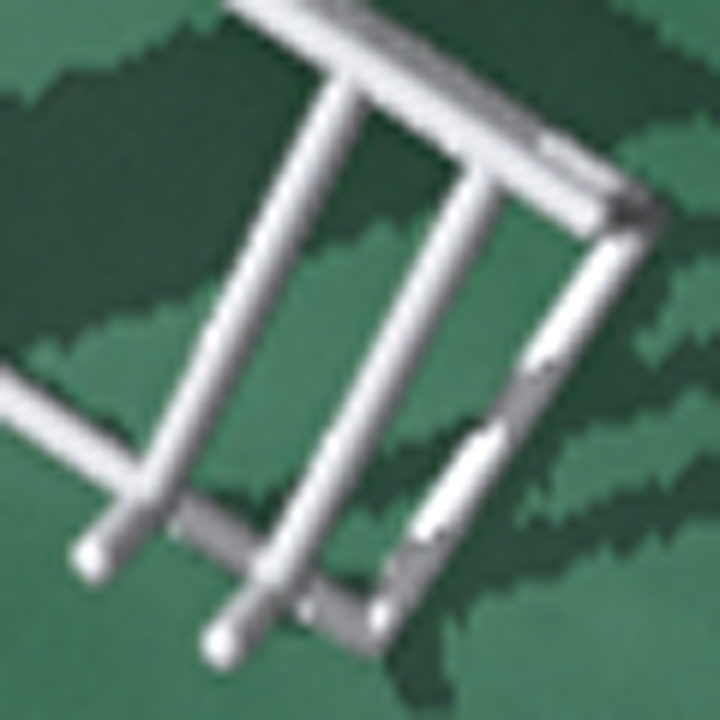

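View pics/side0_c265_222.png

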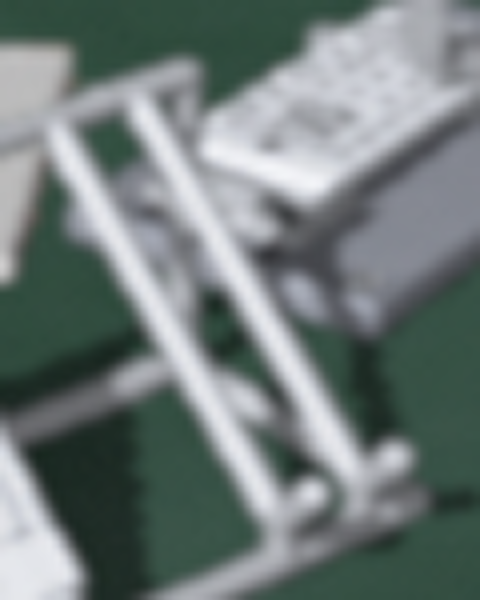

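```bash
python3 - <<'E'
from h import *
for n in("top","side"):
    d=np.load(f"{n}0.npy"); C=cloud(n,d).reshape(-1,3); L=(C-SEAT)@RS
    k=(abs(L[:,0]-.03)<.05)&(abs(L[:,1])<.04)&(L[:,2]>.016)&(L[:,2]<.07)
    Q=L[k]*1e3; print(n,len(Q)); print(Q[np.argsort(-Q[:,2])][:60:2].round(1))
print(seat2w([.088,-.04,.012]), seat2w([.088+.0725*np.cos(np.radians(154)),-.04+.0725*np.sin(np.radians(154)),.026]))
print(proj("top",[seat2w([.088,-.04,.020])]))
E
```

```text
top 40
[[ 20.5 -13.7  42.8]
 [ 19.4 -16.2  41. ]
 [ 18.2 -12.5  40.5]
 [ 23.1  -8.9  39.8]
 [ 18.8 -20.5  39.6]
 [ 20.1 -11.9  39.3]
 [ 15.8 -17.5  39.3]
 [ 22.   -5.2  39.1]
 [ 20.1 -18.1  38.5]
 [ 20.2  -5.8  38.2]
 [ 22.6 -13.2  38. ]
 [ 19.6 -10.1  37.8]
 [ 20.9  -7.7  37.3]
 [ 22.1 -11.4  36.6]
 [ 14.8 -20.   35.1]
 [ 30.1 -19.8  19.8]
 [ 71.7 -24.9  17.3]
 [ 56.1 -28.   16.5]
 [ 33.5 -23.   16.4]
 [ 34.8 -20.5  16. ]]
side 56
[[ 24.6  -6.5  37.8]
 [ 22.6 -13.   37.8]
 [ 18.  -23.6  37.3]
 [ 19.1 -15.1  37.1]
 [ 15.5 -17.3  36.5]
 [ 18.  -18.5  35.9]
 [ 24.3  -4.2  34.9]
 [ 17.9 -21.2  34.2]
 [ 17.7 -18.8  33.7]
 [ 22.7  -5.2  33.2]
 [ 17.1 -19.2  31.5]
 [ 19.  -20.7  31.3]
 [ 19.3 -15.3  29.7]
 [ 17.  -19.4  29.2]
 [ 17.9 -16.2  28. ]
 [ 17.3 -21.9  27.3]
 [ 16.5 -17.2  26.3]
 [ 15.3 -23.2  25.9]
 [ 23.   -8.1  24. ]
 [ 19.1 -15.8  22.5]
 [ 21.9  -8.8  22. ]
 [ 18.4 -18.9  21.1]
 [ 20.  -15.4  19.6]
 [ 19.2 -21.1  18.9]
 [ 21.5 -11.9  18. ]
 [ 18.6 -16.3  17.8]
 [ 32.5 -21.2  16.5]
 [ 15.5 -23.5  16. ]]
[0.4071191  0.19784005 0.032     ] [0.45656398 0.25086319 0.046     ]
[[328.63300441 266.98767417]]
```

```bash
cat >> h.py <<'E'
def Rdown(ang,tilt=0,about=None):
    """tool pointing down, tool z at world angle ang (rad)"""
    z=np.array([np.cos(ang),np.sin(ang),0]); y=np.array([0,0,-1.]); return np.stack([np.cross(y,z),y,z],1)
def cur():
    s=ctrl.get_state(); return s,np.array(s["eef_pos"]),Ro.from_quat(s["tcp_rot"]).as_matrix()
def rel(T,base=None):
    s,p,R=cur()
    if base: p,R=base
    print("t=%.2f"%s["time"],"eef",p.round(4),"zang %.1f"%np.degrees(np.arctan2(R[1,2],R[0,2])),"q",np.round(s["qpos"],2),"F",np.round(s["contact_force"],1),"open %.3f"%s["opening"])
    for P,Q in T:
        t=R.T@(np.array(P)-p)*100; a=np.degrees(Ro.from_matrix(R.T@Q).as_rotvec())
        print("tx %.2f ty %.2f tz %.2f | ax %.2f ay %.2f az %.2f  |d| %.1f ang %.1f"%(*t,*a,np.linalg.norm(t),np.linalg.norm(a)))
E
python3 - <<'E'
from h import *
for a in (141.5,-38.5):
    rel([([.5,-.3,.26],Rdown(np.radians(a))),([*seat2w([.0203,-.0134,0])[:2],.15],Rdown(np.radians(a)))])
print(cur()[2])
E
```

```text
t=0.10 eef [ 0.1688 -0.6529  0.2301] zang -75.5 q [-1.47  0.29  1.58  0.    1.28 -0.15] F [-0.1 -0.3 -0.1] open 0.999
tx -40.89 ty -2.92 tz -25.90 | ax 0.07 ay 142.98 az 0.14  |d| 48.5 ang 143.0
tx -50.15 ty 8.19 tz -80.78 | ax 0.07 ay 142.98 az 0.14  |d| 95.4 ang 143.0
t=0.10 eef [ 0.1688 -0.6529  0.2301] zang -75.5 q [-1.47  0.29  1.58  0.    1.28 -0.15] F [-0.1 -0.3 -0.1] open 0.999
tx -40.89 ty -2.92 tz -25.90 | ax 0.11 ay -37.02 az -0.06  |d| 48.5 ang 37.0
tx -50.15 ty 8.19 tz -80.78 | ax 0.11 ay -37.02 az -0.06  |d| 95.4 ang 37.0
[[-9.68226349e-01 -2.18019339e-04  2.50075368e-01]
 [-2.50075258e-01  2.12433293e-03 -9.68224072e-01]
 [-3.20151768e-04 -9.99997720e-01 -2.11135636e-03]]
```

>>> {"method": "play_rows", "body": {"steps": [{"tx": -4,"ty": -0.3,"tz": -2.5,"ay": -3,"claw": 4},{"tx": -8,"ty": -0.6,"tz": -5,"ay": -6,"claw": 4},{"tx": -12,"ty": -1,"tz": -7.5,"ay": -9,"claw": 4},{"tx": -16,"ty": -1.2,"tz": -10,"ay": -12,"claw": 4},{"tx": -20,"ty": -1.5,"tz": -12.6,"ay": -15,"claw": 4},{"tx": -24,"ty": -1.8,"tz": -15,"ay": -18,"claw": 4},{"tx": -28,"ty": -2.2,"tz": -17.5,"ay": -21,"claw": 4},{"tx": -32,"ty": -2.5,"tz": -20,"ay": -24,"claw": 4},{"tx": -36,"ty": -2.7,"tz": -22.7,"ay": -28,"claw": 4},{"tx": -39,"ty": -2.9,"tz": -26,"ay": -31,"claw": 4},{"tx": -41,"ty": -2.9,"tz": -29.5,"ay": -34,"claw": 4},{"tx": -42,"ty": -2.9,"tz": -33.5,"ay": -37,"claw": 4}]}}

```text
invalid input at $.steps[0]: expected keys claw, tx, ty, tz, ax, ay, az
```

```bash
python3 - <<'E'
from h import *
rel([([*seat2w([.0203,-.0134,0])[:2],.15],Rdown(np.radians(-38.5)))])
E
```

```text
t=0.10 eef [ 0.1688 -0.6529  0.2301] zang -75.5 q [-1.47  0.29  1.58  0.    1.28 -0.15] F [-0.1 -0.3 -0.1] open 0.999
tx -50.15 ty 8.19 tz -80.78 | ax 0.11 ay -37.02 az -0.06  |d| 95.4 ang 37.0
```

>>> {"method": "play_rows", "body": {"steps": [{"tx": -8,"ty": -0.6,"tz": -4,"ax": 0,"ay": -3,"az": 0,"claw": 4},{"tx": -8,"ty": -0.6,"tz": -5,"ax": 0,"ay": -6,"az": 0,"claw": 4},{"tx": -12,"ty": -1,"tz": -7.5,"ax": 0,"ay": -9,"az": 0,"claw": 4},{"tx": -16,"ty": -1.2,"tz": -10,"ax": 0,"ay": -12,"az": 0,"claw": 4},{"tx": -20,"ty": -1.5,"tz": -12.6,"ax": 0,"ay": -15,"az": 0,"claw": 4},{"tx": -24,"ty": -1.8,"tz": -15,"ax": 0,"ay": -18,"az": 0,"claw": 4},{"tx": -28,"ty": -2.2,"tz": -17.5,"ax": 0,"ay": -21,"az": 0,"claw": 4},{"tx": -32,"ty": -2.5,"tz": -20,"ax": 0,"ay": -24,"az": 0,"claw": 4},{"tx": -36,"ty": -2.7,"tz": -22.7,"ax": 0,"ay": -28,"az": 0,"claw": 4},{"tx": -39,"ty": -2.9,"tz": -26,"ax": 0,"ay": -31,"az": 0,"claw": 4},{"tx": -41,"ty": -2.9,"tz": -29.5,"ax": 0,"ay": -34,"az": 0,"claw": 4},{"tx": -42,"ty": -2.9,"tz": -33.5,"ax": 0,"ay": -37,"az": 0,"claw": 4}]}}

```text
time: 1.1
eef_pos: [0.4808, -0.2689, 0.2593]
tcp_rot: [0.308, -0.636, 0.637, -0.308]
contact_force: [0.3, -0.5, 0.7]
opening: 0.471
```

```bash
python3 - <<'E'
from h import *
rel([([*seat2w([.0203,-.0134,0])[:2],.13],Rdown(np.radians(-38.5)))])
E
```

```text
t=1.10 eef [ 0.4808 -0.2689  0.2593] zang -38.4 q [-0.69 -0.01  1.85  0.    1.3  -0.03] F [ 0.3 -0.5  0.7] open 0.471
tx -39.30 ty 12.93 tz -34.73 | ax -0.01 ay 0.15 az -0.02  |d| 54.0 ang 0.1
```

>>> {"method": "play_rows", "body": {"steps": [{"tx": -4.5,"ty": 0.5,"tz": -4,"ax": 0,"ay": 0,"az": 0,"claw": 4},{"tx": -9,"ty": 1.5,"tz": -8,"ax": 0,"ay": 0,"az": 0,"claw": 4},{"tx": -39.3,"ty": 12.9,"tz": -34.7,"ax": 0,"ay": 0.1,"az": 0,"claw": 4},{"tx": -39.3,"ty": 12.9,"tz": -34.7,"ax": 0,"ay": 0.1,"az": 0,"claw": 4},{"tx": -39.3,"ty": 12.9,"tz": -34.7,"ax": 0,"ay": 0.1,"az": 0,"claw": 4},{"tx": -39.3,"ty": 12.9,"tz": -34.7,"ax": 0,"ay": 0.1,"az": 0,"claw": 4},{"tx": -39.3,"ty": 12.9,"tz": -34.7,"ax": 0,"ay": 0.1,"az": 0,"claw": 4},{"tx": -39.3,"ty": 12.9,"tz": -34.7,"ax": 0,"ay": 0.1,"az": 0,"claw": 4},{"tx": -39.3,"ty": 12.9,"tz": -34.7,"ax": 0,"ay": 0.1,"az": 0,"claw": 4},{"tx": -39.3,"ty": 12.9,"tz": -34.7,"ax": 0,"ay": 0.1,"az": 0,"claw": 4},{"tx": -39.3,"ty": 12.9,"tz": -34.7,"ax": 0,"ay": 0.1,"az": 0,"claw": 4},{"tx": -39.3,"ty": 12.9,"tz": -34.7,"ax": 0,"ay": 0.1,"az": 0,"claw": 4}]}}

```text
time: 2.1
eef_pos: [0.4538, 0.2156, 0.1404]
tcp_rot: [0.307, -0.637, 0.637, -0.307]
contact_force: [1.3, -0.7, 0.2]
opening: 0.466
```

```bash
python3 - <<'E'
from h import *
rel([([*seat2w([.0203,-.0134,0])[:2],z],Rdown(np.radians(-38.5))) for z in (.13,.034)])
snap("top","1"); snap("side","1")
crop("side","1",200,100,200,150,4)
E
```

```text
t=2.10 eef [0.4538 0.2156 0.1404] zang -38.6 q [ 0.24  0.    2.07 -0.    1.07  0.92] F [ 1.3 -0.7  0.2] open 0.466
tx -2.97 ty 1.04 tz -2.56 | ax 0.00 ay -0.10 az 0.01  |d| 4.1 ang 0.1
tx -2.97 ty 10.64 tz -2.56 | ax 0.00 ay -0.10 az 0.01  |d| 11.3 ang 0.1
```

View pics/side1_c200_100.png

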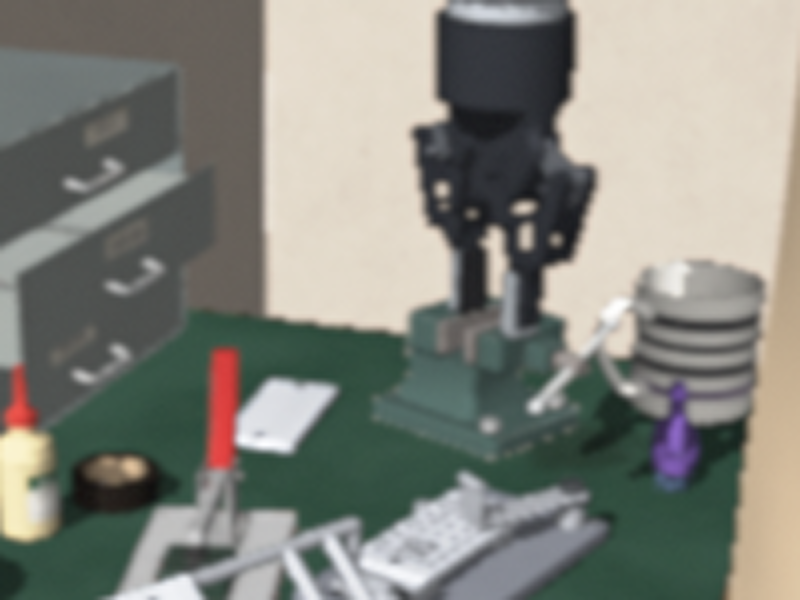

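>>> {"method": "play_rows", "body": {"steps": [{"tx": -3,"ty": 1,"tz": -2.6,"ax": 0,"ay": 0,"az": 0,"claw": 4},{"tx": -3,"ty": 2,"tz": -2.6,"ax": 0,"ay": 0,"az": 0,"claw": 4},{"tx": -3,"ty": 4,"tz": -2.6,"ax": 0,"ay": 0,"az": 0,"claw": 4},{"tx": -3,"ty": 6,"tz": -2.6,"ax": 0,"ay": 0,"az": 0,"claw": 4},{"tx": -3,"ty": 6,"tz": -2.6,"ax": 0,"ay": 0,"az": 0,"claw": 4}]}}

```text
time: 2.62
eef_pos: [0.4499, 0.2516, 0.0769]
tcp_rot: [-0.31, 0.638, -0.637, 0.303]
contact_force: [-1.1, -0.5, -0.2]
opening: 0.472
```

```bash
python3 - <<'E'
from h import *
rel([([*seat2w([.0203,-.0134,0])[:2],z],Rdown(np.radians(-38.5))) for z in (.034,)])
snap("top","2"); snap("side","2")
crop("side","2",240,130,130,120,5);crop("top","2",240,180,130,110,5)
s,p,R=cur()
d=np.load("side2.npy"); C=(cloud("side",d)-p)@R
k=(abs(C[...,0])<.02)&(abs(C[...,1])<.06)&(abs(C[...,2])<.045)
v,u=np.nonzero(k)
for s_ in(-1,1):
    q=C[k][C[k][:,2]*s_>0]; print(s_,len(q), "ymax",np.sort(q[:,1])[-8:].round(4), "z",np.percentile(abs(q[:,2]),[2,98]).round(4))
E
```

```text
t=2.62 eef [0.4499 0.2516 0.0769] zang -38.6 q [ 0.31  0.13  2.07 -0.    0.95  0.99] F [-1.1 -0.5 -0.2] open 0.472
tx -0.43 ty 4.29 tz 0.01 | ax 0.26 ay -0.12 az 0.43  |d| 4.3 ang 0.5
-1 348 ymax [0.058  0.0581 0.0584 0.0589 0.059  0.0592 0.0595 0.0599] z [0.0013 0.038 ]
1 390 ymax [0.0561 0.0562 0.0563 0.0563 0.0569 0.057  0.0571 0.0579] z [0.0013 0.042 ]
```

View pics/side2_c240_130.png

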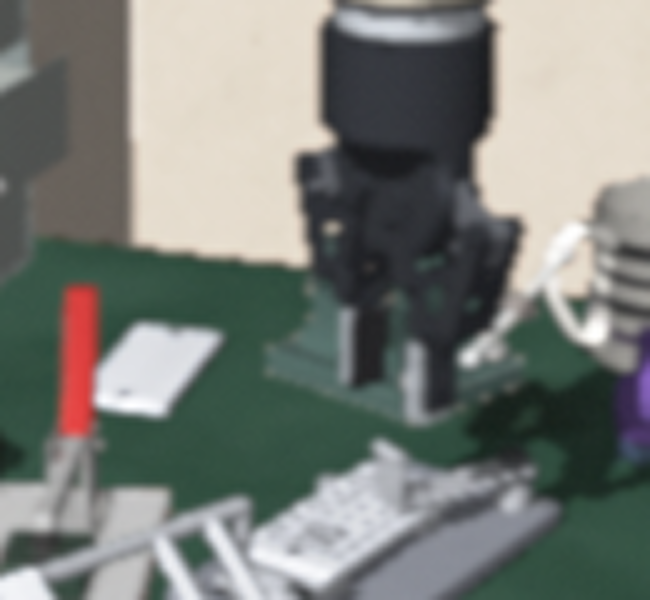

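View pics/top2_c240_180.png

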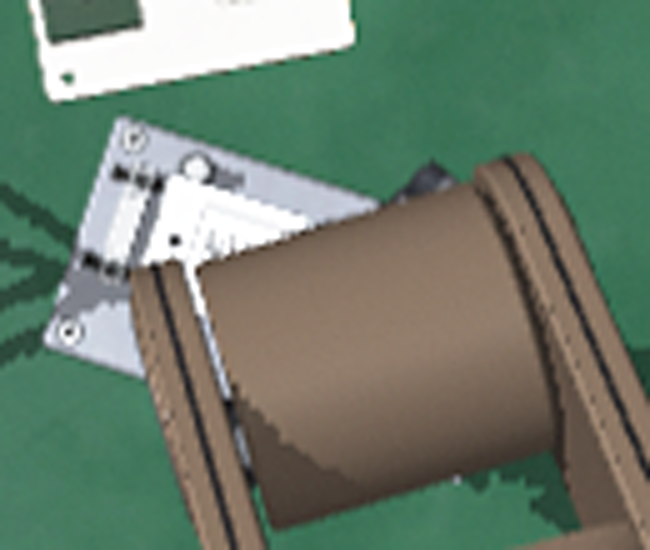

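```bash
python3 - <<'E'
from h import *
s,p,R=cur()
for y in(0,-.004,-.008):
  print(y,[((proj("side",[p+R@np.array([x,y,z])])-[240,130])*5).round().tolist() for z in(-.02,.02,.0) for x in(0.011,-.011)])
L=seat2w
print("tabtop pred",(proj("side",[seat2w([.0203,-.0134,.04])])-[240,130])*5)
E
```

```text
0 [[[438.0, 408.0]], [[399.0, 418.0]], [[384.0, 379.0]], [[345.0, 389.0]], [[411.0, 393.0]], [[371.0, 403.0]]]
-0.004 [[[439.0, 399.0]], [[399.0, 410.0]], [[384.0, 371.0]], [[345.0, 381.0]], [[411.0, 385.0]], [[372.0, 395.0]]]
-0.008 [[[439.0, 391.0]], [[399.0, 401.0]], [[384.0, 363.0]], [[345.0, 372.0]], [[411.0, 377.0]], [[372.0, 387.0]]]
tabtop pred [[388.34338521 442.33336528]]
```

>>> {"method": "play_rows", "body": {"steps": [{"tx": -0.4,"ty": 2,"tz": 0,"ax": 0.2,"ay": 0,"az": 0.4,"claw": 4},{"tx": -0.4,"ty": 3.5,"tz": 0,"ax": 0.2,"ay": 0,"az": 0.4,"claw": 4},{"tx": -0.4,"ty": 4.2,"tz": 0,"ax": 0.2,"ay": 0,"az": 0.4,"claw": 4},{"tx": -0.4,"ty": 4.2,"tz": 0,"ax": 0.2,"ay": 0,"az": 0.4,"claw": 4}]}}

```text
time: 3.05
eef_pos: [0.4552, 0.2558, 0.0387]
tcp_rot: [-0.304, 0.637, -0.637, 0.308]
contact_force: [-1.8, 0.0, 0.1]
opening: 0.469
```

```bash
python3 - <<'E'
from h import *
rel([([*seat2w([.0203,-.0134,0])[:2],z],Rdown(np.radians(-38.5))) for z in (.034,)])
snap("side","3")
crop("side","3",240,130,130,120,5)
E
```

```text
t=3.05 eef [0.4552 0.2558 0.0387] zang -38.7 q [0.32 0.2  2.08 0.   0.86 0.99] F [-1.8  0.   0.1] open 0.469
tx 0.26 ty 0.47 tz -0.16 | ax -0.15 ay -0.16 az -0.32  |d| 0.6 ang 0.4
```

View pics/side3_c240_130.png

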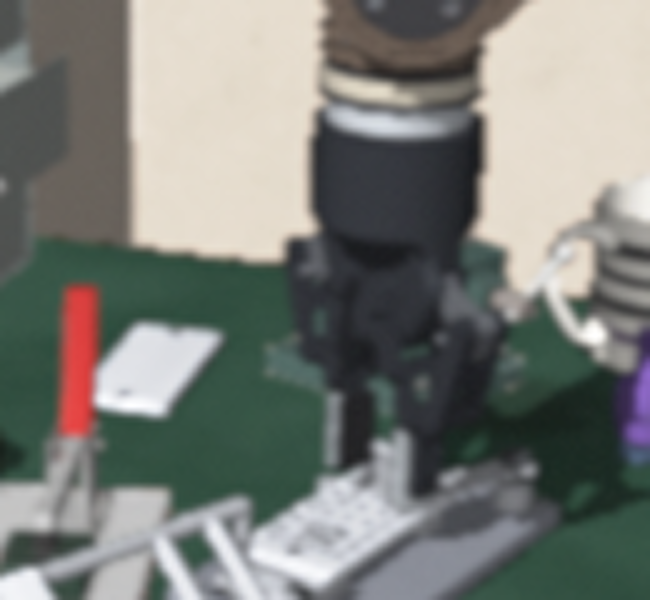

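>>> {"method": "play_rows", "body": {"grip_force": 40, "steps": [{"tx": 0.1,"ty": 0.4,"tz": -0.1,"ax": 0,"ay": 0,"az": -0.2,"claw": 4},{"tx": 0.1,"ty": 0.4,"tz": -0.1,"ax": 0,"ay": 0,"az": -0.2,"claw": 4},{"tx": 0.1,"ty": 0.4,"tz": -0.1,"ax": 0,"ay": 0,"az": -0.2,"claw": 1},{"tx": 0.1,"ty": 0.4,"tz": -0.1,"ax": 0,"ay": 0,"az": -0.2,"claw": 1},{"tx": 0.1,"ty": 0.4,"tz": -0.1,"ax": 0,"ay": 0,"az": -0.2,"claw": 1},{"tx": 0.1,"ty": 0.4,"tz": -0.1,"ax": 0,"ay": 0,"az": -0.2,"claw": 1},{"tx": 0.1,"ty": 0.4,"tz": -0.1,"ax": 0,"ay": 0,"az": -0.2,"claw": 1}]}}

```text
time: 3.68
eef_pos: [0.4546, 0.2566, 0.0358]
tcp_rot: [0.305, -0.637, 0.638, -0.309]
contact_force: [-1.3, 0.4, 2.9]
opening: 0.191
```

```bash
python3 - <<'E'
from h import *
rel([([*seat2w([.0203,-.0134,0])[:2],z],Rdown(np.radians(-38.5))) for z in (.034,)])
s,p,R=cur(); L=(RS.T@(p-SEAT))*1e3; print(L, np.hypot(L[0]-88,L[1]+40), np.degrees(np.arctan2(L[1]+40,L[0]-88)), s["opening"]*85.4)
E
```

```text
t=3.68 eef [0.4546 0.2566 0.0358] zang -38.6 q [ 0.32  0.2   2.08 -0.    0.85  0.99] F [-1.3  0.4  2.9] open 0.191
tx 0.28 ty 0.18 tz -0.07 | ax -0.22 ay -0.12 az -0.25  |d| 0.3 ang 0.4
[ 17.94341613 -11.74021321  15.81338568] 75.54164741011769 158.03158267437246 16.327585926380497
```

```bash
cat >> h.py <<'E'
PIV=seat2w([.088,-.04,.012])
def clip_pose(p,R,lift,swing):
    """rotate tool pose about pivot: lift deg (tip up), then swing deg clockwise"""
    r=p-PIV; dirn=np.array([r[0],r[1],0]); dirn/=np.linalg.norm(dirn)
    ax=np.cross(dirn,[0,0,1.])
    Q=Ro.from_euler('z',-swing,degrees=True).as_matrix()@Ro.from_rotvec(ax*np.radians(lift)).as_matrix()
    return PIV+Q@r,Q@R
E
python3 - <<'E'
from h import *
s,p,R=cur()
rel([clip_pose(p,R,a,0) for a in(2,4,6,8)])
E
```

```text
t=3.68 eef [0.4546 0.2566 0.0358] zang -38.6 q [ 0.32  0.2   2.08 -0.    0.85  0.99] F [-1.3  0.4  2.9] open 0.191
tx 0.02 ty -0.26 tz 0.00 | ax 0.01 ay 0.01 az 2.00  |d| 0.3 ang 2.0
tx 0.04 ty -0.53 tz 0.00 | ax 0.02 ay 0.02 az 4.00  |d| 0.5 ang 4.0
tx 0.08 ty -0.79 tz 0.00 | ax 0.04 ay 0.02 az 6.00  |d| 0.8 ang 6.0
tx 0.12 ty -1.05 tz 0.00 | ax 0.05 ay 0.03 az 8.00  |d| 1.1 ang 8.0
```

>>> {"method": "play_rows", "body": {"steps": [{"tx": 0.02,"ty": -0.26,"tz": 0,"ax": 0,"ay": 0,"az": 2,"claw": 1},{"tx": 0.04,"ty": -0.53,"tz": 0,"ax": 0,"ay": 0,"az": 4,"claw": 1},{"tx": 0.08,"ty": -0.8,"tz": 0,"ax": 0,"ay": 0,"az": 6,"claw": 1},{"tx": 0.12,"ty": -1.05,"tz": 0,"ax": 0,"ay": 0,"az": 8,"claw": 1},{"tx": 0.12,"ty": -1.05,"tz": 0,"ax": 0,"ay": 0,"az": 8,"claw": 1},{"tx": 0.12,"ty": -1.05,"tz": 0,"ax": 0,"ay": 0,"az": 8,"claw": 1}]}}

```text
time: 4.18
eef_pos: [0.4538, 0.2557, 0.0456]
tcp_rot: [-0.259, 0.656, -0.615, 0.352]
contact_force: [3.5, 3.2, -4.2]
opening: 0.196
```

```bash
python3 - <<'E'
from h import *
s,p,R=cur()
rel([clip_pose(p,R,0,a) for a in(4,8,12,16,20,25,30,35,40)])
snap("side","4"); crop("side","4",240,160,130,100,6)
E
```

```text
t=4.18 eef [0.4538 0.2557 0.0456] zang -38.7 q [0.28 0.12 2.15 0.12 0.75 0.87] F [ 3.5  3.2 -4.2] open 0.196
tx 0.02 ty -0.00 tz 0.52 | ax 0.58 ay 3.96 az -0.02  |d| 0.5 ang 4.0
tx 0.08 ty -0.01 tz 1.03 | ax 1.16 ay 7.92 az -0.03  |d| 1.0 ang 8.0
tx 0.17 ty -0.02 tz 1.54 | ax 1.73 ay 11.87 az -0.05  |d| 1.6 ang 12.0
tx 0.29 ty -0.03 tz 2.05 | ax 2.31 ay 15.83 az -0.07  |d| 2.1 ang 16.0
tx 0.46 ty -0.06 tz 2.54 | ax 2.89 ay 19.79 az -0.08  |d| 2.6 ang 20.0
tx 0.70 ty -0.09 tz 3.14 | ax 3.61 ay 24.74 az -0.11  |d| 3.2 ang 25.0
tx 1.00 ty -0.13 tz 3.71 | ax 4.33 ay 29.69 az -0.13  |d| 3.8 ang 30.0
tx 1.35 ty -0.18 tz 4.26 | ax 5.06 ay 34.63 az -0.15  |d| 4.5 ang 35.0
tx 1.74 ty -0.23 tz 4.77 | ax 5.78 ay 39.58 az -0.17  |d| 5.1 ang 40.0
```

View pics/side4_c240_160.png

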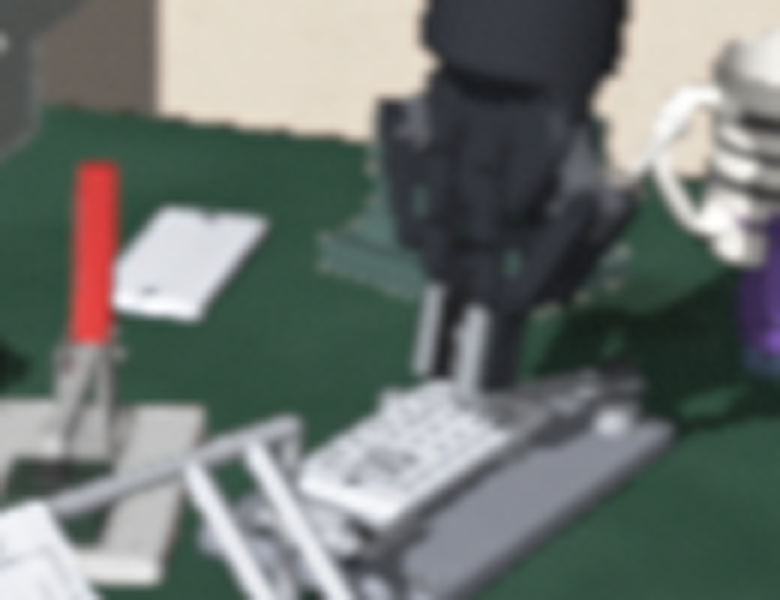

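>>> {"method": "play_rows", "body": {"steps": [{"tx": 0.02,"ty": 0,"tz": 0.52,"ax": 0.58,"ay": 3.96,"az": 0,"claw": 1},{"tx": 0.08,"ty": 0,"tz": 1.03,"ax": 1.16,"ay": 7.92,"az": 0,"claw": 1},{"tx": 0.17,"ty": -0.02,"tz": 1.54,"ax": 1.73,"ay": 11.87,"az": -0.05,"claw": 1},{"tx": 0.29,"ty": -0.03,"tz": 2.05,"ax": 2.31,"ay": 15.83,"az": -0.07,"claw": 1},{"tx": 0.46,"ty": -0.06,"tz": 2.54,"ax": 2.89,"ay": 19.79,"az": -0.08,"claw": 1},{"tx": 0.7,"ty": -0.09,"tz": 3.14,"ax": 3.61,"ay": 24.74,"az": -0.11,"claw": 1},{"tx": 1.0,"ty": -0.13,"tz": 3.71,"ax": 4.33,"ay": 29.69,"az": -0.13,"claw": 1},{"tx": 1.35,"ty": -0.18,"tz": 4.26,"ax": 5.06,"ay": 34.63,"az": -0.15,"claw": 1},{"tx": 1.74,"ty": -0.23,"tz": 4.77,"ax": 5.78,"ay": 39.58,"az": -0.17,"claw": 1},{"tx": 1.74,"ty": -0.23,"tz": 4.77,"ax": 5.78,"ay": 39.58,"az": -0.17,"claw": 1}]}}

```text
time: 5.07
eef_pos: [0.4804, 0.2113, 0.0453]
tcp_rot: [-0.019, 0.705, -0.699, 0.12]
contact_force: [4.0, 0.2, -4.1]
opening: 0.194
```

```bash
python3 - <<'E'
from h import *
s,p,R=cur()
L=(RS.T@(p-SEAT))*1e3; print(L, np.hypot(L[0]-88,L[1]+40), np.degrees(np.arctan2(L[1]+40,L[0]-88)), s["opening"]*85.4)
rel([clip_pose(p,R,0,a) for a in(5,10,15,20,25,30,35,38)])
E
```

```text
[53.67674284 26.11886959 25.25799592] 74.49691871275985 117.43447596612664 16.561035089688893
t=5.07 eef [0.4804 0.2113 0.0453] zang -78.7 q [ 0.23  0.13  2.15 -0.02  0.72  1.61] F [ 4.   0.2 -4.1] open 0.194
tx 0.04 ty -0.00 tz 0.65 | ax 0.72 ay 4.95 az -0.03  |d| 0.6 ang 5.0
tx 0.13 ty -0.01 tz 1.29 | ax 1.43 ay 9.90 az -0.06  |d| 1.3 ang 10.0
tx 0.28 ty -0.03 tz 1.92 | ax 2.15 ay 14.84 az -0.09  |d| 1.9 ang 15.0
tx 0.48 ty -0.06 tz 2.54 | ax 2.87 ay 19.79 az -0.12  |d| 2.6 ang 20.0
tx 0.74 ty -0.09 tz 3.14 | ax 3.58 ay 24.74 az -0.15  |d| 3.2 ang 25.0
tx 1.05 ty -0.13 tz 3.71 | ax 4.30 ay 29.69 az -0.18  |d| 3.9 ang 30.0
tx 1.40 ty -0.18 tz 4.25 | ax 5.02 ay 34.64 az -0.20  |d| 4.5 ang 35.0
tx 1.63 ty -0.21 tz 4.56 | ax 5.45 ay 37.61 az -0.22  |d| 4.9 ang 38.0
```

>>> {"method": "play_rows", "body": {"steps": [{"tx": 0.04,"ty": 0,"tz": 0.65,"ax": 0.72,"ay": 4.95,"az": -0.03,"claw": 1},{"tx": 0.13,"ty": -0.01,"tz": 1.29,"ax": 1.43,"ay": 9.9,"az": -0.06,"claw": 1},{"tx": 0.28,"ty": -0.03,"tz": 1.92,"ax": 2.15,"ay": 14.84,"az": -0.09,"claw": 1},{"tx": 0.48,"ty": -0.06,"tz": 2.54,"ax": 2.87,"ay": 19.79,"az": -0.12,"claw": 1},{"tx": 0.74,"ty": -0.09,"tz": 3.14,"ax": 3.58,"ay": 24.74,"az": -0.15,"claw": 1},{"tx": 1.05,"ty": -0.13,"tz": 3.71,"ax": 4.3,"ay": 29.69,"az": -0.18,"claw": 1},{"tx": 1.4,"ty": -0.18,"tz": 4.25,"ax": 5.02,"ay": 34.64,"az": -0.2,"claw": 1},{"tx": 1.63,"ty": -0.21,"tz": 4.56,"ax": 5.45,"ay": 37.6,"az": -0.22,"claw": 1},{"tx": 1.63,"ty": -0.21,"tz": 4.56,"ax": 5.45,"ay": 37.6,"az": -0.22,"claw": 1}]}}

```text
time: 5.82
eef_pos: [0.4733, 0.1631, 0.0456]
tcp_rot: [-0.211, -0.672, 0.7, 0.113]
contact_force: [5.8, -3.8, -3.1]
opening: 0.196
```

```bash
python3 - <<'E'
from h import *
s,p,R=cur()
L=(RS.T@(p-SEAT))*1e3; print(L, np.hypot(L[0]-88,L[1]+40), np.degrees(np.arctan2(L[1]+40,L[0]-88)), s["opening"]*85.4)
rel([clip_pose(p,R,-a,0) for a in(3,6,9,10)])
snap("top","5"); crop("top","5",240,180,130,110,5)
snap("side","5"); crop("side","5",240,160,130,100,6)
E
```

```text
[101.84216527  33.44650563  25.59786579] 74.7395125022674 79.32688901552913 16.76604550305275
t=5.82 eef [0.4733 0.1631 0.0456] zang -116.5 q [ 0.18  0.1   2.18 -0.13  0.75  2.3 ] F [ 5.8 -3.8 -3.1] open 0.196
tx -0.00 ty 0.40 tz -0.00 | ax -0.06 ay -0.01 az -3.00  |d| 0.4 ang 3.0
tx 0.01 ty 0.80 tz -0.00 | ax -0.12 ay -0.02 az -6.00  |d| 0.8 ang 6.0
tx 0.05 ty 1.19 tz -0.01 | ax -0.18 ay -0.03 az -9.00  |d| 1.2 ang 9.0
tx 0.07 ty 1.32 tz -0.01 | ax -0.20 ay -0.04 az -10.00  |d| 1.3 ang 10.0
```

View pics/top5_c240_180.png

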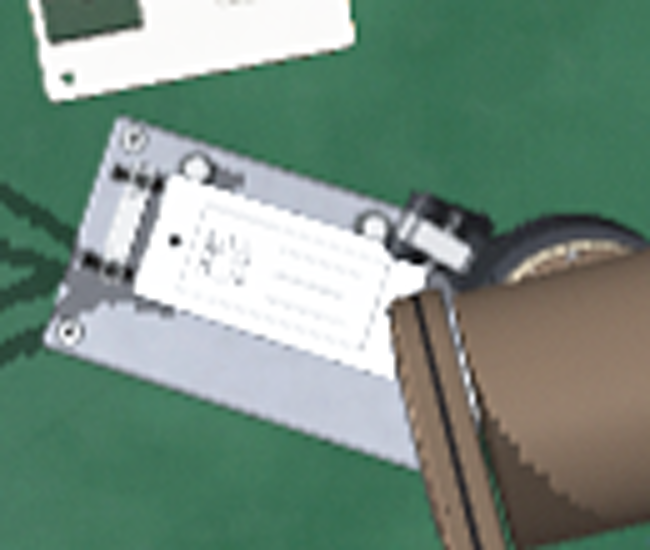

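View pics/side5_c240_160.png

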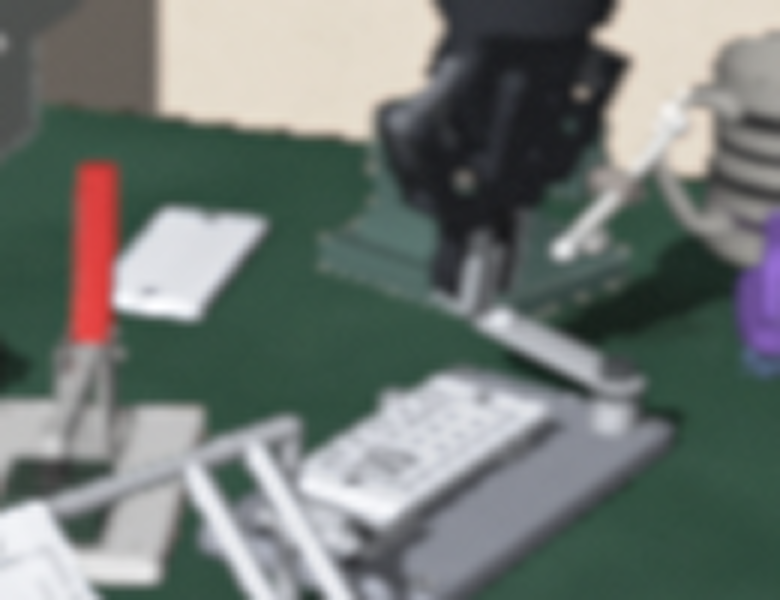

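>>> {"method": "play_rows", "body": {"steps": [{"tx": 0,"ty": 0.4,"tz": 0,"ax": 0,"ay": 0,"az": -3,"claw": 1},{"tx": 0,"ty": 0.8,"tz": 0,"ax": -0.1,"ay": 0,"az": -6,"claw": 1},{"tx": 0.05,"ty": 1.2,"tz": 0,"ax": -0.2,"ay": 0,"az": -9,"claw": 1},{"tx": 0.05,"ty": 1.2,"tz": 0,"ax": -0.2,"ay": 0,"az": -9,"claw": 1},{"tx": 0.05,"ty": 1.2,"tz": 0,"ax": -0.2,"ay": 0,"az": -9,"claw": 4},{"tx": 0.05,"ty": 1.2,"tz": 0,"ax": -0.2,"ay": 0,"az": -9,"claw": 4},{"tx": 0.05,"ty": 1.2,"tz": 0,"ax": -0.2,"ay": 0,"az": -9,"claw": 4},{"tx": 0.05,"ty": 1.2,"tz": 0,"ax": -0.2,"ay": 0,"az": -9,"claw": 4},{"tx": 0.05,"ty": -1,"tz": 0,"ax": -0.2,"ay": 0,"az": -9,"claw": 4},{"tx": 0.05,"ty": -4,"tz": 0,"ax": -0.2,"ay": 0,"az": -9,"claw": 7},{"tx": 0.05,"ty": -6,"tz": 0,"ax": -0.2,"ay": 0,"az": -9,"claw": 7}]}}

```text
time: 6.83
eef_pos: [0.4644, 0.1688, 0.1066]
tcp_rot: [0.158, 0.689, -0.688, -0.167]
contact_force: [1.3, 0.1, 0.3]
opening: 0.734
```

```bash
python3 - <<'E'
from h import *
s,p,R=cur()
Q=Rdown(SY+np.radians(90))
rel([([*seat2w([0.0,0,0])[:2],z],Q) for z in (.1,.05,.015)])
snap("side","6"); crop("side","6",240,160,130,100,6)
E
```

```text
t=6.83 eef [0.4644 0.1688 0.1066] zang -116.5 q [0.14 0.04 2.11 0.01 1.01 2.17] F [1.3 0.1 0.3] open 0.734
tx 3.93 ty 0.70 tz -9.38 | ax 0.60 ay -99.55 az 0.66  |d| 10.2 ang 99.6
tx 3.86 ty 5.70 tz -9.39 | ax 0.60 ay -99.55 az 0.66  |d| 11.6 ang 99.6
tx 3.81 ty 9.20 tz -9.40 | ax 0.60 ay -99.55 az 0.66  |d| 13.7 ang 99.6
```

View pics/side6_c240_160.png

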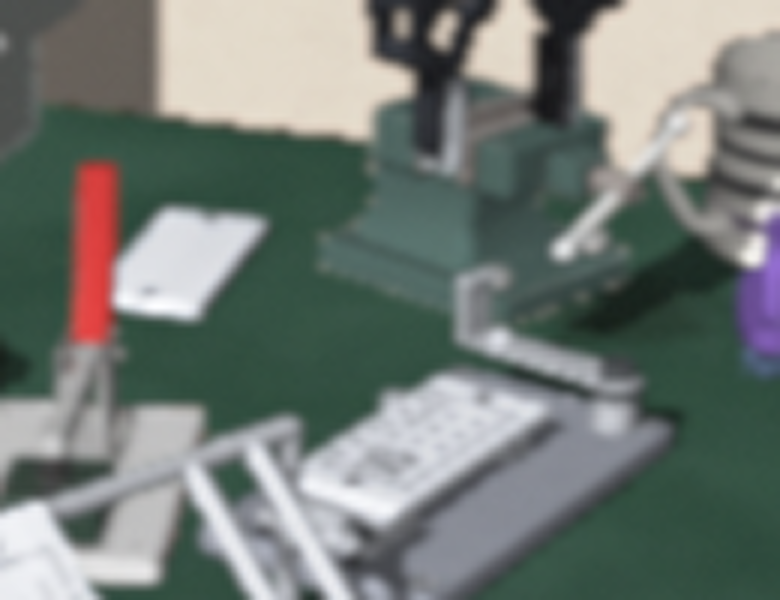

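```bash
python3 - <<'E'
from h import *
a=onz("top",274.9,228.1,.026);b=onz("top",318.15,242.4,.026)
print(np.linalg.norm(a-b)); m=(a+b)/2; L=RS.T@(m-SEAT)*1e3; print(m,L,np.degrees(np.arctan2(*(b-a)[1::-1])))
E
```

```text
0.09187062083434135
[0.46809911 0.26201594 0.026     ] [ 8.799462   -0.44773761  6.        ] -106.94780115099226
```

>>> {"method": "play_rows", "body": {"steps": [{"tx": 1,"ty": 0,"tz": -1,"ax": 0,"ay": -7.1,"az": 0,"claw": 7},{"tx": 2,"ty": 0,"tz": -3,"ax": 0,"ay": -14.2,"az": 0,"claw": 7},{"tx": 3,"ty": 0,"tz": -5,"ax": 0,"ay": -21.3,"az": 0,"claw": 7},{"tx": 3.9,"ty": 0,"tz": -7,"ax": 0,"ay": -28.4,"az": 0,"claw": 7},{"tx": 3.9,"ty": 0,"tz": -8.5,"ax": 0,"ay": -35.5,"az": 0,"claw": 7},{"tx": 3.9,"ty": 0,"tz": -8.5,"ax": 0,"ay": -42.6,"az": 0,"claw": 7},{"tx": 3.9,"ty": 0,"tz": -8.5,"ax": 0,"ay": -49.7,"az": 0,"claw": 7},{"tx": 3.9,"ty": 0,"tz": -8.5,"ax": 0.6,"ay": -56.8,"az": 0.6,"claw": 7},{"tx": 3.9,"ty": 0,"tz": -8.5,"ax": 0.6,"ay": -63.9,"az": 0.6,"claw": 7},{"tx": 3.9,"ty": 0,"tz": -8.5,"ax": 0.6,"ay": -71,"az": 0.6,"claw": 7},{"tx": 3.9,"ty": 0,"tz": -8.5,"ax": 0.6,"ay": -78,"az": 0.6,"claw": 7},{"tx": 3.9,"ty": 0,"tz": -8.5,"ax": 0.6,"ay": -85,"az": 0.6,"claw": 7}]}}

```text
time: 7.88
eef_pos: [0.4673, 0.262, 0.1052]
tcp_rot: [0.348, -0.616, 0.616, -0.346]
contact_force: [0.1, 1.0, 1.0]
opening: 0.816
```

```bash
python3 - <<'E'
from h import *
s,p,R=cur()
Q=Rdown(SY+np.radians(90))
rel([([*seat2w([0.0088,-.0004,0])[:2],z],Q) for z in (.1,.05,.016)])
E
```

```text
t=7.88 eef [0.4673 0.262  0.1052] zang -31.2 q [ 0.32  0.13  2.01 -0.    1.01  0.87] F [0.1 1.  1. ] open 0.816
tx -0.04 ty 0.52 tz 0.07 | ax 0.06 ay -14.19 az 0.16  |d| 0.5 ang 14.2
tx -0.06 ty 5.52 tz 0.08 | ax 0.06 ay -14.19 az 0.16  |d| 5.5 ang 14.2
tx -0.07 ty 8.92 tz 0.08 | ax 0.06 ay -14.19 az 0.16  |d| 8.9 ang 14.2
```

>>> {"method": "play_rows", "body": {"steps": [{"tx": 0,"ty": 2,"tz": 0,"ax": 0,"ay": -7,"az": 0.1,"claw": 7},{"tx": 0,"ty": 4,"tz": 0.1,"ax": 0,"ay": -14.2,"az": 0.1,"claw": 7},{"tx": 0,"ty": 5,"tz": 0.1,"ax": 0,"ay": -14.2,"az": 0.1,"claw": 7},{"tx": -0.05,"ty": 6.5,"tz": 0.1,"ax": 0,"ay": -14.2,"az": 0.1,"claw": 7},{"tx": -0.05,"ty": 7.5,"tz": 0.1,"ax": 0,"ay": -14.2,"az": 0.1,"claw": 7},{"tx": -0.05,"ty": 8.3,"tz": 0.1,"ax": 0,"ay": -14.2,"az": 0.1,"claw": 7},{"tx": -0.05,"ty": 8.3,"tz": 0.1,"ax": 0,"ay": -14.2,"az": 0.1,"claw": 7}]}}

```text
time: 8.47
eef_pos: [0.4674, 0.2612, 0.0205]
tcp_rot: [-0.42, 0.571, -0.57, 0.417]
contact_force: [0.1, -0.7, -0.7]
opening: 0.821
```

```bash
python3 - <<'E'
from h import *
s,p,R=cur()
Q=Rdown(SY+np.radians(90))
rel([([*seat2w([0.0088,-.0004,0])[:2],z],Q) for z in (.016,)])
snap("side","7"); crop("side","7",240,160,130,100,6)
E
```

```text
t=8.47 eef [0.4674 0.2612 0.0205] zang -17.5 q [ 0.32  0.26  2.04 -0.    0.84  0.62] F [ 0.1 -0.7 -0.7] open 0.821
tx -0.10 ty 0.45 tz 0.05 | ax 0.22 ay -0.46 az 0.16  |d| 0.5 ang 0.5
```

View pics/side7_c240_160.png

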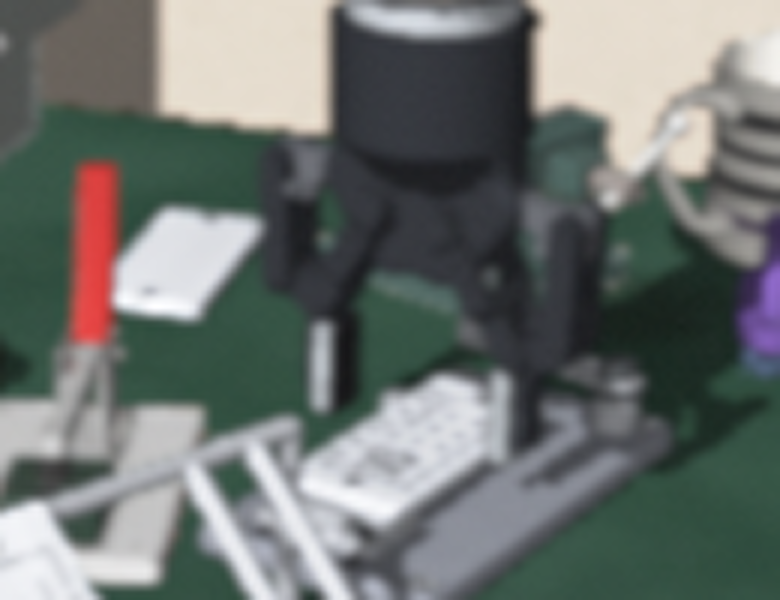

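>>> {"method": "play_rows", "body": {"grip_force": 50, "steps": [{"tx": -0.1,"ty": 0.3,"tz": 0.05,"ax": 0.2,"ay": 0.4,"az": 0.1,"claw": 7},{"tx": -0.1,"ty": 0.5,"tz": 0.05,"ax": 0.2,"ay": 0.4,"az": 0.1,"claw": 6},{"tx": -0.1,"ty": 0.5,"tz": 0.05,"ax": 0.2,"ay": 0.4,"az": 0.1,"claw": 4},{"tx": -0.1,"ty": 0.5,"tz": 0.05,"ax": 0.2,"ay": 0.4,"az": 0.1,"claw": 4},{"tx": -0.1,"ty": 0.5,"tz": 0.05,"ax": 0.2,"ay": 0.4,"az": 0.1,"claw": 4},{"tx": -0.1,"ty": 0.5,"tz": 0.05,"ax": 0.2,"ay": 0.4,"az": 0.1,"claw": 4}]}}

```text
time: 9.02
eef_pos: [0.4684, 0.2628, 0.0179]
tcp_rot: [-0.417, 0.572, -0.571, 0.417]
contact_force: [-5.7, 1.2, 5.0]
opening: 0.563
```

```bash
python3 - <<'E'
from h import *
s,p,R=cur()
Q=Rdown(SY+np.radians(90))
rel([([*seat2w([0.0088,-.0004,0])[:2],z],Q) for z in (.016,)])
snap("side","8"); crop("side","8",240,160,130,100,6)
E
```

```text
t=9.02 eef [0.4684 0.2628 0.0179] zang -17.8 q [0.32 0.27 2.04 0.   0.83 0.63] F [-5.7  1.2  5. ] open 0.563
tx 0.08 ty 0.19 tz -0.00 | ax 0.03 ay -0.81 az -0.02  |d| 0.2 ang 0.8
```

View pics/side8_c240_160.png

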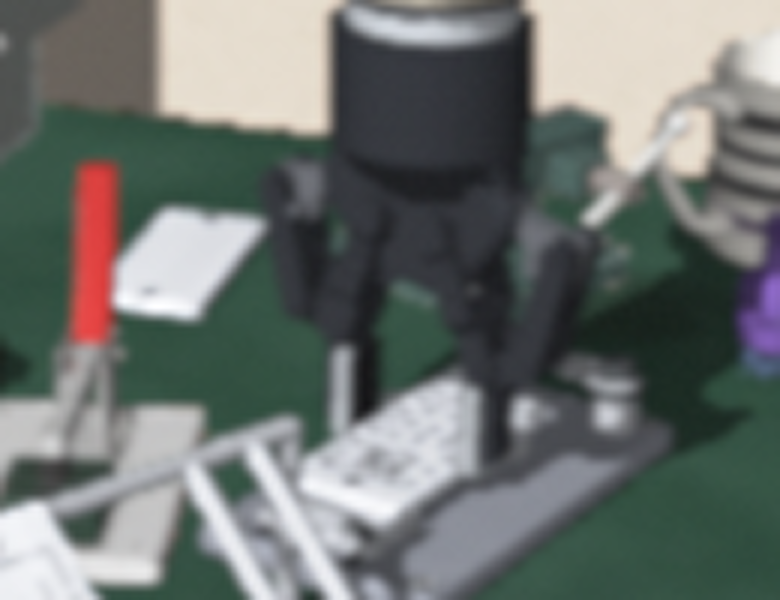

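```bash
cat >> h.py <<'E'
RTB=np.stack([RP[:,0],-RP[:,2],RP[:,1]],1)
E
python3 - <<'E'
from h import *
s,p,R=cur(); L=RS.T@(p-SEAT)*1e3; print(L)
off=np.array([L[0]-8.8,L[1]+.4-0,L[2]-3])/1e3; print("tcp in plate",off)
rel([([p[0],p[1],.12],R)]+[(bay2w(off+[a,0,b]),RTB) for a,b in((.02,.08),(.008,.03),(.008,.002),(0,0))])
for k in range(0,1): pass
E
```

```text
[ 7.98618573 -0.34328599 -2.06963873]
tcp in plate [-8.13814266e-04  5.67140079e-05 -5.06963873e-03]
t=9.07 eef [0.4684 0.2628 0.0179] zang -17.8 q [0.32 0.27 2.04 0.   0.83 0.63] F [-5.7  1.2  4.8] open 0.563
tx -0.00 ty -10.21 tz -0.01 | ax 0.00 ay 0.00 az 0.00  |d| 10.2 ang 0.0
tx -17.41 ty -10.91 tz -9.81 | ax 26.50 ay -72.75 az -33.89  |d| 22.8 ang 84.5
tx -16.85 ty -6.31 tz -7.58 | ax 26.50 ay -72.75 az -33.89  |d| 19.5 ang 84.5
tx -16.42 ty -4.17 tz -5.83 | ax 26.50 ay -72.75 az -33.89  |d| 17.9 ang 84.5
tx -16.53 ty -3.50 tz -6.30 | ax 26.50 ay -72.75 az -33.89  |d| 18.0 ang 84.5
```

>>> {"method": "play_rows", "body": {"steps": [{"tx": 0,"ty": -1,"tz": 0,"ax": 0,"ay": 0,"az": 0,"claw": 4},{"tx": 0,"ty": -3,"tz": 0,"ax": 0,"ay": 0,"az": 0,"claw": 4},{"tx": 0,"ty": -6.5,"tz": 0,"ax": 0,"ay": 0,"az": 0,"claw": 4},{"tx": 0,"ty": -10,"tz": 0,"ax": 0,"ay": 0,"az": 0,"claw": 4},{"tx": 0,"ty": -12,"tz": 0,"ax": 2,"ay": -5.6,"az": -2.6,"claw": 4},{"tx": -1.5,"ty": -13,"tz": -1,"ax": 4.1,"ay": -11.2,"az": -5.2,"claw": 4},{"tx": -3,"ty": -14,"tz": -2,"ax": 6.1,"ay": -16.8,"az": -7.8,"claw": 4},{"tx": -5,"ty": -14,"tz": -3,"ax": 8.2,"ay": -22.4,"az": -10.4,"claw": 4},{"tx": -7,"ty": -14,"tz": -4,"ax": 10.2,"ay": -28,"az": -13,"claw": 4},{"tx": -9,"ty": -14,"tz": -5,"ax": 12.2,"ay": -33.6,"az": -15.6,"claw": 4},{"tx": -11,"ty": -14,"tz": -6,"ax": 14.3,"ay": -39.2,"az": -18.2,"claw": 4},{"tx": -13,"ty": -14,"tz": -7,"ax": 16.3,"ay": -44.8,"az": -20.9,"claw": 4}]}}

```text
time: 10.07
eef_pos: [0.4425, 0.4089, 0.1585]
tcp_rot: [0.633, -0.201, 0.508, -0.548]
contact_force: [0.3, -0.3, -0.9]
opening: 0.561
```

```bash
python3 - <<'E'
from h import *
off=np.array([-.0008,.0001,-.0051])
rel([(bay2w(off+[a,0,b]),RTB) for a,b in((.015,.06),(.008,.03),(.008,.002),(0,0))])
snap("side","9")
E
```

```text
t=10.07 eef [0.4425 0.4089 0.1585] zang 29.5 q [ 0.76  0.24  1.82 -0.51  1.13  0.5 ] F [ 0.3 -0.3 -0.9] open 0.561
tx -6.00 ty 2.87 tz 1.05 | ax 9.88 ay -27.80 az -12.75  |d| 6.7 ang 32.1
tx -6.10 ty 5.93 tz 1.39 | ax 9.88 ay -27.80 az -12.75  |d| 8.6 ang 32.1
tx -5.62 ty 8.62 tz 1.99 | ax 9.88 ay -27.80 az -12.75  |d| 10.5 ang 32.1
tx -6.27 ty 9.01 tz 1.68 | ax 9.88 ay -27.80 az -12.75  |d| 11.1 ang 32.1
```

View pics/side9.png

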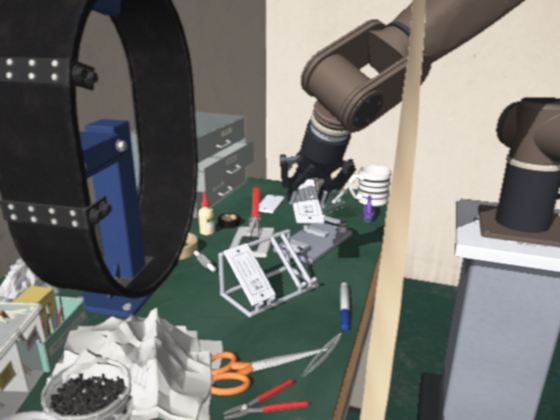

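>>> {"method": "play_rows", "body": {"steps": [{"tx": -1.5,"ty": 0.5,"tz": 0.3,"ax": 2,"ay": -5.6,"az": -2.6,"claw": 4},{"tx": -3,"ty": 1,"tz": 0.5,"ax": 4,"ay": -11.2,"az": -5.1,"claw": 4},{"tx": -4.5,"ty": 1.5,"tz": 0.8,"ax": 6,"ay": -16.8,"az": -7.7,"claw": 4},{"tx": -6,"ty": 2,"tz": 1.0,"ax": 8,"ay": -22.4,"az": -10.3,"claw": 4},{"tx": -6,"ty": 2.5,"tz": 1.0,"ax": 9.9,"ay": -27.8,"az": -12.8,"claw": 4},{"tx": -6,"ty": 2.9,"tz": 1.0,"ax": 9.9,"ay": -27.8,"az": -12.8,"claw": 4},{"tx": -6,"ty": 2.9,"tz": 1.0,"ax": 9.9,"ay": -27.8,"az": -12.8,"claw": 4}]}}

```text
time: 10.7
eef_pos: [0.435, 0.4511, 0.1059]
tcp_rot: [0.706, 0.047, 0.415, -0.572]
contact_force: [1.4, -0.4, -1.7]
opening: 0.564
```

```bash
python3 - <<'E'
from h import *
off=np.array([-.0008,.0001,-.0051])
rel([(bay2w(off+[a,0,b]),RTB) for a,b in((.015,.06),(.008,.03),(.008,.002),(0,0))])
snap("side","10"); crop("side","10",200,160,150,120,5); snap("top","10"); crop("top","10",140,140,150,120,5)
s,p,R=cur(); print("tilt",np.degrees(np.arccos(-R[2,1])))
E
```

```text
t=10.70 eef [0.435  0.4511 0.1059] zang 57.9 q [ 0.9   0.36  1.84 -0.84  1.03  0.37] F [ 1.4 -0.4 -1.7] open 0.564
tx 0.13 ty -0.24 tz 0.27 | ax 0.33 ay -0.24 az -0.20  |d| 0.4 ang 0.5
tx -0.56 ty 2.77 tz 0.29 | ax 0.33 ay -0.24 az -0.20  |d| 2.8 ang 0.5
tx -0.55 ty 5.57 tz 0.30 | ax 0.33 ay -0.24 az -0.20  |d| 5.6 ang 0.5
tx -1.35 ty 5.77 tz 0.30 | ax 0.33 ay -0.24 az -0.20  |d| 5.9 ang 0.5
tilt 39.8548834250059
```

View pics/side10_c200_160.png

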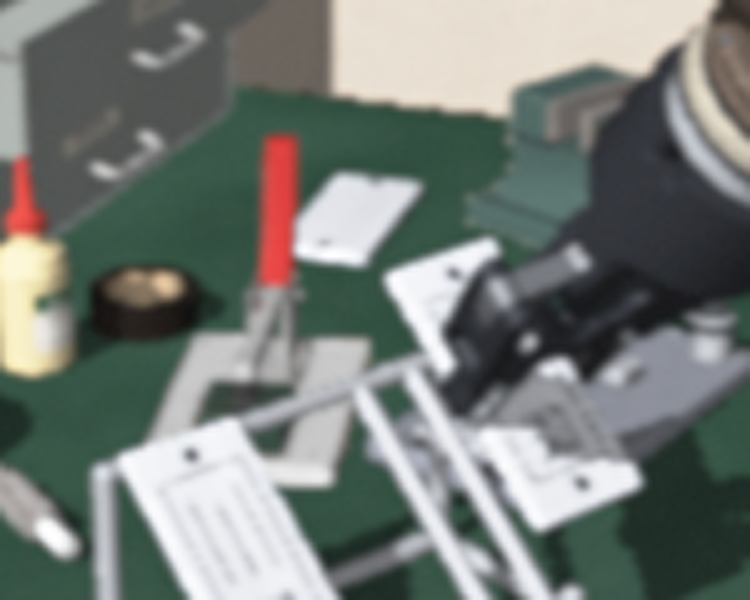

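View pics/top10_c140_140.png

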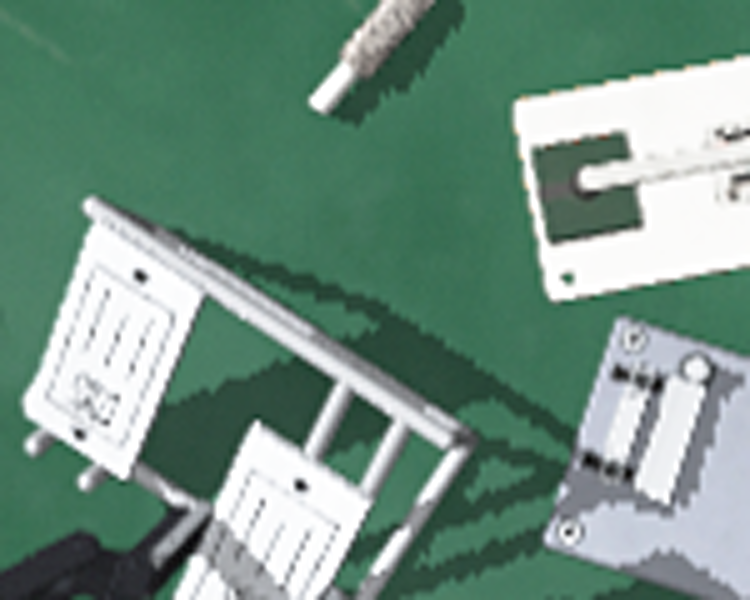

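```bash
python3 - <<'E'
from h import *
s,p,R=cur()
off=np.array([-.0008,.0001,-.0051])
RPl=np.stack([R[:,0],R[:,2],-R[:,1]],1); cen=p-RPl@off
print("cen in bay mm",RP.T@(cen-BAY)*1e3)
for n,q in(("top",(200,237)),("side",(200+453/5,160+272/5)),("side",(200+583/5,160+485/5))):
    print(n,q,[proj(n,[cen+RPl@np.array([h,0,.003])]).round(1).tolist() for h in(.0463,-.0463)])
d=np.load("top10.npy");C=(cloud("top",d)-cen)@RPl
k=(abs(C[...,0])<.052)&(abs(C[...,1])<.022)&(abs(C[...,2])<.012)&(C[...,0]>.02)
Q=C[k]; A=np.c_[Q[:,:2],np.ones(len(Q))]; print(len(Q),np.linalg.lstsq(A,Q[:,2],rcond=None)[0])
E
```

```text
cen in bay mm [15.69595276 -1.27946613 58.74274736]
top (200, 237) [[[200.4, 237.2]], [[184.7, 268.2]]]
side (290.6, 214.4) [[[290.0, 213.0]], [[315.1, 255.4]]]
side (316.6, 257.0) [[[290.0, 213.0]], [[315.1, 255.4]]]
311 [-0.01800823 -0.00274006  0.00354823]
```

>>> {"method": "play_rows", "body": {"steps": [{"tx": -0.2,"ty": 1,"tz": 0.15,"ax": 0.3,"ay": -0.2,"az": -0.2,"claw": 4},{"tx": -0.5,"ty": 2.5,"tz": 0.15,"ax": 0.3,"ay": -0.2,"az": -0.2,"claw": 4},{"tx": -0.6,"ty": 4,"tz": 0.15,"ax": 0.3,"ay": -0.2,"az": -0.2,"claw": 4},{"tx": -0.6,"ty": 4.8,"tz": 0.15,"ax": 0.3,"ay": -0.2,"az": -0.2,"claw": 4},{"tx": -0.6,"ty": 4.8,"tz": 0.15,"ax": 0.3,"ay": -0.2,"az": -0.2,"claw": 4},{"tx": -0.6,"ty": 4.8,"tz": 0.15,"ax": 0.3,"ay": -0.2,"az": -0.2,"claw": 4}]}}

```text
time: 11.3
eef_pos: [0.4589, 0.4382, 0.0651]
tcp_rot: [0.706, 0.051, 0.414, -0.572]
contact_force: [0.0, 0.1, -1.6]
opening: 0.565
```

```bash
python3 - <<'E'
from h import *
off=np.array([-.0008,.0001,-.0051])
rel([(bay2w(off+[a,0,b]),RTB) for a,b in((.007,.002),(.007,0.0),(0,0))])
snap("side","11"); crop("side","11",230,190,130,120,6)
s,p,R=cur(); print(RTB.T@s["contact_force"])
E
```

```text
t=11.30 eef [0.4589 0.4382 0.0651] zang 58.3 q [ 0.85  0.43  1.85 -0.89  0.96  0.41] F [ 0.   0.1 -1.6] open 0.565
tx -0.12 ty 0.70 tz 0.12 | ax 0.04 ay 0.04 az 0.07  |d| 0.7 ang 0.1
tx -0.12 ty 0.90 tz 0.12 | ax 0.04 ay 0.04 az 0.07  |d| 0.9 ang 0.1
tx -0.82 ty 0.90 tz 0.12 | ax 0.04 ay 0.04 az 0.07  |d| 1.2 ang 0.1
[-0.19197364  1.15416638  0.72163478]
```

View pics/side11_c230_190.png

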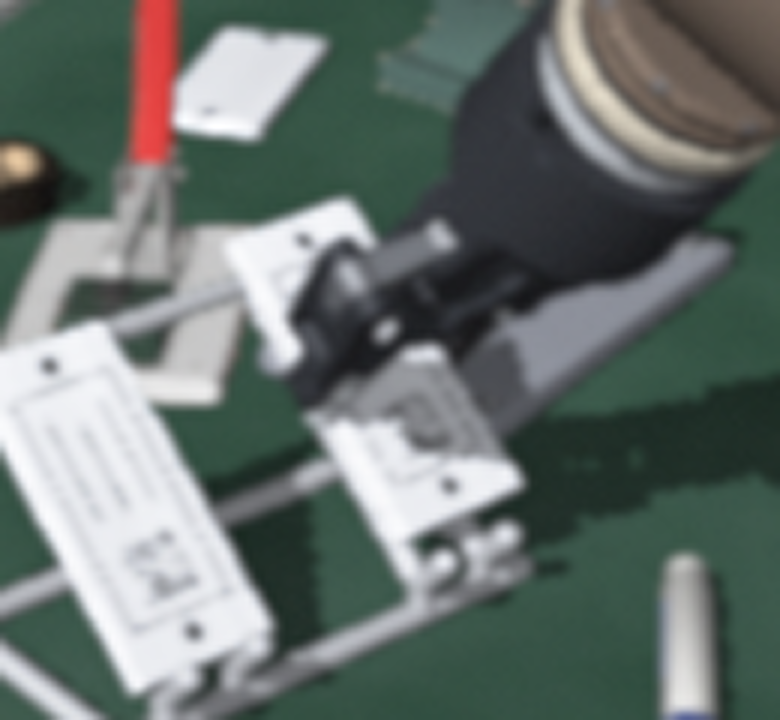

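Held plate is just above the wires, aligned with the bay, lower end (450,510) above the toes. Lower along the normal, then slide down-slope.

>>> {"method": "play_rows", "body": {"steps": [{"tx": 0,"ty": 0.4,"tz": 0.1,"ax": 0,"ay": 0,"az": 0,"claw": 4},{"tx": 0,"ty": 0.7,"tz": 0.1,"ax": 0,"ay": 0,"az": 0,"claw": 4},{"tx": 0,"ty": 0.8,"tz": 0.1,"ax": 0,"ay": 0,"az": 0,"claw": 4},{"tx": -0.3,"ty": 0.8,"tz": 0.1,"ax": 0,"ay": 0,"az": 0,"claw": 4},{"tx": -0.5,"ty": 0.8,"tz": 0.1,"ax": 0,"ay": 0,"az": 0,"claw": 4},{"tx": -0.5,"ty": 0.8,"tz": 0.1,"ax": 0,"ay": 0,"az": 0,"claw": 4}]}}

```text
time: 11.85
eef_pos: [0.4598, 0.4396, 0.0567]
tcp_rot: [0.705, 0.052, 0.414, -0.573]
contact_force: [0.4, -0.1, -0.9]
opening: 0.562
```

```bash
python3 - <<'E'
from h import *
off=np.array([-.0008,.0001,-.0051])
rel([(bay2w(off+[a,0,b]),RTB) for a,b in((0,0),)])
s,p,R=cur(); print(RTB.T@s["contact_force"])
E
```

```text
t=11.85 eef [0.4598 0.4396 0.0567] zang 58.4 q [ 0.85  0.44  1.85 -0.9   0.95  0.42] F [ 0.4 -0.1 -0.9] open 0.562
tx -0.27 ty 0.25 tz -0.05 | ax -0.10 ay 0.07 az 0.07  |d| 0.4 ang 0.1
[-0.23599694  0.91474319  0.11098371]
```

>>> {"method": "play_rows", "body": {"steps": [{"tx": 0,"ty": 0.15,"tz": 0,"ax": 0,"ay": 0,"az": 0,"claw": 4},{"tx": -0.1,"ty": 0.2,"tz": 0,"ax": 0,"ay": 0,"az": 0,"claw": 4},{"tx": -0.2,"ty": 0.2,"tz": 0,"ax": 0,"ay": 0,"az": 0,"claw": 4},{"tx": -0.25,"ty": 0.2,"tz": 0,"ax": 0,"ay": 0,"az": 0,"claw": 4},{"tx": -0.25,"ty": 0.2,"tz": 0,"ax": 0,"ay": 0,"az": 0,"claw": 4}]}}

```text
time: 12.27
eef_pos: [0.4597, 0.4398, 0.0538]
tcp_rot: [0.705, 0.052, 0.415, -0.573]
contact_force: [-0.3, 0.3, -1.5]
opening: 0.562
```

```bash
python3 - <<'E'
from h import *
off=np.array([-.0008,.0001,-.0051])
rel([(bay2w(off+[a,0,b]),RTB) for a,b in((0,0),)])
s,p,R=cur(); print(RTB.T@s["contact_force"])
E
```

```text
t=12.27 eef [0.4597 0.4398 0.0538] zang 58.3 q [ 0.85  0.45  1.85 -0.9   0.94  0.42] F [-0.3  0.3 -1.5] open 0.562
tx -0.08 ty 0.04 tz -0.06 | ax -0.10 ay 0.04 az 0.09  |d| 0.1 ang 0.1
[-1.32698475  0.84150984  0.11659048]
```

>>> {"method": "play_rows", "body": {"steps": [{"tx": -0.1,"ty": 0.1,"tz": -0.05,"ax": 0,"ay": 0,"az": 0,"claw": 4},{"tx": -0.15,"ty": 0.15,"tz": -0.05,"ax": 0,"ay": 0,"az": 0,"claw": 4},{"tx": -0.15,"ty": 0.15,"tz": -0.05,"ax": 0,"ay": 0,"az": 0,"claw": 4}]}}

```text
time: 12.52
eef_pos: [0.4597, 0.4397, 0.0529]
tcp_rot: [0.705, 0.052, 0.415, -0.573]
contact_force: [-2.9, 0.1, 4.4]
opening: 0.559
```

```bash
python3 - <<'E'
from h import *
off=np.array([-.0008,.0001,-.0051])
rel([(bay2w(off+[a,0,b]),RTB) for a,b in((0,0),)])
s,p,R=cur(); print(RTB.T@s["contact_force"])
snap("side","12"); crop("side","12",230,190,130,120,6)
E
```

```text
t=12.52 eef [0.4597 0.4397 0.0529] zang 58.3 q [ 0.85  0.45  1.85 -0.9   0.94  0.43] F [-2.9  0.1  4.4] open 0.559
tx -0.02 ty -0.03 tz -0.06 | ax -0.12 ay 0.00 az 0.17  |d| 0.1 ang 0.2
[ 0.91759316 -5.00234292 -1.46875371]
```

View pics/side12_c230_190.png

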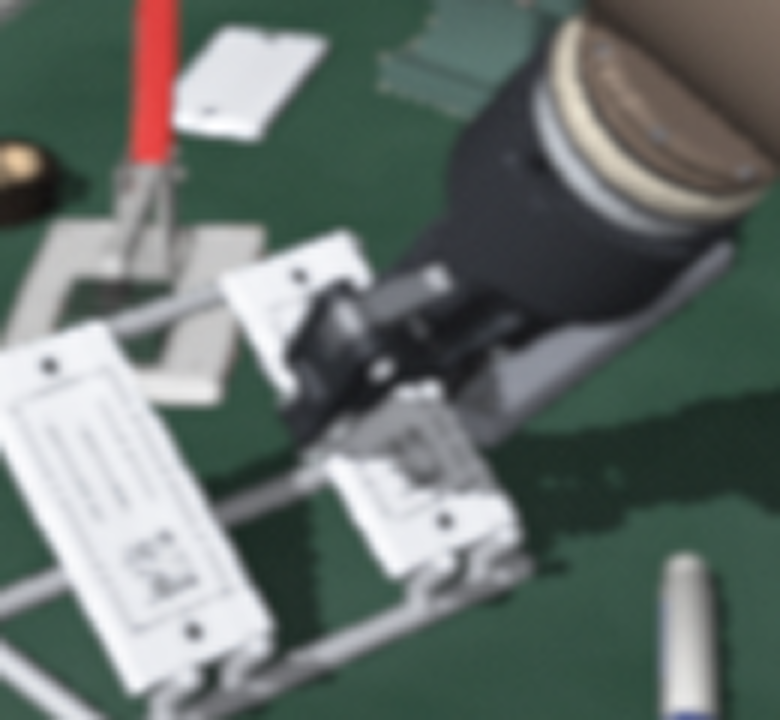

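>>> {"method": "play_rows", "body": {"steps": [{"tx": 0,"ty": 0,"tz": 0,"ax": 0,"ay": 0,"az": 0,"claw": 6},{"tx": 0,"ty": 0,"tz": 0,"ax": 0,"ay": 0,"az": 0,"claw": 6},{"tx": 0,"ty": 0,"tz": 0,"ax": 0,"ay": 0,"az": 0,"claw": 6.3},{"tx": 0,"ty": 0,"tz": 0,"ax": 0,"ay": 0,"az": 0,"claw": 6.3},{"tx": 0,"ty": -1,"tz": 0,"ax": 0,"ay": 0,"az": 0,"claw": 6.3},{"tx": 0,"ty": -3,"tz": 0,"ax": 0,"ay": 0,"az": 0,"claw": 6.3},{"tx": 0,"ty": -6,"tz": 0,"ax": 0,"ay": 0,"az": 0,"claw": 6.3},{"tx": 0,"ty": -9,"tz": 0,"ax": 0,"ay": 0,"az": 0,"claw": 6.3},{"tx": 0,"ty": -12,"tz": 0,"ax": 0,"ay": 0,"az": 0,"claw": 6.3}]}}

```text
time: 13.32
eef_pos: [0.3925, 0.4802, 0.1447]
tcp_rot: [0.705, 0.052, 0.414, -0.573]
contact_force: [0.6, 0.4, 0.1]
opening: 0.739
```

```bash
python3 - <<'E'
from h import *
snap("side","13"); crop("side","13",200,180,150,130,5); snap("top","13"); crop("top","13",140,160,120,110,5)
s,p,R=cur(); print(p,s["time"])
d=np.load("side13.npy");C=(cloud("side",d)-BAY)@RP
k=(abs(C[...,0])<.05)&(abs(C[...,1])<.022)&(abs(C[...,2])<.012)
Q=C[k]; A=np.c_[Q[:,:2],np.ones(len(Q))]; print(len(Q),np.linalg.lstsq(A,Q[:,2],rcond=None)[0])
E
```

```text
[0.39307596 0.48397535 0.14927997] 13.4167
949 [0.00107536 0.00097453 0.0030727 ]
```

View pics/side13_c200_180.png

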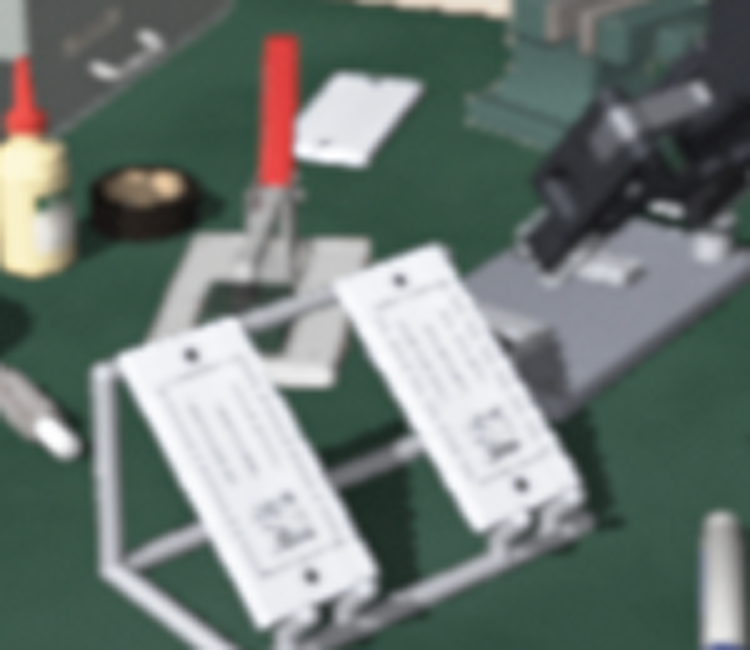

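View pics/top13_c140_160.png

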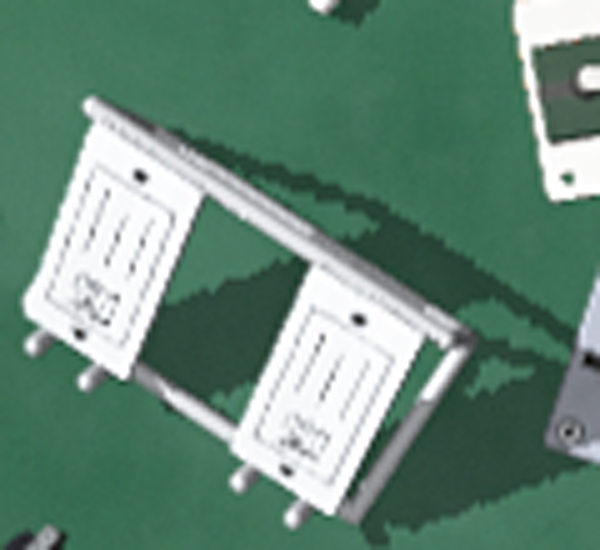

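```bash
python3 - <<'E'
from h import *
o=bay2w([0,0,.003]);n=RP[:,2]
def onpl(nm,u,v):
    q,dd=ray(nm,u,v); return RP.T@(q+dd*((o-q)@n)/(dd@n)-BAY)*1e3
for nm,h in(("top",[(140+358/5,160+320/5),(140+287/5,160+470/5)]),("side",[(200+400/5,180+280/5),(200+520/5,180+485/5)])):
    a,b=[onpl(nm,*q) for q in h]; print(nm,((a+b)/2).round(1),(a-b).round(1))
# blank refine
p=cv2.imread("pics/top0.png");g=cv2.cvtColor(p,cv2.COLOR_BGR2GRAY)
for i in(0,1):
    x0,x1=((364,380),(400,415))[i]
    sub=255-g[150:168,x0:x1].astype(float); sub=np.where(sub>60,sub,0); v,u=np.indices(sub.shape)
    c=(u*sub).sum()/sub.sum()+x0,(v*sub).sum()/sub.sum()+150; W=onz("top",*c,.006); print(c,W)
for z in (.25,.1,.03):
    rel([([.6331,.0705,z],Rdown(np.radians(0.7))),])
E
```

```text
top [0.9 1.  3. ] [91.3  1.6 -0. ]
side [-1.   1.2  3. ] [92.   0.5  0. ]
(np.float64(368.1565315315315), np.float64(158.02027027027026)) [0.63178882 0.11511631 0.006     ]
(np.float64(412.1495877502945), np.float64(157.4758539458186)) [0.63502411 0.02352604 0.006     ]
t=13.42 eef [0.3931 0.484  0.1493] zang 58.6 q [ 0.98  0.32  1.81 -0.8   1.12  0.37] F [ 0.5  0.8 -0.3] open 0.739
tx 38.80 ty 19.20 tz -22.65 | ax -20.75 ay 55.19 az 36.28  |d| 48.9 ang 69.2
t=13.42 eef [0.3931 0.484  0.1493] zang 58.6 q [ 0.98  0.32  1.81 -0.8   1.12  0.37] F [ 0.5  0.8 -0.3] open 0.739
tx 29.14 ty 30.67 tz -22.81 | ax -20.75 ay 55.19 az 36.28  |d| 48.1 ang 69.2
t=13.42 eef [0.3931 0.484  0.1493] zang 58.6 q [ 0.98  0.32  1.81 -0.8   1.12  0.37] F [ 0.5  0.8 -0.3] open 0.739
tx 24.63 ty 36.03 tz -22.88 | ax -20.75 ay 55.19 az 36.28  |d| 49.3 ang 69.2
```

```bash
python3 - <<'E'
from h import *
d=np.load("top0.npy");C=cloud("top",d)
k=(C[...,0]>.5)&(C[...,0]<.75)&(C[...,1]>-.08)&(C[...,1]<.2)&(C[...,2]>.012)
Q=C[k]
print(len(Q),Q.max(0),Q.min(0))
for x in np.arange(.5,.75,.02):
    q=Q[(Q[:,0]>=x)&(Q[:,0]<x+.02)]
    if len(q): print(round(x,2),len(q),"ymax",q[:,1].max().round(3),"zmax",q[:,2].max().round(3))
s=np.load("side13.npy");D=cloud("side",s)
k=(D[...,0]>.5)&(D[...,0]<.7)&(D[...,1]>.15)&(D[...,1]<.4)&(D[...,2]>.06)
print("toggle",D[k].min(0),D[k].max(0))
Q2=Rdown(np.radians(2))
rel([([.5,.42,.24],Q2),([.6334,.0693,.2],Q2),([.6334,.0693,.06],Q2)])
E
```

```text
3234 [0.7499947 0.1998445 0.1392841] [ 0.50004387 -0.07498944  0.01204838]
0.5 565 ymax 0.081 zmax 0.082
0.52 486 ymax 0.072 zmax 0.083
0.54 234 ymax 0.063 zmax 0.082
0.56 54 ymax 0.053 zmax 0.018
0.66 1 ymax 0.199 zmax 0.02
0.68 7 ymax 0.2 zmax 0.021
0.72 682 ymax 0.101 zmax 0.138
0.74 1205 ymax 0.2 zmax 0.139
toggle [0.59542104 0.2328423  0.06005044] [0.69995648 0.39998049 0.48616319]
t=13.42 eef [0.3931 0.484  0.1493] zang 58.6 q [ 0.98  0.32  1.81 -0.8   1.12  0.37] F [ 0.5  0.8 -0.3] open 0.739
tx 15.37 ty 1.09 tz 0.21 | ax -20.30 ay 53.95 az 36.45  |d| 15.4 ang 68.2
tx 35.65 ty 23.08 tz -22.79 | ax -20.30 ay 53.95 az 36.45  |d| 48.2 ang 68.2
tx 26.63 ty 33.79 tz -22.94 | ax -20.30 ay 53.95 az 36.45  |d| 48.8 ang 68.2
```

>>> {"method": "play_rows", "body": {"steps": [{"tx": 3.8,"ty": 0.2,"tz": 0,"ax": -2,"ay": 5.4,"az": 3.6,"claw": 7},{"tx": 7.6,"ty": 0.5,"tz": 0,"ax": -4,"ay": 10.8,"az": 7.2,"claw": 7},{"tx": 11.5,"ty": 0.8,"tz": 0,"ax": -6,"ay": 16.2,"az": 10.9,"claw": 7},{"tx": 15.4,"ty": 1.1,"tz": 0.2,"ax": -8.1,"ay": 21.6,"az": 14.6,"claw": 7},{"tx": 17.5,"ty": 3.4,"tz": -2.2,"ax": -10.1,"ay": 27,"az": 18.2,"claw": 7},{"tx": 19.6,"ty": 5.7,"tz": -4.6,"ax": -12.2,"ay": 32.4,"az": 21.9,"claw": 7},{"tx": 21.7,"ty": 8,"tz": -7,"ax": -14.2,"ay": 37.8,"az": 25.5,"claw": 7},{"tx": 23.8,"ty": 10.3,"tz": -9.4,"ax": -16.2,"ay": 43.2,"az": 29.2,"claw": 7},{"tx": 25.9,"ty": 12.6,"tz": -11.8,"ax": -18.3,"ay": 48.6,"az": 32.8,"claw": 7},{"tx": 28,"ty": 14.9,"tz": -14.2,"ax": -20.3,"ay": 54,"az": 36.4,"claw": 7},{"tx": 30.1,"ty": 17.2,"tz": -16.6,"ax": -20.3,"ay": 54,"az": 36.4,"claw": 7},{"tx": 32.2,"ty": 19.5,"tz": -19,"ax": -20.3,"ay": 54,"az": 36.4,"claw": 7}]}}

```text
time: 14.42
eef_pos: [0.6107, 0.1196, 0.2005]
tcp_rot: [0.51, -0.493, 0.494, -0.503]
contact_force: [0.1, 0.3, 0.8]
opening: 0.82
```

```bash
python3 - <<'E'
from h import *
Q2=Rdown(np.radians(2))
rel([([.6334,.0693,.12],Q2),([.6334,.0693,.04],Q2)])
E
```

```text
t=14.42 eef [0.6107 0.1196 0.2005] zang 1.6 q [ 0.03  0.2   1.74 -0.01  1.21  0.01] F [0.1 0.3 0.8] open 0.820
tx 5.03 ty 8.08 tz 2.18 | ax 0.36 ay -0.42 az 0.46  |d| 9.8 ang 0.7
tx 4.96 ty 16.08 tz 2.23 | ax 0.36 ay -0.42 az 0.46  |d| 17.0 ang 0.7
```

>>> {"method": "play_rows", "body": {"steps": [{"tx": 2.5,"ty": 1,"tz": 1,"ax": 0.3,"ay": -0.4,"az": 0.4,"claw": 7},{"tx": 5,"ty": 3,"tz": 2.2,"ax": 0.3,"ay": -0.4,"az": 0.4,"claw": 7},{"tx": 5,"ty": 7,"tz": 2.2,"ax": 0.3,"ay": -0.4,"az": 0.4,"claw": 7},{"tx": 5,"ty": 11,"tz": 2.2,"ax": 0.3,"ay": -0.4,"az": 0.4,"claw": 7},{"tx": 5,"ty": 14.5,"tz": 2.2,"ax": 0.3,"ay": -0.4,"az": 0.4,"claw": 7},{"tx": 5,"ty": 16,"tz": 2.2,"ax": 0.3,"ay": -0.4,"az": 0.4,"claw": 7},{"tx": 5,"ty": 16,"tz": 2.2,"ax": 0.3,"ay": -0.4,"az": 0.4,"claw": 7},{"tx": 5,"ty": 16,"tz": 2.2,"ax": 0.3,"ay": -0.4,"az": 0.4,"claw": 7}]}}

```text
time: 15.08
eef_pos: [0.6329, 0.0722, 0.0415]
tcp_rot: [0.51, -0.491, 0.491, -0.509]
contact_force: [0.9, 0.5, 1.0]
opening: 0.82
```

```bash
python3 - <<'E'
from h import *
Q2=Rdown(np.radians(2))
rel([([.6334,.0693,.01],Q2),([.6334,.0693,.002],Q2)])
snap("side","14"); crop("side","14",220,130,130,110,6)
E
```

```text
t=15.08 eef [0.6329 0.0722 0.0415] zang 2.1 q [-0.04  0.42  1.79 -0.    0.94 -0.08] F [0.9 0.5 1. ] open 0.820
tx 0.29 ty 3.15 tz 0.05 | ax 0.07 ay 0.12 az 0.07  |d| 3.2 ang 0.2
tx 0.29 ty 3.95 tz 0.05 | ax 0.07 ay 0.12 az 0.07  |d| 4.0 ang 0.2
```

View pics/side14_c220_130.png

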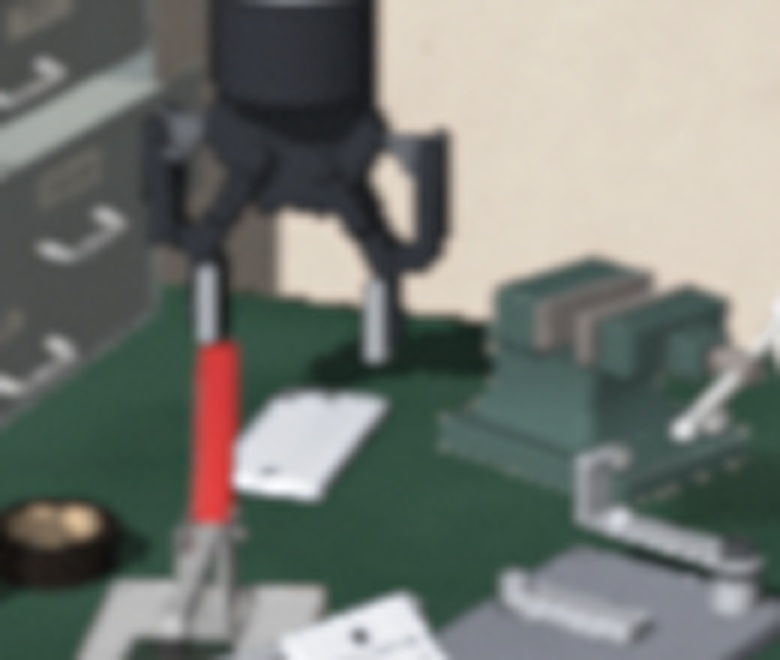

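>>> {"method": "play_rows", "body": {"grip_force": 50, "steps": [{"tx": 0.2,"ty": 1.5,"tz": 0.05,"ax": 0,"ay": 0,"az": 0,"claw": 7},{"tx": 0.2,"ty": 3,"tz": 0.05,"ax": 0,"ay": 0,"az": 0,"claw": 7},{"tx": 0.2,"ty": 3.6,"tz": 0.05,"ax": 0,"ay": 0,"az": 0,"claw": 6},{"tx": 0.2,"ty": 3.6,"tz": 0.05,"ax": 0,"ay": 0,"az": 0,"claw": 5.8},{"tx": 0.2,"ty": 3.6,"tz": 0.05,"ax": 0,"ay": 0,"az": 0,"claw": 5.8},{"tx": 0.2,"ty": 3.6,"tz": 0.05,"ax": 0,"ay": 0,"az": 0,"claw": 5.8}]}}

```text
time: 15.63
eef_pos: [0.6339, 0.0703, 0.0061]
tcp_rot: [0.509, -0.49, 0.491, -0.509]
contact_force: [0.2, 1.1, -0.0]
opening: 0.682
```

```bash
python3 - <<'E'
from h import *
Q2=Rdown(np.radians(2))
rel([([.6334,.0693,.002],Q2)])
snap("side","15"); crop("side","15",220,150,100,80,8)
s,p,R=cur()
for y in(-.004,0,.004): print(y,[((proj("side",[p+R@np.array([-.011,y,z])])-[220,150])*8).round().tolist() for z in(-.029,.029)])
E
```

```text
t=15.63 eef [0.6339 0.0703 0.0061] zang 2.1 q [-0.05  0.47  1.79 -0.    0.88 -0.08] F [ 0.2  1.1 -0. ] open 0.682
tx 0.10 ty 0.41 tz -0.06 | ax -0.04 ay 0.13 az 0.07  |d| 0.4 ang 0.2
-0.004 [[[464.0, 426.0]], [[301.0, 407.0]]]
0 [[[464.0, 437.0]], [[301.0, 418.0]]]
0.004 [[[464.0, 448.0]], [[301.0, 428.0]]]
```

View pics/side15_c220_150.png

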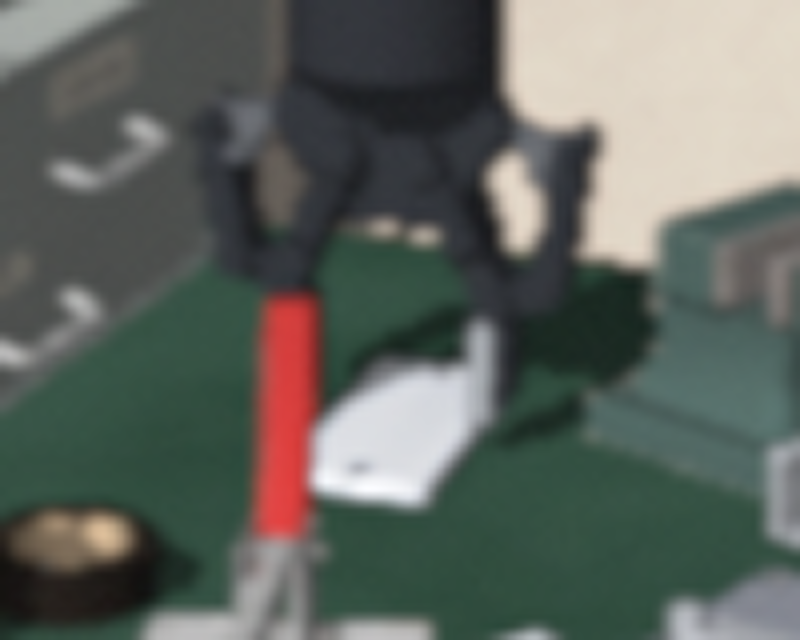

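>>> {"method": "play_rows", "body": {"grip_force": 50, "steps": [{"tx": 0.1,"ty": 0.3,"tz": -0.05,"ax": 0,"ay": 0,"az": 0,"claw": 5.8},{"tx": 0.1,"ty": 0.6,"tz": -0.05,"ax": 0,"ay": 0,"az": 0,"claw": 5.8},{"tx": 0.1,"ty": 0.6,"tz": -0.05,"ax": 0,"ay": 0,"az": 0,"claw": 5.8},{"tx": 0.1,"ty": 0.6,"tz": -0.05,"ax": 0,"ay": 0,"az": 0,"claw": 5.8}]}}

```text
time: 16.02
eef_pos: [0.633, 0.0692, -0.0004]
tcp_rot: [0.51, -0.49, 0.491, -0.509]
contact_force: [0.3, 0.3, -0.2]
opening: 0.68
```

```bash
python3 - <<'E'
from h import *
Q2=Rdown(np.radians(2))
rel([([.6334,.0693,-.001],Q2)])
E
```

```text
t=16.02 eef [ 6.33e-01  6.92e-02 -4.00e-04] zang 2.1 q [-0.05  0.48  1.79 -0.    0.87 -0.09] F [ 0.3  0.3 -0.2] open 0.680
tx -0.01 ty 0.06 tz 0.05 | ax 0.02 ay 0.12 az 0.07  |d| 0.1 ang 0.1
```

No contact at TCP z≈0, confirming the tips are behind it. A bit lower and close.

>>> {"method": "play_rows", "body": {"grip_force": 50, "steps": [{"tx": 0,"ty": 0.15,"tz": 0.03,"ax": 0,"ay": 0,"az": 0,"claw": 5.8},{"tx": 0,"ty": 0.15,"tz": 0.03,"ax": 0,"ay": 0,"az": 0,"claw": 4},{"tx": 0,"ty": 0.15,"tz": 0.03,"ax": 0,"ay": 0,"az": 0,"claw": 4},{"tx": 0,"ty": 0.15,"tz": 0.03,"ax": 0,"ay": 0,"az": 0,"claw": 4},{"tx": 0,"ty": 0.15,"tz": 0.03,"ax": 0,"ay": 0,"az": 0,"claw": 4},{"tx": 0,"ty": 0.15,"tz": 0.03,"ax": 0,"ay": 0,"az": 0,"claw": 4}]}}

```text
time: 16.52
eef_pos: [0.6339, 0.0692, -0.0013]
tcp_rot: [0.509, -0.49, 0.491, -0.509]
contact_force: [0.9, -0.1, 1.8]
opening: 0.562
```

```bash
python3 - <<'E'
from h import *
Q2=Rdown(np.radians(2))
rel([([.6334,.0693,-.001],Q2)])
E
```

```text
t=16.52 eef [ 0.6339  0.0692 -0.0013] zang 2.1 q [-0.05  0.48  1.79 -0.    0.87 -0.09] F [ 0.9 -0.1  1.8] open 0.562
tx -0.01 ty -0.03 tz -0.05 | ax -0.07 ay 0.12 az 0.08  |d| 0.1 ang 0.2
```

>>> {"method": "play_rows", "body": {"steps": [{"tx": 0,"ty": -1,"tz": 0,"ax": 0,"ay": 0,"az": 0,"claw": 4},{"tx": 0,"ty": -4,"tz": 0,"ax": 0,"ay": 0,"az": 0,"claw": 4},{"tx": 0,"ty": -8,"tz": 0,"ax": 0,"ay": 0,"az": 0,"claw": 4},{"tx": 0,"ty": -12,"tz": 0,"ax": 0,"ay": 0,"az": 0,"claw": 4},{"tx": 0,"ty": -15,"tz": 0,"ax": 0,"ay": 0,"az": 0,"claw": 4},{"tx": 0,"ty": -16,"tz": 0,"ax": 0,"ay": 0,"az": 0,"claw": 4}]}}

```text
time: 17.02
eef_pos: [0.6363, 0.0694, 0.1654]
tcp_rot: [-0.507, 0.488, -0.494, 0.511]
contact_force: [0.9, -0.1, 0.3]
opening: 0.564
```

```bash
python3 - <<'E'
from h import *
Q=Rdown(SY+np.pi/2)
rel([([*seat2w([.014,-.003,0])[:2],z],Q) for z in (.16,.08,.03)])
snap("side","16"); crop("side","16",200,60,160,140,5)
E
```

```text
t=17.02 eef [0.6363 0.0694 0.1654] zang 2.1 q [-0.05  0.26  1.73 -0.    1.14 -0.09] F [ 0.9 -0.1  0.3] open 0.564
tx -19.47 ty 0.33 tz -16.51 | ax -0.60 ay 19.13 az 0.02  |d| 25.5 ang 19.1
tx -19.48 ty 8.33 tz -16.59 | ax -0.60 ay 19.13 az 0.02  |d| 26.9 ang 19.1
tx -19.49 ty 13.33 tz -16.65 | ax -0.60 ay 19.13 az 0.02  |d| 28.9 ang 19.1
```

View pics/side16_c200_60.png

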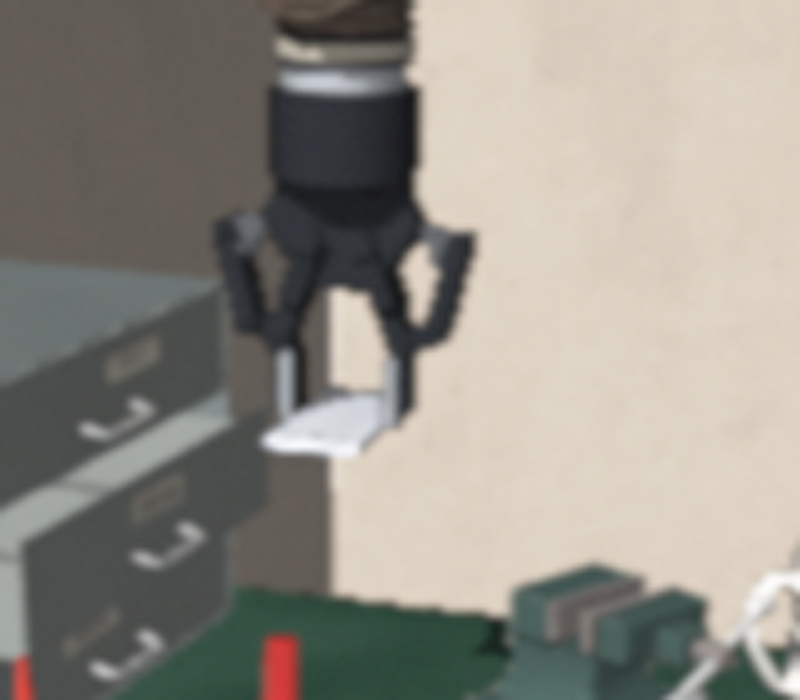

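```bash
python3 - <<'E'
from h import *
d=np.load("side13.npy");C=cloud("side",d); p=cv2.imread("pics/side13.png")
hs=cv2.cvtColor(p,cv2.COLOR_BGR2HSV); m=((hs[...,1]>150)&(hs[...,2]>120)&((hs[...,0]<8)|(hs[...,0]>172)))
m[:,:240]=0;m[:180]=0;m[230:]=0;m[:,270:]=0
Q=C[m&(d>0)];print(Q.min(0),Q.max(0))
E
```

```text
[ 0.59501298 -0.01904906 -0.00169918] [0.71587713 0.26518968 0.11088602]
```

Handle top ≈0.11 m; fine. Move across.

>>> {"method": "play_rows", "body": {"steps": [{"tx": -3.2,"ty": 0,"tz": -2.7,"ax": 0,"ay": 3,"az": 0,"claw": 4},{"tx": -6.4,"ty": 0,"tz": -5.4,"ax": 0,"ay": 6,"az": 0,"claw": 4},{"tx": -9.6,"ty": 0,"tz": -8.1,"ax": -0.3,"ay": 9,"az": 0,"claw": 4},{"tx": -12.8,"ty": 0,"tz": -10.8,"ax": -0.6,"ay": 12,"az": 0,"claw": 4},{"tx": -16,"ty": 0,"tz": -13.5,"ax": -0.6,"ay": 15,"az": 0,"claw": 4},{"tx": -19,"ty": 1,"tz": -16,"ax": -0.6,"ay": 18,"az": 0,"claw": 4},{"tx": -19.5,"ty": 4,"tz": -16.6,"ax": -0.6,"ay": 19.1,"az": 0,"claw": 4},{"tx": -19.5,"ty": 8,"tz": -16.6,"ax": -0.6,"ay": 19.1,"az": 0,"claw": 4},{"tx": -19.5,"ty": 10,"tz": -16.6,"ax": -0.6,"ay": 19.1,"az": 0,"claw": 4},{"tx": -19.5,"ty": 10,"tz": -16.6,"ax": -0.6,"ay": 19.1,"az": 0,"claw": 4}]}}

```text
time: 17.9
eef_pos: [0.4536, 0.2563, 0.0504]
tcp_rot: [-0.429, 0.572, -0.564, 0.413]
contact_force: [-1.7, -0.6, -1.3]
opening: 0.565
```

```bash
python3 - <<'E'
from h import *
Q=Rdown(SY+np.pi/2)
rel([([*seat2w([.014,-.003,0])[:2],z],Q) for z in (.03,.0187)])
snap("side","17"); crop("side","17",230,160,120,90,6)
snap("top","17"); crop("top","17",240,180,130,110,6)
E
```

```text
t=17.90 eef [0.4536 0.2563 0.0504] zang -16.9 q [0.32 0.19 2.06 0.   0.92 0.61] F [-1.7 -0.6 -1.3] open 0.565
tx -0.48 ty 2.01 tz 1.01 | ax 1.30 ay 0.07 az 0.69  |d| 2.3 ang 1.5
tx -0.49 ty 3.14 tz 1.03 | ax 1.30 ay 0.07 az 0.69  |d| 3.3 ang 1.5
```

View pics/side17_c230_160.png

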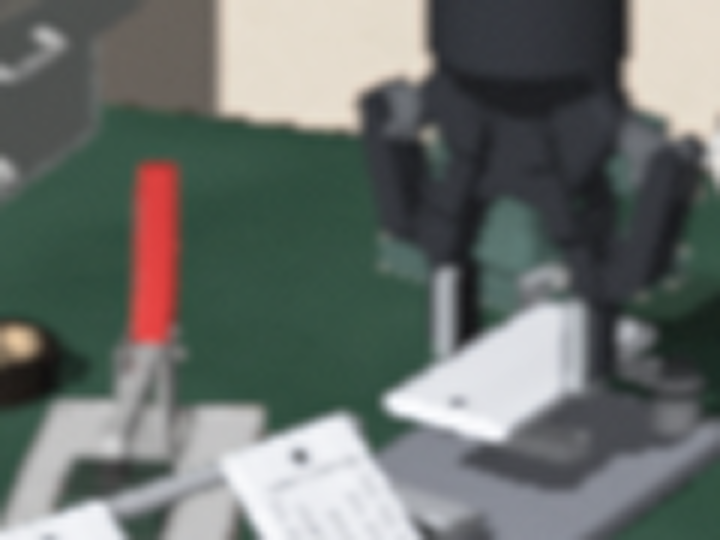

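View pics/top17_c240_180.png

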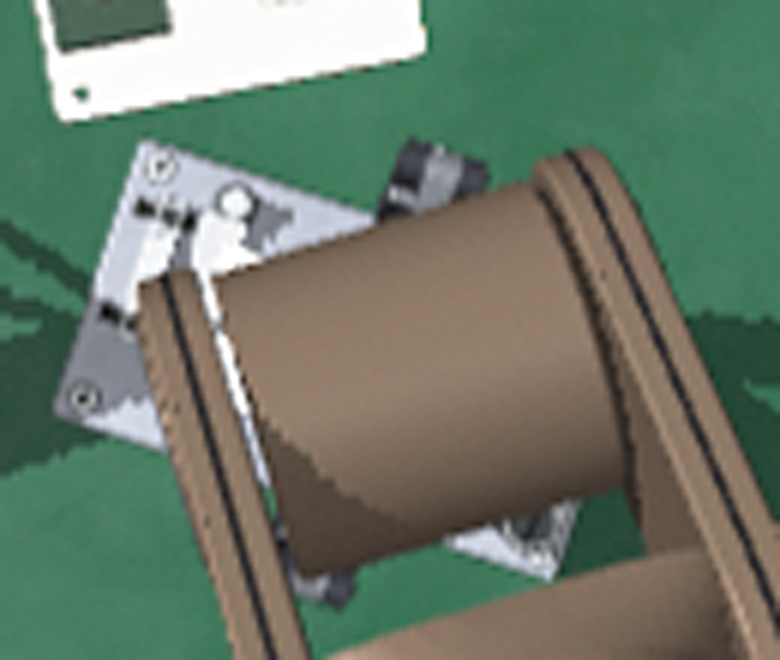

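>>> {"method": "play_rows", "body": {"steps": [{"tx": -0.2,"ty": 0.5,"tz": 0.5,"ax": 0.6,"ay": 0,"az": 0.3,"claw": 4},{"tx": -0.4,"ty": 1,"tz": 0.9,"ax": 1.3,"ay": 0,"az": 0.6,"claw": 4},{"tx": -0.4,"ty": 1.3,"tz": 0.9,"ax": 1.3,"ay": 0,"az": 0.6,"claw": 4},{"tx": -0.4,"ty": 1.3,"tz": 0.9,"ax": 1.3,"ay": 0,"az": 0.6,"claw": 4},{"tx": -0.4,"ty": 1.3,"tz": 0.9,"ax": 1.3,"ay": 0,"az": 0.6,"claw": 4}]}}

```text
time: 18.42
eef_pos: [0.4704, 0.2592, 0.0454]
tcp_rot: [0.416, -0.566, 0.571, -0.426]
contact_force: [0.2, -0.1, -0.3]
opening: 0.564
```

```bash
python3 - <<'E'
from h import *
Q=Rdown(SY+np.pi/2)
rel([([*seat2w([.014,-.003,0])[:2],z],Q) for z in (.022,.0187)])
s,p,R=cur(); print(RS.T@(p-SEAT)*1e3)
E
```

```text
t=18.42 eef [0.4704 0.2592 0.0454] zang -17.0 q [ 0.32  0.21  2.04 -0.    0.87  0.61] F [ 0.2 -0.1 -0.3] open 0.564
tx 0.33 ty 2.33 tz -0.58 | ax -0.77 ay 0.00 az -0.46  |d| 2.4 ang 0.9
tx 0.34 ty 2.66 tz -0.59 | ax -0.77 ay 0.00 az -0.46  |d| 2.7 ang 0.9
[10.84098293  2.53689797 25.36833497]
```

>>> {"method": "play_rows", "body": {"steps": [{"tx": 0.3,"ty": 0.5,"tz": -0.5,"ax": -0.7,"ay": 0,"az": -0.4,"claw": 4},{"tx": 0.3,"ty": 1,"tz": -0.5,"ax": -0.7,"ay": 0,"az": -0.4,"claw": 4},{"tx": 0.3,"ty": 1,"tz": -0.5,"ax": -0.7,"ay": 0,"az": -0.4,"claw": 4},{"tx": 0.3,"ty": 1,"tz": -0.5,"ax": -0.7,"ay": 0,"az": -0.4,"claw": 4},{"tx": 0.3,"ty": 1,"tz": -0.5,"ax": -0.7,"ay": 0,"az": -0.4,"claw": 4},{"tx": 0.3,"ty": 1,"tz": -0.5,"ax": -0.7,"ay": 0,"az": -0.4,"claw": 4}]}}

```text
time: 18.92
eef_pos: [0.4647, 0.2579, 0.035]
tcp_rot: [0.42, -0.568, 0.568, -0.421]
contact_force: [0.4, -0.2, -0.2]
opening: 0.558
```

```bash
python3 - <<'E'
from h import *
Q=Rdown(SY+np.pi/2)
rel([([*seat2w([.014,-.003,0])[:2],z],Q) for z in (.022,.0187)])
s,p,R=cur(); print(RS.T@(p-SEAT)*1e3)
E
```

```text
t=18.92 eef [0.4647 0.2579 0.035 ] zang -17.0 q [0.32 0.23 2.05 0.   0.86 0.61] F [ 0.4 -0.2 -0.2] open 0.558
tx 0.03 ty 1.30 tz -0.05 | ax -0.06 ay 0.02 az -0.05  |d| 1.3 ang 0.1
tx 0.03 ty 1.63 tz -0.05 | ax -0.06 ay 0.02 az -0.05  |d| 1.6 ang 0.1
[13.70113397 -2.52173949 15.02358101]
```

>>> {"method": "play_rows", "body": {"steps": [{"tx": 0,"ty": 0.6,"tz": 0,"ax": 0,"ay": 0,"az": 0,"claw": 4},{"tx": 0,"ty": 1.2,"tz": 0,"ax": 0,"ay": 0,"az": 0,"claw": 4},{"tx": 0,"ty": 1.5,"tz": 0,"ax": 0,"ay": 0,"az": 0,"claw": 4},{"tx": 0,"ty": 1.55,"tz": 0,"ax": 0,"ay": 0,"az": 0,"claw": 4},{"tx": 0,"ty": 1.55,"tz": 0,"ax": 0,"ay": 0,"az": 0,"claw": 4},{"tx": 0,"ty": 1.55,"tz": 0,"ax": 0,"ay": 0,"az": 0,"claw": 4}]}}

```text
time: 19.42
eef_pos: [0.4644, 0.2579, 0.0192]
tcp_rot: [0.42, -0.568, 0.568, -0.421]
contact_force: [-0.1, -0.3, -0.9]
opening: 0.56
```

```bash
python3 - <<'E'
from h import *
s,p,R=cur(); print(RS.T@(p-SEAT)*1e3,RS.T@s["contact_force"],s["wrist_torque"])
E
```

```text
[13.83908212 -2.73382024 -0.84093921] [ 0.31701212  0.03524808 -0.92055594] [ 0.0036941  -0.01106981 -0.02191971]
```

>>> {"method": "play_rows", "body": {"steps": [{"tx": 0,"ty": 0.1,"tz": 0,"ax": 0,"ay": 0,"az": 0,"claw": 4},{"tx": 0,"ty": 0.15,"tz": 0,"ax": 0,"ay": 0,"az": 0,"claw": 4},{"tx": 0,"ty": 0.15,"tz": 0,"ax": 0,"ay": 0,"az": 0,"claw": 4}]}}

```text
time: 19.67
eef_pos: [0.4647, 0.258, 0.0186]
tcp_rot: [0.42, -0.568, 0.568, -0.421]
contact_force: [-1.6, -1.3, 4.8]
opening: 0.559
```

```bash
python3 - <<'E'
from h import *
s,p,R=cur(); print(RS.T@(p-SEAT)*1e3,RS.T@s["contact_force"],s["wrist_torque"])
E
```

```text
[13.68117491 -2.51531155 -1.35209955] [ 1.74748722 -1.18191408  4.79063798] [-0.15861858  0.40306758  0.02838241]
```

>>> {"method": "play_rows", "body": {"grip_force": 40, "steps": [{"tx": -0.2,"ty": -0.05,"tz": 0,"ax": 0,"ay": 0,"az": 0,"claw": 4},{"tx": -0.4,"ty": -0.05,"tz": 0,"ax": 0,"ay": 0,"az": 0,"claw": 4},{"tx": -0.6,"ty": -0.05,"tz": 0,"ax": 0,"ay": 0,"az": 0,"claw": 4},{"tx": -0.7,"ty": -0.05,"tz": 0,"ax": 0,"ay": 0,"az": 0,"claw": 4},{"tx": -0.7,"ty": -0.05,"tz": 0,"ax": 0,"ay": 0,"az": 0,"claw": 4}]}}

```text
time: 20.08
eef_pos: [0.4669, 0.2647, 0.0187]
tcp_rot: [0.42, -0.568, 0.569, -0.421]
contact_force: [-0.7, -2.1, 4.6]
opening: 0.561
```

```bash
cat > st.py <<'E'
from h import *
s,p,R=cur(); print(round(s["time"],2),RS.T@(p-SEAT)*1e3,(RS.T@s["contact_force"]).round(2),s["wrist_torque"].round(2),s["opening"].round(3))
E
python3 st.py
```

```text
Traceback (most recent call last):
  File "st.py", line 2, in <module>
    s,p,R=cur(); print(round(s["time"],2),RS.T@(p-SEAT)*1e3,(RS.T@s["contact_force"]).round(2),s["wrist_torque"].round(2),s["opening"].round(3))
                                                                                                                          ^^^^^^^^^^^^^^^^^^
AttributeError: 'float' object has no attribute 'round'
```

```bash
sed -i 's/s\["opening"\].round(3)/round(s["opening"],3)/' st.py; python3 st.py
```

```text
20.08 [ 6.61392659 -2.31984277 -1.32063329] [ 2.17 -0.07  4.63] [-0.46  0.25  0.06] 0.561
```

>>> {"method": "play_rows", "body": {"steps": [{"tx": -0.1,"ty": 0,"tz": 0,"ax": 0,"ay": 0,"az": 0,"claw": 4},{"tx": -0.2,"ty": 0,"tz": 0,"ax": 0,"ay": 0,"az": 0,"claw": 4},{"tx": -0.2,"ty": 0,"tz": 0,"ax": 0,"ay": 0,"az": 0,"claw": 4}]}}

```text
time: 20.33
eef_pos: [0.4674, 0.2665, 0.0186]
tcp_rot: [0.42, -0.568, 0.569, -0.421]
contact_force: [-1.0, -4.1, 5.5]
opening: 0.564
```

```bash
python3 st.py
```

```text
20.33 [ 4.75134139 -2.40350408 -1.35530494] [4.24 0.21 5.46] [-0.6   0.21  0.06] 0.564
```

>>> {"method": "play_rows", "body": {"steps": [{"tx": -0.05,"ty": 0,"tz": 0,"ax": 0,"ay": 0,"az": 0,"claw": 4},{"tx": -0.1,"ty": 0,"tz": 0,"ax": 0,"ay": 0,"az": 0,"claw": 4},{"tx": -0.1,"ty": 0,"tz": 0,"ax": 0,"ay": 0,"az": 0,"claw": 4}]}}

```text
time: 20.58
eef_pos: [0.4676, 0.2672, 0.0187]
tcp_rot: [0.42, -0.568, 0.569, -0.421]
contact_force: [-0.9, -2.8, 5.4]
opening: 0.563
```

```bash
python3 st.py
```

```text
20.58 [ 3.92767299 -2.41333012 -1.34177509] [ 2.94 -0.05  5.43] [-0.62  0.33  0.01] 0.563
```

Still just sliding friction (~2–3 N). Continue.

>>> {"method": "play_rows", "body": {"steps": [{"tx": -0.1,"ty": 0,"tz": 0,"ax": 0,"ay": 0,"az": 0,"claw": 4},{"tx": -0.2,"ty": 0,"tz": 0,"ax": 0,"ay": 0,"az": 0,"claw": 4},{"tx": -0.2,"ty": 0,"tz": 0,"ax": 0,"ay": 0,"az": 0,"claw": 4}]}}

```text
time: 20.83
eef_pos: [0.4682, 0.2693, 0.0186]
tcp_rot: [0.42, -0.568, 0.569, -0.421]
contact_force: [-1.8, -3.9, 5.4]
opening: 0.559
```

```bash
python3 st.py
```

```text
20.83 [ 1.84174245 -2.44700349 -1.35555557] [ 4.23 -0.55  5.36] [-0.61  0.26  0.04] 0.559
```

>>> {"method": "play_rows", "body": {"steps": [{"tx": -0.1,"ty": 0,"tz": 0,"ax": 0,"ay": 0,"az": 0,"claw": 4},{"tx": -0.15,"ty": 0,"tz": 0,"ax": 0,"ay": 0,"az": 0,"claw": 4},{"tx": -0.15,"ty": 0,"tz": 0,"ax": 0,"ay": 0,"az": 0,"claw": 4},{"tx": -0.15,"ty": 0,"tz": 0,"ax": 0,"ay": 0,"az": 0,"claw": 4}]}}

```text
time: 21.17
eef_pos: [0.4683, 0.2695, 0.0186]
tcp_rot: [0.422, -0.568, 0.569, -0.42]
contact_force: [-1.8, -7.5, 7.3]
opening: 0.562
```

```bash
python3 st.py
```

```text
21.17 [ 1.61172049 -2.44729491 -1.35719134] [7.72 0.46 7.28] [-1.36  0.42  0.06] 0.562
```

>>> {"method": "play_rows", "body": {"steps": [{"tx": 0,"ty": 0,"tz": 0.1,"ax": 0,"ay": 0,"az": 0,"claw": 4},{"tx": 0,"ty": 0,"tz": 0.2,"ax": 0,"ay": 0,"az": 0,"claw": 4},{"tx": 0,"ty": 0,"tz": 0.25,"ax": 0,"ay": 0,"az": 0,"claw": 4},{"tx": 0,"ty": 0,"tz": 0.25,"ax": 0,"ay": 0,"az": 0,"claw": 4}]}}

```text
time: 21.5
eef_pos: [0.4683, 0.2694, 0.0186]
tcp_rot: [-0.423, 0.569, -0.568, 0.419]
contact_force: [-8.9, -5.4, 13.7]
opening: 0.561
```

```bash
python3 st.py
```

```text
21.5 [ 1.63815696 -2.38412002 -1.39675088] [ 7.81 -6.92 13.66] [-0.92  1.27  0.04] 0.561
```

>>> {"method": "play_rows", "body": {"steps": [{"tx": 0.1,"ty": -0.1,"tz": 0,"ax": 0,"ay": 0,"az": 0,"claw": 4},{"tx": 0.1,"ty": -0.1,"tz": 0,"ax": 0,"ay": 0,"az": 0,"claw": 4},{"tx": 0.1,"ty": -0.1,"tz": 0,"ax": 0,"ay": 0,"az": 0,"claw": 4}]}}

```text
time: 21.75
eef_pos: [0.4694, 0.2691, 0.0187]
tcp_rot: [-0.421, 0.569, -0.568, 0.42]
contact_force: [-3.3, -0.6, 1.6]
opening: 0.562
```

```bash
python3 st.py; python3 - <<'E'
from h import *
snap("side","18"); crop("side","18",240,180,110,80,7)
snap("top","18"); crop("top","18",240,180,110,80,7)
E
```

```text
21.75 [ 1.67648565 -1.30625099 -1.32221513] [ 1.56 -2.96  1.59] [-0.22  0.6   0.02] 0.562
```

View pics/side18_c240_180.png

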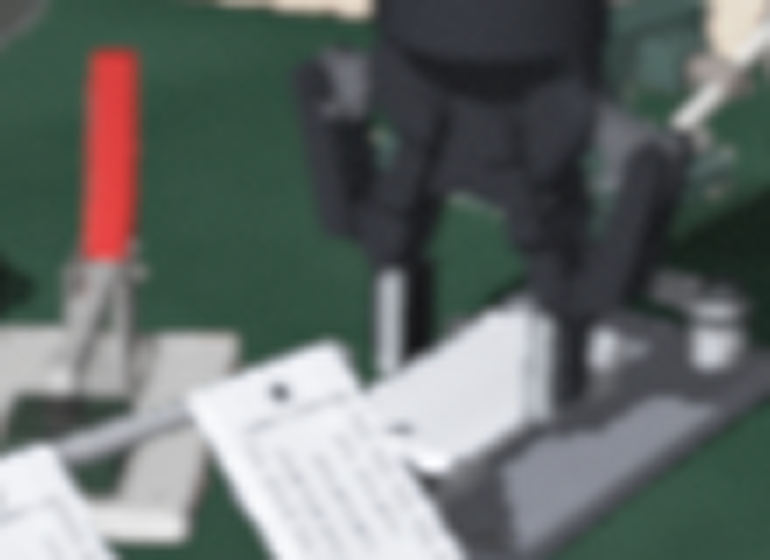

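View pics/top18_c240_180.png

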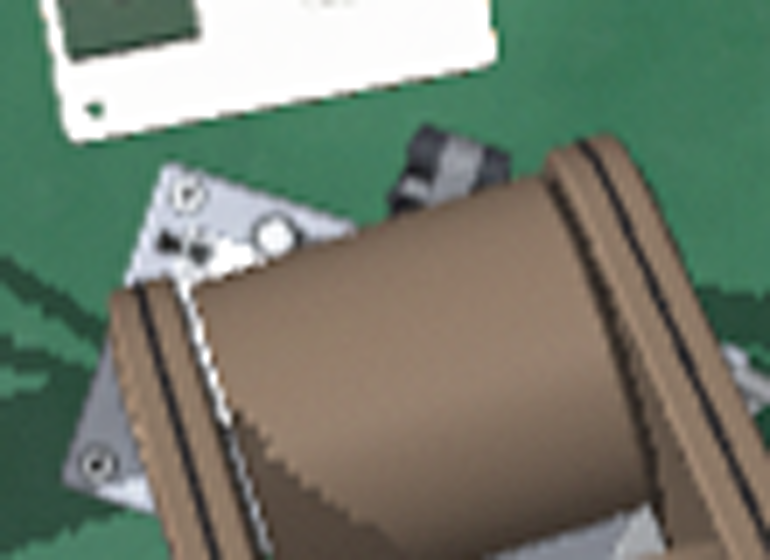

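>>> {"method": "play_rows", "body": {"steps": [{"tx": 0,"ty": 0,"tz": 0.05,"ax": 0,"ay": 0,"az": 0,"claw": 4},{"tx": 0,"ty": 0,"tz": 0.1,"ax": 0,"ay": 0,"az": 0,"claw": 4},{"tx": 0,"ty": 0,"tz": 0.1,"ax": 0,"ay": 0,"az": 0,"claw": 4}]}}

```text
time: 22.1
eef_pos: [0.4702, 0.2688, 0.0187]
tcp_rot: [-0.421, 0.569, -0.568, 0.42]
contact_force: [-5.5, -0.5, 1.5]
opening: 0.56
```

```bash
python3 st.py
```

```text
22.1 [ 1.66210553 -0.46368495 -1.29766873] [ 2.12 -5.15  1.52] [-0.06  0.93  0.07] 0.56
```

>>> {"method": "play_rows", "body": {"steps": [{"tx": -0.08,"ty": 0,"tz": 0.05,"ax": 0,"ay": 0,"az": 0,"claw": 4},{"tx": -0.15,"ty": 0,"tz": 0.05,"ax": 0,"ay": 0,"az": 0,"claw": 4},{"tx": -0.15,"ty": 0,"tz": 0.05,"ax": 0,"ay": 0,"az": 0,"claw": 4},{"tx": -0.15,"ty": 0,"tz": 0.05,"ax": 0,"ay": 0,"az": 0,"claw": 4}]}}

```text
time: 22.43
eef_pos: [0.4702, 0.2689, 0.0187]
tcp_rot: [-0.423, 0.568, -0.568, 0.419]
contact_force: [-8.7, -5.0, 6.3]
opening: 0.56
```

```bash
python3 st.py
```

```text
22.43 [ 1.64797779 -0.4433454  -1.32045854] [ 7.28 -6.82  6.29] [-0.91  1.24  0.05] 0.56
```

>>> {"method": "play_rows", "body": {"steps": [{"tx": 0.08,"ty": 0,"tz": -0.04,"ax": 0,"ay": 0,"az": 0,"claw": 4},{"tx": 0.08,"ty": 0,"tz": -0.04,"ax": 0,"ay": 0,"az": 0,"claw": 6.2},{"tx": 0.08,"ty": 0,"tz": -0.04,"ax": 0,"ay": 0,"az": 0,"claw": 6.2},{"tx": 0.08,"ty": 0,"tz": -0.04,"ax": 0,"ay": 0,"az": 0,"claw": 6.2},{"tx": 0.08,"ty": 0,"tz": -0.04,"ax": 0,"ay": 0,"az": 0,"claw": 6.2},{"tx": 0.08,"ty": -1,"tz": -0.04,"ax": 0,"ay": 0,"az": 0,"claw": 6.2},{"tx": 0.08,"ty": -3,"tz": -0.04,"ax": 0,"ay": 0,"az": 0,"claw": 6.2},{"tx": 0.08,"ty": -6,"tz": -0.04,"ax": 0,"ay": 0,"az": 0,"claw": 6.2},{"tx": 0.08,"ty": -9,"tz": -0.04,"ax": 0,"ay": 0,"az": 0,"claw": 5},{"tx": 0.08,"ty": -12,"tz": -0.04,"ax": 0,"ay": 0,"az": 0,"claw": 5}]}}

```text
time: 23.27
eef_pos: [0.4719, 0.2695, 0.1414]
tcp_rot: [0.42, -0.568, 0.569, -0.421]
contact_force: [0.2, 1.3, 0.1]
opening: 0.587
```

```bash
python3 st.py; python3 - <<'E'
from h import *
snap("side","19"); crop("side","19",240,170,110,90,7)
snap("top","19"); crop("top","19",240,180,110,80,7)
s,p,R=cur()
# tab at swing s: tool target pre-positions
ph=np.degrees(SY)+79.4
Q=Rdown(np.radians(ph+90+180))
T=PIV+np.array([np.cos(np.radians(ph)),np.sin(np.radians(ph)),0])*.0745; print(T)
rel([([T[0],T[1],z],Q) for z in(.14,.08,.034)])
E
```

```text
23.27 [  0.57042486   0.97940689 121.44065853] [-1.27 -0.14  0.09] [ 0.03 -0.03 -0.02] 0.587
[0.47314127 0.1633245  0.032     ]
t=23.37 eef [0.476 0.271 0.147] zang -17.0 q [0.33 0.09 1.97 0.   1.07 0.63] F [0.5 0.6 0.3] open 0.585
tx 10.39 ty 0.64 tz 2.86 | ax -0.05 ay 100.63 az -0.98  |d| 10.8 ang 100.6
tx 10.45 ty 6.64 tz 2.79 | ax -0.05 ay 100.63 az -0.98  |d| 12.7 ang 100.6
tx 10.49 ty 11.24 tz 2.73 | ax -0.05 ay 100.63 az -0.98  |d| 15.6 ang 100.6
```

View pics/side19_c240_170.png

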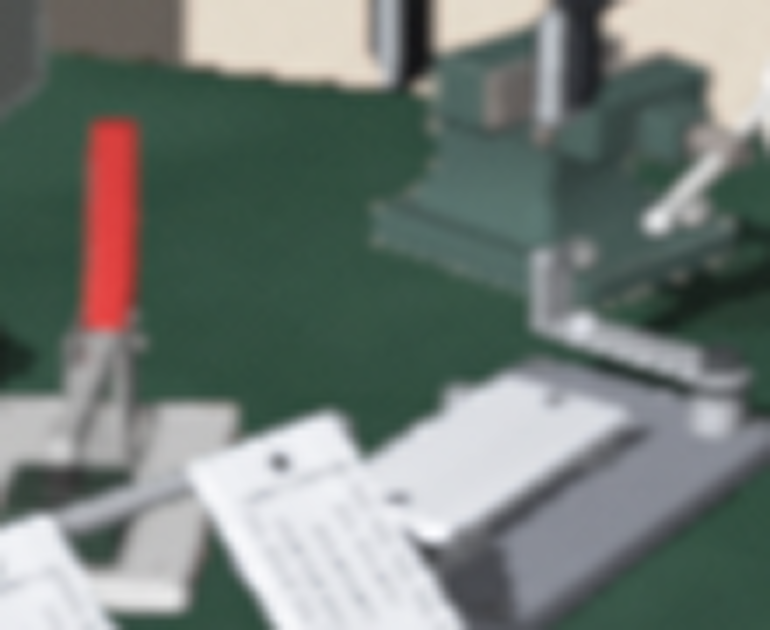

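View pics/top19_c240_180.png

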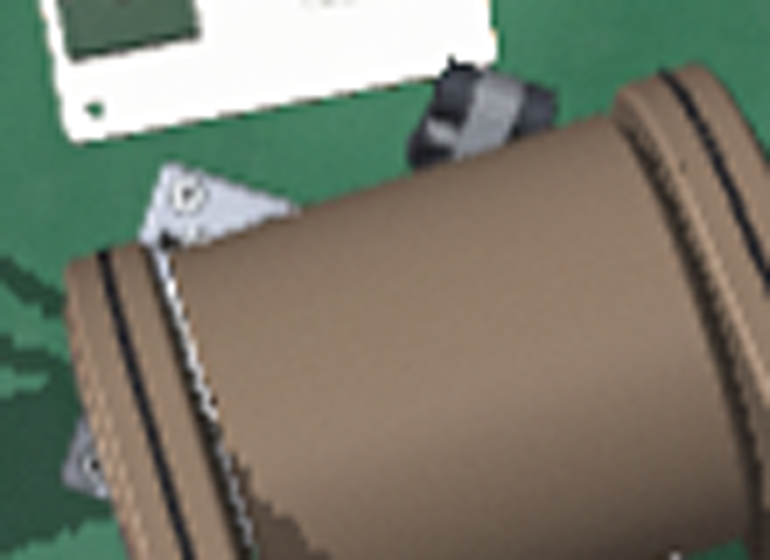

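>>> {"method": "play_rows", "body": {"steps": [{"tx": 1,"ty": 0,"tz": 0.2,"ax": 0,"ay": 7,"az": 0,"claw": 4},{"tx": 2,"ty": 0,"tz": 0.4,"ax": 0,"ay": 14,"az": 0,"claw": 4},{"tx": 3,"ty": 0,"tz": 0.6,"ax": 0,"ay": 21,"az": 0,"claw": 4},{"tx": 4,"ty": 0,"tz": 0.9,"ax": 0,"ay": 28,"az": 0,"claw": 4},{"tx": 5,"ty": 0,"tz": 1.2,"ax": 0,"ay": 35,"az": 0,"claw": 4},{"tx": 6,"ty": 0,"tz": 1.5,"ax": 0,"ay": 42,"az": 0,"claw": 4},{"tx": 7,"ty": 0,"tz": 1.8,"ax": 0,"ay": 49,"az": 0,"claw": 4},{"tx": 8,"ty": 0,"tz": 2.1,"ax": 0,"ay": 56,"az": -0.5,"claw": 4},{"tx": 9,"ty": 0,"tz": 2.4,"ax": 0,"ay": 63,"az": -0.5,"claw": 4},{"tx": 10,"ty": 0,"tz": 2.6,"ax": 0,"ay": 70,"az": -0.8,"claw": 4},{"tx": 10.4,"ty": 0,"tz": 2.8,"ax": 0,"ay": 77,"az": -1,"claw": 4},{"tx": 10.4,"ty": 0,"tz": 2.8,"ax": 0,"ay": 84,"az": -1,"claw": 4}]}}

```text
time: 24.37
eef_pos: [0.4683, 0.1609, 0.1394]
tcp_rot: [-0.066, -0.7, 0.707, 0.074]
contact_force: [0.1, 0.1, 0.0]
opening: 0.468
```

>>> {"method": "play_rows", "body": {"steps": [{"tx": 0,"ty": 1,"tz": 0,"ax": 0,"ay": 7,"az": 0,"claw": 4},{"tx": 0,"ty": 3,"tz": 0,"ax": 0,"ay": 14,"az": 0,"claw": 4},{"tx": 0,"ty": 5,"tz": 0,"ax": 0,"ay": 16.6,"az": 0,"claw": 4},{"tx": 0,"ty": 6,"tz": 0,"ax": 0,"ay": 16.6,"az": 0,"claw": 4},{"tx": 0,"ty": 6,"tz": 0,"ax": 0,"ay": 16.6,"az": 0,"claw": 4},{"tx": 0,"ty": 6,"tz": 0,"ax": 0,"ay": 16.6,"az": 0,"claw": 4}]}}

```text
time: 24.87
eef_pos: [0.4671, 0.1613, 0.0791]
tcp_rot: [-0.164, -0.683, 0.691, 0.172]
contact_force: [0.9, 0.3, 0.0]
opening: 0.468
```

```bash
python3 - <<'E'
from h import *
snap("side","20"); crop("side","20",240,150,110,100,7)
snap("top","20"); crop("top","20",240,190,110,80,7)
ph=np.degrees(SY)+79.4
Q=Rdown(np.radians(ph+90+180))
T=PIV+np.array([np.cos(np.radians(ph)),np.sin(np.radians(ph)),0])*.0745; print(T)
rel([([T[0],T[1],z],Q) for z in(.08,.034)])
d=np.load("side20.npy");C=(cloud("side",d)-SEAT)@RS*1e3
k=(C[...,0]>85)&(C[...,0]<125)&(C[...,1]>15)&(C[...,1]<50)&(C[...,2]>-2)&(C[...,2]<45)
Q_=C[k]; print(len(Q_)); print(Q_[np.argsort(-Q_[:,2])][::3][:40].round(0))
E
```

```text
[0.47314127 0.1633245  0.032     ]
t=24.97 eef [0.4683 0.1615 0.0806] zang -117.5 q [ 0.13  0.08  2.11 -0.01  0.96  2.19] F [ 0.  -0.3  1. ] open 0.468
tx -0.34 ty 0.05 tz -0.39 | ax -0.66 ay 0.06 az 0.34  |d| 0.5 ang 0.7
tx -0.37 ty 4.65 tz -0.44 | ax -0.66 ay 0.06 az 0.34  |d| 4.7 ang 0.7
79
[[ 98.  30.  37.]
 [109.  31.  36.]
 [105.  31.  34.]
 [102.  27.  34.]
 [108.  27.  31.]
 [107.  26.  30.]
 [ 98.  32.  29.]
 [ 95.  30.  27.]
 [108.  27.  26.]
 [104.  30.  24.]
 [ 97.  32.  24.]
 [ 94.  29.  23.]
 [ 91.  28.  21.]
 [101.  31.  20.]
 [100.  27.  19.]
 [101.  31.  17.]
 [106.  28.  16.]
 [111.  28.  15.]
 [108.  26.  13.]
 [ 99.  21.  12.]
 [104.  29.  11.]
 [107.  26.  11.]
 [ 94.  26.  10.]
 [ 93.  31.   9.]
 [ 90.  27.   9.]
 [ 93.  23.   9.]
 [ 95.  16.   4.]]
```

View pics/side20_c240_150.png

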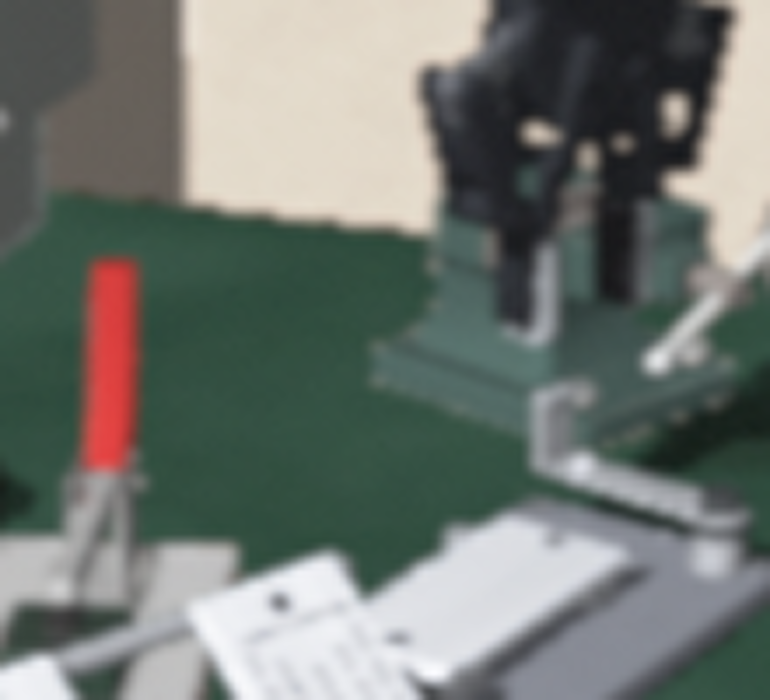

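View pics/top20_c240_190.png

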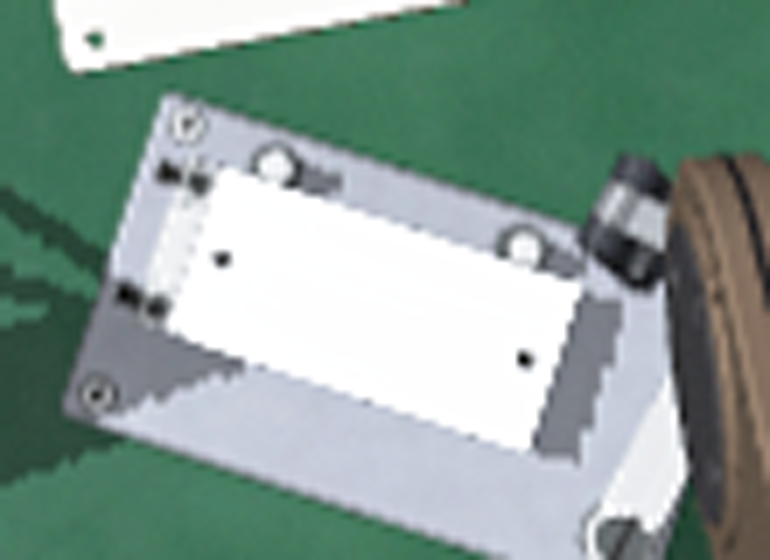

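```bash
python3 - <<'E'
from h import *
a=onz("top",240+223/7,190+258/7,.026);b=onz("top",240+525/7,190+358/7,.026)
print(RS.T@((a+b)/2-SEAT)*1e3, np.degrees(np.arctan2(*(b-a)[1::-1])))
E
```

```text
[ 2.07896792 -0.02067887  6.        ] -106.97360552679639
```

>>> {"method": "play_rows", "body": {"grip_force": 40, "steps": [{"tx": -0.35,"ty": 1,"tz": -0.4,"ax": -0.6,"ay": 0,"az": 0.3,"claw": 4},{"tx": -0.35,"ty": 3,"tz": -0.4,"ax": -0.6,"ay": 0,"az": 0.3,"claw": 4},{"tx": -0.35,"ty": 4.6,"tz": -0.4,"ax": -0.6,"ay": 0,"az": 0.3,"claw": 4},{"tx": -0.35,"ty": 4.8,"tz": -0.4,"ax": -0.6,"ay": 0,"az": 0.3,"claw": 4},{"tx": -0.35,"ty": 4.8,"tz": -0.4,"ax": -0.6,"ay": 0,"az": 0.3,"claw": 4},{"tx": -0.35,"ty": 4.8,"tz": -0.4,"ax": -0.6,"ay": 0,"az": 0.3,"claw": 4}]}}

```text
time: 25.47
eef_pos: [0.4728, 0.163, 0.0326]
tcp_rot: [-0.168, -0.686, 0.687, 0.169]
contact_force: [0.9, 0.5, 0.1]
opening: 0.469
```

```bash
python3 - <<'E'
from h import *
snap("side","21"); crop("side","21",260,160,90,80,8)
ph=np.degrees(SY)+79.4
Q=Rdown(np.radians(ph+90+180))
T=PIV+np.array([np.cos(np.radians(ph)),np.sin(np.radians(ph)),0])*.0745; 
rel([([T[0],T[1],z],Q) for z in(.034,)])
E
```

```text
t=25.52 eef [0.473  0.1631 0.0329] zang -117.6 q [ 0.13  0.17  2.12 -0.    0.85  2.18] F [ 0.3 -0.1 -0.3] open 0.467
tx 0.00 ty -0.11 tz -0.03 | ax -0.04 ay 0.03 az 0.00  |d| 0.1 ang 0.1
```

View pics/side21_c260_160.png

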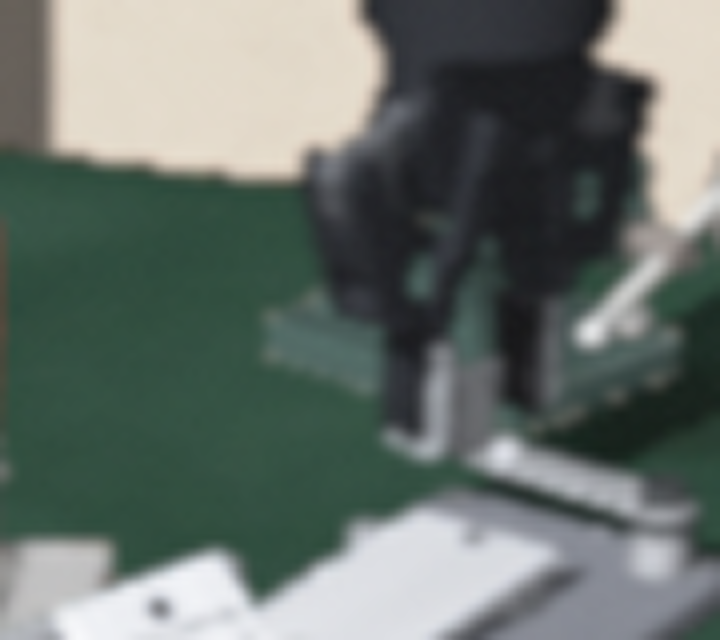

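>>> {"method": "play_rows", "body": {"grip_force": 40, "steps": [{"tx": 0,"ty": 0,"tz": 0,"ax": 0,"ay": 0,"az": 0,"claw": 1},{"tx": 0,"ty": 0,"tz": 0,"ax": 0,"ay": 0,"az": 0,"claw": 1},{"tx": 0,"ty": 0,"tz": 0,"ax": 0,"ay": 0,"az": 0,"claw": 1},{"tx": 0,"ty": 0,"tz": 0,"ax": 0,"ay": 0,"az": 0,"claw": 1},{"tx": 0,"ty": 0,"tz": 0,"ax": 0,"ay": 0,"az": 0,"claw": 1},{"tx": 0,"ty": 0,"tz": 0,"ax": 0,"ay": 0,"az": 0,"claw": 1}]}}

```text
time: 26.02
eef_pos: [0.4728, 0.163, 0.0322]
tcp_rot: [-0.168, -0.686, 0.687, 0.169]
contact_force: [0.7, -0.0, 4.2]
opening: 0.195
```

```bash
python3 st.py; python3 - <<'E'
from h import *
s,p,R=cur()
rel([clip_pose(p,R,a,0) for a in(2.5,5,8,11)])
E
```

```text
26.02 [102.14233956  33.05154369  12.23447449] [-0.2   0.68  4.17] [-0.   -0.16 -0.01] 0.195
t=26.02 eef [0.4728 0.163  0.0322] zang -117.6 q [ 0.13  0.17  2.13 -0.    0.85  2.18] F [ 0.7 -0.   4.2] open 0.195
tx 0.01 ty -0.32 tz 0.00 | ax 0.02 ay 0.00 az 2.50  |d| 0.3 ang 2.5
tx 0.03 ty -0.65 tz 0.00 | ax 0.03 ay 0.00 az 5.00  |d| 0.6 ang 5.0
tx 0.08 ty -1.04 tz 0.00 | ax 0.05 ay 0.01 az 8.00  |d| 1.0 ang 8.0
tx 0.14 ty -1.42 tz 0.00 | ax 0.07 ay 0.01 az 11.00  |d| 1.4 ang 11.0
```

>>> {"method": "play_rows", "body": {"steps": [{"tx": 0.01,"ty": -0.32,"tz": 0,"ax": 0,"ay": 0,"az": 2.5,"claw": 1},{"tx": 0.03,"ty": -0.65,"tz": 0,"ax": 0,"ay": 0,"az": 5,"claw": 1},{"tx": 0.08,"ty": -1.04,"tz": 0,"ax": 0,"ay": 0,"az": 8,"claw": 1},{"tx": 0.14,"ty": -1.42,"tz": 0,"ax": 0,"ay": 0,"az": 11,"claw": 1},{"tx": 0.14,"ty": -1.42,"tz": 0,"ax": 0,"ay": 0,"az": 11,"claw": 1},{"tx": 0.14,"ty": -1.42,"tz": 0,"ax": 0,"ay": 0,"az": 11,"claw": 1},{"tx": 0.14,"ty": -1.42,"tz": 0,"ax": 0,"ay": 0,"az": 11,"claw": 1}]}}

```text
time: 26.6
eef_pos: [0.4714, 0.1633, 0.0455]
tcp_rot: [-0.233, -0.667, 0.7, 0.102]
contact_force: [5.9, -1.6, -3.4]
opening: 0.197
```

```bash
python3 st.py; python3 - <<'E'
from h import *
s,p,R=cur()
rel([clip_pose(p,R,0,-a) for a in(5,10,15,20,25,30,35,38)])
snap("side","22"); crop("side","22",260,160,90,80,8)
E
```

```text
26.6 [102.21117735  31.5793291   25.50796484] [-0.17  6.12 -3.36] [ 0.02 -0.59 -0.  ] 0.197
t=26.60 eef [0.4714 0.1633 0.0455] zang -117.5 q [ 0.19  0.09  2.2  -0.18  0.71  2.37] F [ 5.9 -1.6 -3.4] open 0.197
tx 0.02 ty -0.00 tz -0.64 | ax -0.96 ay -4.91 az 0.00  |d| 0.6 ang 5.0
tx 0.09 ty -0.02 tz -1.27 | ax -1.91 ay -9.82 az 0.01  |d| 1.3 ang 10.0
tx 0.22 ty -0.04 tz -1.89 | ax -2.87 ay -14.72 az 0.01  |d| 1.9 ang 15.0
tx 0.40 ty -0.08 tz -2.50 | ax -3.82 ay -19.63 az 0.02  |d| 2.5 ang 20.0
tx 0.63 ty -0.13 tz -3.09 | ax -4.78 ay -24.54 az 0.02  |d| 3.2 ang 25.0
tx 0.92 ty -0.18 tz -3.66 | ax -5.73 ay -29.45 az 0.03  |d| 3.8 ang 30.0
tx 1.25 ty -0.25 tz -4.20 | ax -6.69 ay -34.36 az 0.03  |d| 4.4 ang 35.0
tx 1.47 ty -0.29 tz -4.51 | ax -7.26 ay -37.30 az 0.04  |d| 4.8 ang 38.0
```

View pics/side22_c260_160.png

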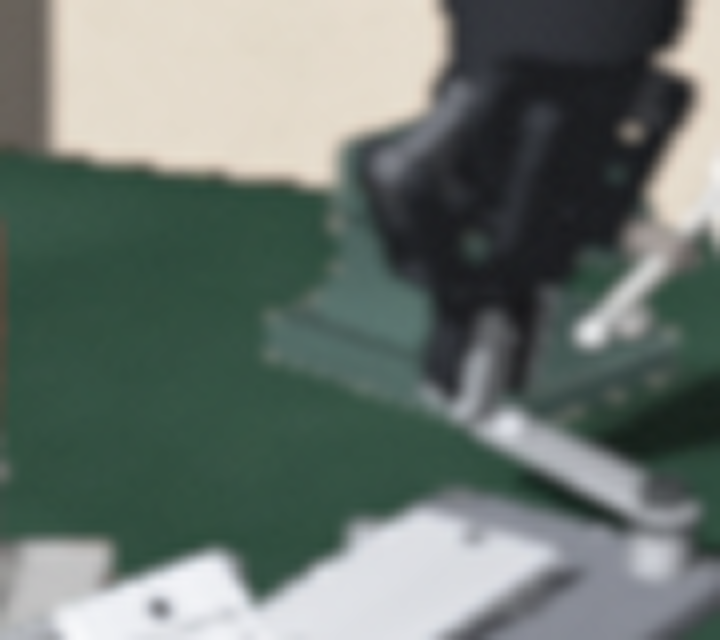

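>>> {"method": "play_rows", "body": {"steps": [{"tx": 0.02,"ty": 0,"tz": -0.64,"ax": -0.96,"ay": -4.91,"az": 0,"claw": 1},{"tx": 0.09,"ty": -0.02,"tz": -1.27,"ax": -1.91,"ay": -9.82,"az": 0,"claw": 1},{"tx": 0.22,"ty": -0.04,"tz": -1.89,"ax": -2.87,"ay": -14.72,"az": 0,"claw": 1},{"tx": 0.4,"ty": -0.08,"tz": -2.5,"ax": -3.82,"ay": -19.63,"az": 0,"claw": 1},{"tx": 0.63,"ty": -0.13,"tz": -3.09,"ax": -4.78,"ay": -24.54,"az": 0,"claw": 1},{"tx": 0.92,"ty": -0.18,"tz": -3.66,"ax": -5.73,"ay": -29.45,"az": 0,"claw": 1},{"tx": 1.25,"ty": -0.25,"tz": -4.2,"ax": -6.69,"ay": -34.36,"az": 0,"claw": 1},{"tx": 1.47,"ty": -0.29,"tz": -4.51,"ax": -7.26,"ay": -37.3,"az": 0,"claw": 1},{"tx": 1.47,"ty": -0.29,"tz": -4.51,"ax": -7.26,"ay": -37.3,"az": 0,"claw": 1},{"tx": 1.47,"ty": -0.29,"tz": -4.51,"ax": -7.26,"ay": -37.3,"az": 0,"claw": 1}]}}

```text
time: 27.48
eef_pos: [0.4786, 0.2107, 0.0452]
tcp_rot: [0.003, 0.707, -0.695, 0.13]
contact_force: [4.6, 2.1, -3.7]
opening: 0.192
```

```bash
python3 st.py; python3 - <<'E'
from h import *
s,p,R=cur()
L=(RS.T@(p-SEAT))*1e3; print(L, np.hypot(L[0]-88,L[1]+40), np.degrees(np.arctan2(L[1]+40,L[0]-88)))
rel([clip_pose(p,R,0,-a) for a in(5,10,15,20,25,30,35,38)])
snap("side","23"); crop("side","23",250,160,90,80,8)
E
```

```text
27.48 [54.8259852  24.65094022 25.18430097] [-3.33  3.81 -3.66] [ 0.3  -0.37 -0.01] 0.192
[54.8259852  24.65094022 25.18430097] 72.66539293037471 117.16349393597436
t=27.48 eef [0.4786 0.2107 0.0452] zang -79.6 q [ 0.22  0.11  2.18 -0.01  0.67  1.62] F [ 4.6  2.1 -3.7] open 0.192
tx 0.03 ty -0.00 tz -0.63 | ax -0.95 ay -4.91 az -0.00  |d| 0.6 ang 5.0
tx 0.10 ty -0.02 tz -1.26 | ax -1.89 ay -9.82 az -0.00  |d| 1.3 ang 10.0
tx 0.24 ty -0.04 tz -1.88 | ax -2.84 ay -14.73 az -0.01  |d| 1.9 ang 15.0
tx 0.42 ty -0.08 tz -2.49 | ax -3.79 ay -19.64 az -0.01  |d| 2.5 ang 20.0
tx 0.66 ty -0.13 tz -3.07 | ax -4.73 ay -24.55 az -0.01  |d| 3.1 ang 25.0
tx 0.94 ty -0.18 tz -3.64 | ax -5.68 ay -29.46 az -0.01  |d| 3.8 ang 30.0
tx 1.28 ty -0.24 tz -4.17 | ax -6.62 ay -34.37 az -0.01  |d| 4.4 ang 35.0
tx 1.50 ty -0.29 tz -4.48 | ax -7.19 ay -37.31 az -0.02  |d| 4.7 ang 38.0
```

View pics/side23_c250_160.png

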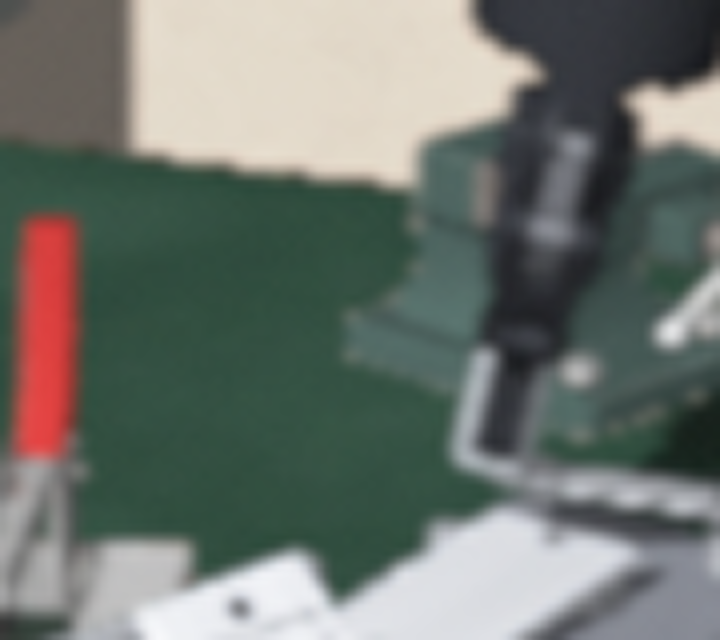

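>>> {"method": "play_rows", "body": {"steps": [{"tx": 0.03,"ty": 0,"tz": -0.63,"ax": -0.95,"ay": -4.91,"az": 0,"claw": 1},{"tx": 0.1,"ty": -0.02,"tz": -1.26,"ax": -1.89,"ay": -9.82,"az": 0,"claw": 1},{"tx": 0.24,"ty": -0.04,"tz": -1.88,"ax": -2.84,"ay": -14.73,"az": 0,"claw": 1},{"tx": 0.42,"ty": -0.08,"tz": -2.49,"ax": -3.79,"ay": -19.64,"az": 0,"claw": 1},{"tx": 0.66,"ty": -0.13,"tz": -3.07,"ax": -4.73,"ay": -24.55,"az": 0,"claw": 1},{"tx": 0.94,"ty": -0.18,"tz": -3.64,"ax": -5.68,"ay": -29.46,"az": 0,"claw": 1},{"tx": 1.28,"ty": -0.24,"tz": -4.17,"ax": -6.62,"ay": -34.37,"az": 0,"claw": 1},{"tx": 1.5,"ty": -0.29,"tz": -4.48,"ax": -7.19,"ay": -37.3,"az": 0,"claw": 1},{"tx": 1.5,"ty": -0.29,"tz": -4.48,"ax": -7.19,"ay": -37.3,"az": 0,"claw": 1},{"tx": 1.5,"ty": -0.29,"tz": -4.48,"ax": -7.19,"ay": -37.3,"az": 0,"claw": 1}]}}

```text
time: 28.37
eef_pos: [0.455, 0.2524, 0.0452]
tcp_rot: [-0.227, 0.67, -0.614, 0.349]
contact_force: [4.0, 5.1, -3.9]
opening: 0.194
```

```bash
python3 st.py; python3 - <<'E'
from h import *
s,p,R=cur()
L=(RS.T@(p-SEAT))*1e3; print(L, np.hypot(L[0]-88,L[1]+40), np.degrees(np.arctan2(L[1]+40,L[0]-88)))
print("tilt",np.degrees(np.arccos(-R[2,1])))
rel([clip_pose(p,R,-a,0) for a in(2,4,6,8)])
snap("side","24"); crop("side","24",250,160,90,80,8)
E
```

```text
28.37 [ 21.83954142 -10.15216629  25.18081484] [-6.01  2.37 -3.91] [ 0.48 -0.22  0.01] 0.194
[ 21.83954142 -10.15216629  25.18081484] 72.58167438797483 155.7178129388529
tilt 10.908448140656741
t=28.37 eef [0.455  0.2524 0.0452] zang -41.7 q [0.26 0.11 2.18 0.16 0.7  0.87] F [ 4.   5.1 -3.9] open 0.194
tx 0.01 ty 0.26 tz 0.00 | ax 0.01 ay 0.00 az -2.00  |d| 0.3 ang 2.0
tx 0.02 ty 0.51 tz 0.00 | ax 0.03 ay 0.00 az -4.00  |d| 0.5 ang 4.0
tx 0.05 ty 0.77 tz 0.00 | ax 0.04 ay 0.00 az -6.00  |d| 0.8 ang 6.0
tx 0.08 ty 1.03 tz 0.00 | ax 0.06 ay 0.00 az -8.00  |d| 1.0 ang 8.0
```

View pics/side24_c250_160.png

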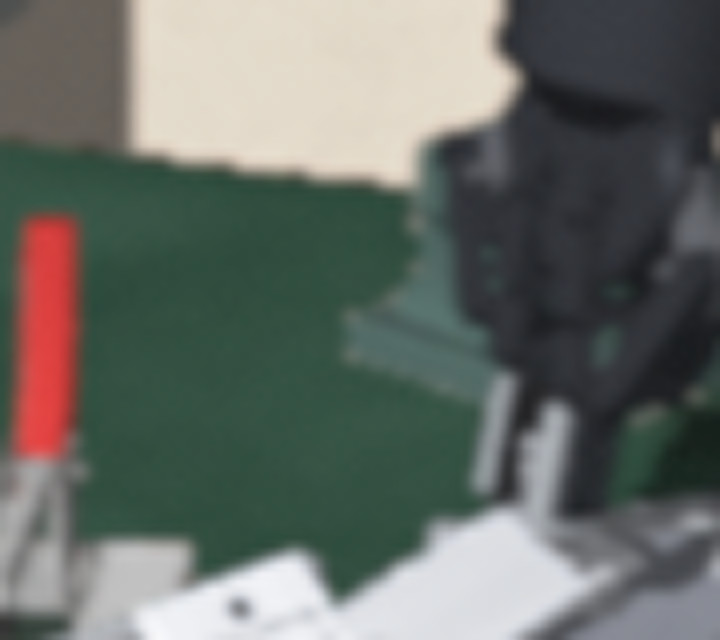

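>>> {"method": "play_rows", "body": {"steps": [{"tx": 0,"ty": 0.26,"tz": 0,"ax": 0,"ay": 0,"az": -2,"claw": 1},{"tx": 0.02,"ty": 0.51,"tz": 0,"ax": 0,"ay": 0,"az": -4,"claw": 1},{"tx": 0.05,"ty": 0.77,"tz": 0,"ax": 0,"ay": 0,"az": -6,"claw": 1},{"tx": 0.08,"ty": 1.0,"tz": 0,"ax": 0,"ay": 0,"az": -8,"claw": 1},{"tx": 0.08,"ty": 1.0,"tz": 0,"ax": 0,"ay": 0,"az": -8,"claw": 1},{"tx": 0.08,"ty": 1.0,"tz": 0,"ax": 0,"ay": 0,"az": -8,"claw": 1}]}}

```text
time: 28.92
eef_pos: [0.4559, 0.2531, 0.0358]
tcp_rot: [-0.274, 0.652, -0.637, 0.305]
contact_force: [-0.6, 1.8, 4.6]
opening: 0.196
```

```bash
python3 st.py
```

```text
28.92 [20.90488936 -9.52287311 15.82697277] [-1.58 -1.09  4.59] [ 0.3   0.12 -0.05] 0.196
```

>>> {"method": "play_rows", "body": {"steps": [{"tx": 0.08,"ty": 0,"tz": 0,"ax": 0,"ay": 0,"az": 0,"claw": 3.6},{"tx": 0,"ty": 0,"tz": 0,"ax": 0,"ay": 0,"az": 0,"claw": 3.6},{"tx": 0,"ty": 0,"tz": 0,"ax": 0,"ay": 0,"az": 0,"claw": 4},{"tx": 0,"ty": 0,"tz": 0,"ax": 0,"ay": 0,"az": 0,"claw": 4},{"tx": 0,"ty": -1,"tz": 0,"ax": 0,"ay": 0,"az": 0,"claw": 4},{"tx": 0,"ty": -3,"tz": 0,"ax": 0,"ay": 0,"az": 0,"claw": 4},{"tx": 0,"ty": -6,"tz": 0,"ax": 0,"ay": 0,"az": 0,"claw": 4},{"tx": 0,"ty": -10,"tz": 0,"ax": 0,"ay": 0,"az": 0,"claw": 4},{"tx": 4,"ty": -14,"tz": 3,"ax": 0,"ay": 0,"az": 0,"claw": 4},{"tx": 8,"ty": -15,"tz": 5,"ax": 0,"ay": 0,"az": 0,"claw": 4},{"tx": 11,"ty": -15,"tz": 7.5,"ax": 0,"ay": 0,"az": 0,"claw": 4},{"tx": 14,"ty": -15,"tz": 10,"ax": 0,"ay": 0,"az": 0,"claw": 4}]}}

```text
time: 29.92
eef_pos: [0.4341, 0.093, 0.1811]
tcp_rot: [-0.273, 0.651, -0.638, 0.308]
contact_force: [0.7, -1.3, -0.3]
opening: 0.467
```

>>> {"method": "play_rows", "body": {"steps": [{"tx": 3.5,"ty": -0.5,"tz": 1.5,"ax": 0,"ay": 0,"az": 0,"claw": 4},{"tx": 7,"ty": -1,"tz": 3,"ax": 0,"ay": 0,"az": 0,"claw": 4},{"tx": 7,"ty": -1,"tz": 3,"ax": 0,"ay": 0,"az": 0,"claw": 4}]}}

```text
time: 30.17
eef_pos: [0.4086, 0.0164, 0.1859]
tcp_rot: [-0.272, 0.652, -0.64, 0.303]
contact_force: [0.4, 0.7, 0.1]
opening: 0.465
```

```bash
python3 - <<'E'
from h import *
snap("side","25"); crop("side","25",190,160,170,150,4.5)
snap("top","25"); crop("top","25",140,160,220,120,3.6); crop("top","25",240,190,110,90,7)
s,p,R=cur(); print(s["time"],p,s["contact_force"],np.abs(s["dq"]).max())
E
```

```text
30.2667 [0.40948586 0.02013625 0.18548388] [0.17438425 1.43330594 0.68605911] 0.0597577527428392
```

View pics/side25_c190_160.png

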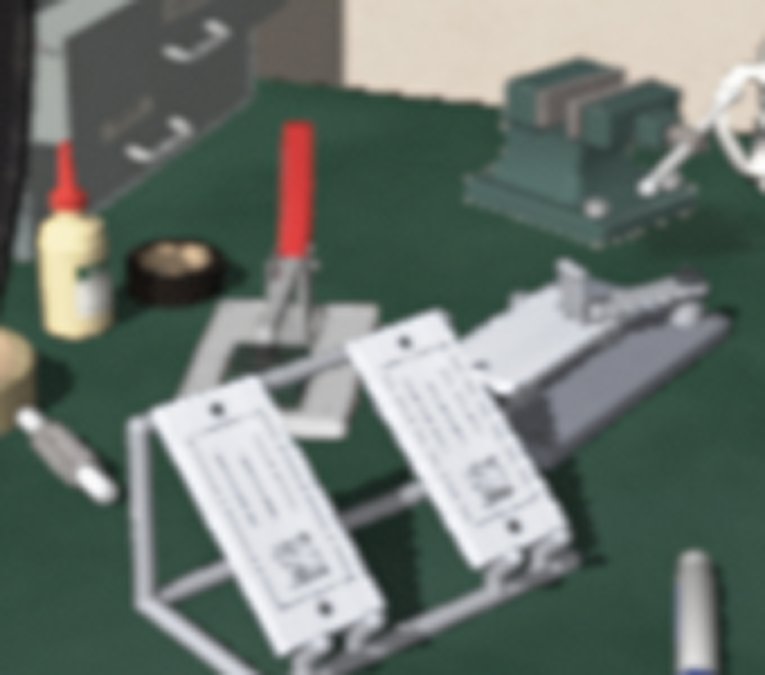

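View pics/top25_c240_190.png

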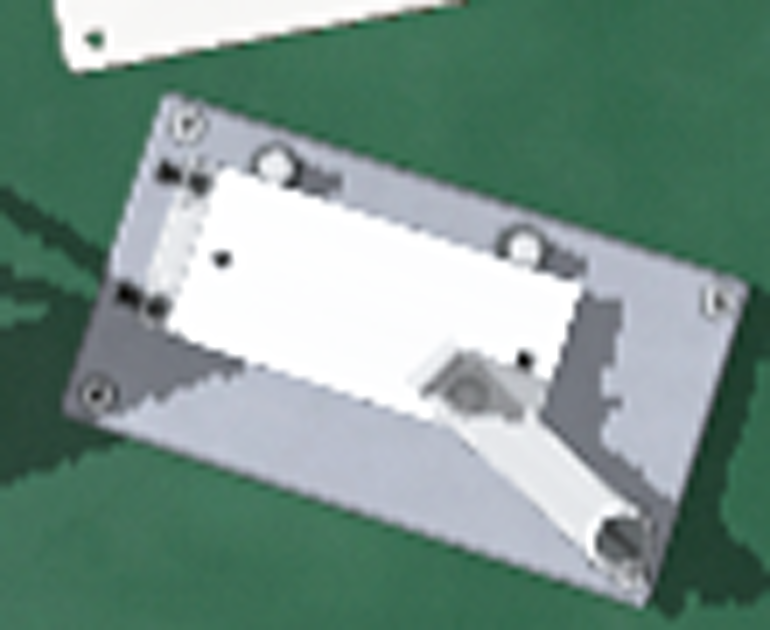

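View pics/top25_c140_160.png

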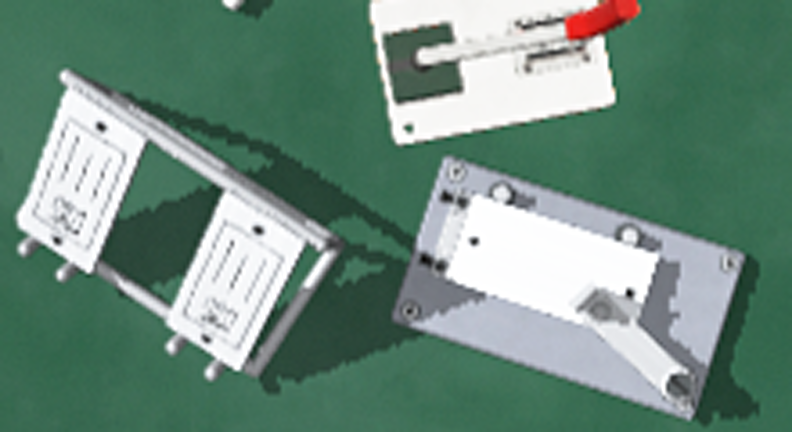

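```bash
python3 -c "
from plant import ctrl
print(ctrl.sign_off()); print(ctrl.get_state()['time'])"
```

```text
the job is handed in; nothing more can be done
None
the job is handed in; nothing more can be done
```

The whole job is done and handed in at about 30 s of the 72 s allowed; sign-off gives no verdict, so what follows is what my own checks showed.

**Clip off:** I held the clip's foot up about 8 mm and swung it clear to about 1.3 rad. I lowered it past the end of the marked plate, which had not moved.

**Marked plate:** It leans in the free bay, marked face up. Its centre measured within about 1.5 mm of the bay point in both views, and its tilt was within about 0.1 deg of 40 deg.

**Blank plate:** I slid it on the rails until it met the end stop, with its centre at x of about +2 mm, and then against both side pins. The pushing force was about 7–8 N each way, rail friction included. After release the top camera put its centre at x = +2.1, y = 0.0 mm, turned under 0.1 deg.

**Clip back:** I swung it back raised to about −0.03 rad by tool position, then lowered and released it. The last pictures show the foot well inside the plate's edge, the blank still at the same pixels, and the drying plate and visible bench items in place. The gripper was open and well away.

**Checks that disagreed or are missing:**
- **First sideways push:** it stuck on friction, not on the pins, with about 14 N pressing down. I eased off and pushed again.
- **Offset at the pins:** by the arm's own position reading they stopped the blank at y = −0.45 mm, against 0.0 from the camera. That is within the calibration error.
- **Foot force:** I could not measure it directly after letting go. I only felt the foot land when I lowered it.

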